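# Load the vial stirrer

## Robot

A 6-joint arm with a two-finger parallel gripper is mounted at the origin on the work surface. World frame = base frame: x ahead of the robot, y to its left, z up, the work surface at z = 0. Lengths are in mm, angles in rad, forces in N, time in s.
With the tool pointing down it reaches from about 350 to 775 mm from the base axis. Payload 7.3 kg.
Tool frame: the origin (TCP) lies midway between the tips of the shut fingers; the grasp point (between the pads) lies 19 mm behind it; x points along the fingers, z is the direction in which the jaws open and shut, and the axes are right-handed (so a half turn about x gives the same grasp; the last joint's range is limited). The gripper opens to 92 mm and grips with 3 to 60 N. Pads are 19 mm wide; open, the fingers measure 130 mm over their backs; the gripper's body (75 mm by 190 mm) begins 47 mm behind the grasp point.
Start: joints at [-1.34, 0.342, 1.524, -0, 1.275, -0.146], TCP at [193.195, -488.181, 226.741] pointing down, gripper open.
Joint ranges: [-2.53, 2.53], [-0.77, 2.02], [0.04, 2.7], [-1, 4.14], [0.28, 2.66], [-3.11, 3.11]. Speed limits (rad/s): [2.57, 2.57, 3.14, 3.14, 3.14, 3.14].

## Interface

Orientations are given as [roll, pitch, yaw] about the fixed x, y, z axes, in that order (R = Rz(yaw) Ry(pitch) Rx(roll)).
In Python, from plant import monitor, optics, close_job gives the robot as it stands.
- The arm moves only by the tool send_rows, never from a script. Its argument "commands" is a list that holds one entry, the list of rows, each a list of 5 numbers: the shift along the tool's x, y, z in m, then the turn about the tool's x in degrees, then the finger opening in m, from 0 to 0.0918. A call has 1 to 10 rows; each row shifts and turns the pose as measured when the row begins, along the tool's axes as they then stand; what a row does not reach is not made up. A row lasts 1/12 s, in which the tool goes at most 41.7 mm and 7.16 degrees, less where a joint would pass 70% of its speed; a pose out of reach is approached as far as the arm can. A call with a gripper value outside its range is refused whole. The fingers move at their own pace and stop on an object; the grip force is fixed at half the most. Time passes only in rows, so rows that do not move let the fingers close. It gives the time, the measured TCP pose, the force and the opening at its end, in the units of the state.
- monitor.get_obs(): the state, without advancing time (a new reading comes with each control period).
- optics.capture(name): name is "scene" or "side" or "wrist"; returns a dict with "color" (384x512x3 uint8, blue, green, red), "camera_matrix" (3x3 intrinsics, pixels), "camera_from_world" (4x4, takes a point from world to camera coordinates); the wrist camera has in their place "T_tool_cam" (4x4, takes a point from camera to tool coordinates, whose origin is the TCP and whose axes are the tool frame's). Camera axes: x right, y down, z forward; pixel columns grow to the right and rows downward; lengths in mm; the calibration is good to about 2 mm. A picture is of the moment at which its call begins: read the wrist's pose just before it. There is no depth.
- close_job(): hands the job in, once; it reports no verdict.
The state is a dict: "time": time; "joint_positions": joint angles; "dq": joint speeds; "tau": joint torques, N m; "tool_pos": TCP position; "tcp_rot": TCP orientation; "contact_force": force on the tool from outside, world axes, zero at the start; "moment": the same for the moment, N m; "grip_width": finger opening in mm.
Only numpy, scipy, OpenCV 4.12 (cv2) and the standard library are available. Lean on these libraries where they do the work, as an engineer would, in place of code of your own. Each camera call takes 0.05 s, during which the arm holds its last target.

## Task

Load the stirrer: turn its selector to the red dot (stop), and leave it there while you set the grey vial block down on the pin lifter, fully home so that the pins push its vials up, then take every vial out and stand it upright within a ring mark of its own on the stirrer's white plate. When all of them stand there, turn the selector to the green dot; the empty block goes back, lying flat, wholly on the blue pad. Set the vials down gently, let none of them topple, and leave everything else on the bench where it is.

Things in the scene. Friction and masses are not known exactly. Their poses are not given: they have to be found in the camera images.
- stirrer: four-place magnetic stirrer, a white box 275 x 180 mm, fixed. Origin: centre of its underside; +x points from its selector end to its vial plate, z up. The vial plate (white, 166 x 166 mm, centred 50 mm along +x) has its flat top 60 mm above the bench; the console with the selector (centred 90 mm along -x) is 65 mm high.
- selector (a joint): the stirrer's black selector knob, upright axis, rad, growing clockwise seen from above. It clicks into four detents 0.698 (40 degrees) apart: red dot (stop) 0, yellow 0.698, green 1.396, blue 2.094; stops just past both ends. About 0.1 N m carries it over a click; let go between two dots it snaps into the nearer one.
- selector_grip (a point): grip point of the selector: on its axis, 92 mm above the bench. Its grip bar is 50 mm long and 13 mm wide, from 71 to 100 mm above the bench, over a round skirt 52 mm across. The point turns with the knob: x along the bar, pointing to the end with the white line, which points at the dot that is set; y across the bar; z up.
- spot1 (a point): centre of a ring mark (black circle, 44 mm across) on the stirrer's plate, at the height of the plate's surface. The four rings lie at the corners of a 72 mm square.
- spot2 (a point): centre of a ring mark (black circle, 44 mm across) on the stirrer's plate, at the height of the plate's surface. The four rings lie at the corners of a 72 mm square.
- spot3 (a point): centre of a ring mark (black circle, 44 mm across) on the stirrer's plate, at the height of the plate's surface. The four rings lie at the corners of a 72 mm square.
- spot4 (a point): centre of a ring mark (black circle, 44 mm across) on the stirrer's plate, at the height of the plate's surface. The four rings lie at the corners of a 72 mm square.
- lifter: vial lifter, fixed: an aluminium plate 100 x 224 mm, 12 mm thick, with a row of four upright orange pins along its y axis, at y = -69, -23, 23 and 69 mm, each 16 mm thick with a chamfered top, standing 50 mm above the plate. Origin: centre of the plate's underside, z up. A block set on it is seated with its underside on the plate; its vials then stand on the pins.
- pad: blue bench pad, 120 x 240 mm and 3 mm thick, fixed, its long side along its y axis. Origin: centre of its underside.
- block_mid (a point): centre (half-way up) of the loose grey vial block, 60 mm wide (x), 190 long (y), 84 high, 0.4 to 0.65 kg empty; gripped across its width at mid-length. Four wells, 35 mm wide, in a row along y at -69, -23, 23, 69 mm, floors 8 mm above the underside, each with a 24 mm ejector hole through it for a lifter pin (either way round). On the lifter, vials rise 42 mm.
- vial1_mid (a point): centre (half-way up) of a loose amber vial with a white cap, 32 mm across, 75 mm tall, about 70 g; z along its axis towards the cap (the cap is the top 20 mm, 31 mm across). It starts upright in a well of the block, its top 1 mm below the block's top; on the lifter 41 mm of it stand clear. 2 to 4 of the four vials are there; an absent one reads None.
- vial2_mid (a point): centre (half-way up) of a loose amber vial with a white cap, 32 mm across, 75 mm tall, about 70 g; z along its axis towards the cap (the cap is the top 20 mm, 31 mm across). It starts upright in a well of the block, its top 1 mm below the block's top; on the lifter 41 mm of it stand clear. 2 to 4 of the four vials are there; an absent one reads None.
- vial3_mid (a point): centre (half-way up) of a loose amber vial with a white cap, 32 mm across, 75 mm tall, about 70 g; z along its axis towards the cap (the cap is the top 20 mm, 31 mm across). It starts upright in a well of the block, its top 1 mm below the block's top; on the lifter 41 mm of it stand clear. 2 to 4 of the four vials are there; an absent one reads None.
- vial4_mid (a point): centre (half-way up) of a loose amber vial with a white cap, 32 mm across, 75 mm tall, about 70 g; z along its axis towards the cap (the cap is the top 20 mm, 31 mm across). It starts upright in a well of the block, its top 1 mm below the block's top; on the lifter 41 mm of it stand clear. 2 to 4 of the four vials are there; an absent one reads None.
- pipette: white hand pipette lying on the bench, 235 mm long; to be left alone. Origin: on its underside, near the middle.
- green_rack: green rack of small tubes, 98 x 208 x 65 mm; to be left alone. Origin: on its underside, near the middle.
- blue_rack: blue rack of small tubes, 98 x 186 x 65 mm; to be left alone. Origin: on its underside, near the middle.
- tip_box: closed blue pipette-tip box, 88 x 128 x 80 mm; to be left alone. Origin: on its underside, near the middle.
- tape_roll: yellow roll of tape lying flat, 90 mm across, 25 mm high; to be left alone. Origin: on its underside, near the middle.
- spray_bottle: white-labelled bottle with a red cap, 68 mm across, 170 mm tall; to be left alone. Origin: on its underside, near the middle.
- timer: white bench timer, 75 x 60 x 24 mm; to be left alone. Origin: on its underside, near the middle.
- marker: white marker pen with a black cap, about 130 mm long; to be left alone. Origin: on its underside, near the middle.
Not all that is in view belongs to the job. What is shaped like the part that bears block_mid but pink is not meant.

How it is judged:
By the outcome, as a careful person would: the job done as asked, in the order asked, and still so for the second after the job is handed in, with the robot touching nothing.
Of vial1, vial2, vial3, vial4 only 2 to 4 are there at a start; the rules pass over those that are not, and their reading is None.
At some moment in a run one of block may be knocked a few centimetres aside while the robot is not near it.
It also fails if it takes over 210 s, if anything falls off the work surface, if the arm or the gripper's body presses on something with over 40 N, if the wrist force passes 120 N, or if a joint passes its speed limit or range.

## Working session

There is one attempt and no reset: what is moved stays moved. The work goes in short steps, Python scripts to look and compute and a tool call to move; the robot and the scene stay as the last step left them, time stands still between calls to the robot, and variables do not carry over. Pictures are saved under pics/ and viewed, and the job is handed in when it is done.

Besides the shell and the picture viewer there is one more tool, called after "Call:" as name(argument=value, ...), one argument or row to a line, values as JSON. send_rows: Moves the arm, as the interface text tells. Its arguments: {"type":"object","properties":{"commands":{"type":"array","items":{"type":"array","items":{"type":"array","items":{"type":"number"}}}}},"required":["commands"]}

```bash
ls; mkdir -p pics; python3 - <<'E'
from plant import monitor, optics
import cv2
print(monitor.get_obs())
for n in ["scene","side","wrist"]:
    c=optics.capture(n); cv2.imwrite(f"pics/{n}0.png",c["color"])
    print(n,{k:v.tolist() for k,v in c.items() if k!="color"})
E
```

```text
pics
{'time': 0.0, 'joint_positions': array([-1.33998792e+00,  3.42722820e-01,  1.52501084e+00, -1.89129916e-05,
        1.27540159e+00, -1.46016231e-01]), 'dq': array([-0.00142885,  0.0002734 ,  0.00162806, -0.00075965,  0.00029535,
       -0.00054539]), 'tau': array([-2.80329870e-03, -4.31254935e+01, -2.44221675e+01,  7.14259129e-02,
        5.58997749e-02, -1.25528209e-04]), 'tool_pos': array([ 193.09750777, -487.76200011,  226.04707248]), 'tcp_rot': array([3.00729985, 1.56925363, 1.81333368]), 'contact_force': array([-0.32111609, -0.24957498, -0.1186891 ]), 'moment': array([-0.00886413,  0.0278261 , -0.04427021]), 'grip_width': 91.66439021491897}
scene {'camera_matrix': [[389.82982762116546, 0.0, 250.28746279939537], [0.0, 389.82982762116546, 191.69767136980843], [0.0, 0.0, 1.0]], 'camera_from_world': [[0.6406072950626532, 0.7678589717895994, -0.0038591391176328958, -344.7388089783696], [0.45271186762741095, -0.3817370978564667, -0.8058093776008217, -146.15035779345638], [-0.6202211367099738, 0.5144602876436052, -0.5921624388762317, 1556.7075406193867], [0.0, 0.0, 0.0, 1.0]]}
sid
[... 164 characters left out ...]
46267661, -0.6554315566221504, -0.009853602661109838, 415.222693856828], [-0.41639714595454785, 0.4912752894599264, -0.7650241870731751, 263.26098001557847], [0.5062618252865262, -0.5736358292069371, -0.643926160136102, 1353.1818988477173], [0.0, 0.0, 0.0, 1.0]]}
wrist {'camera_matrix': [[301.4587664803017, 0.0, 256.6294299409022], [0.0, 301.4587664803017, 190.69914581357207], [0.0, 0.0, 1.0]], 'T_tool_cam': [[-0.0003631670910604719, -0.3066012510170447, 0.9518379804275756, -156.8752518170421], [-0.00017836947007854746, -0.951838008194019, -0.30660132801664913, 83.28037924951724], [0.9999999181469938, -0.00028112634858051144, 0.0002909879379273928, -0.831339813596399], [0.0, 0.0, 0.0, 1.0]]}
```

View pics/scene0.png

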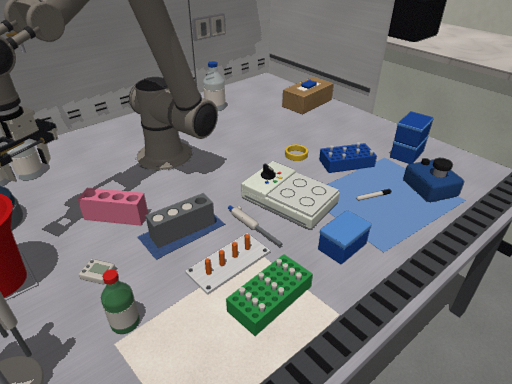

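View pics/side0.png

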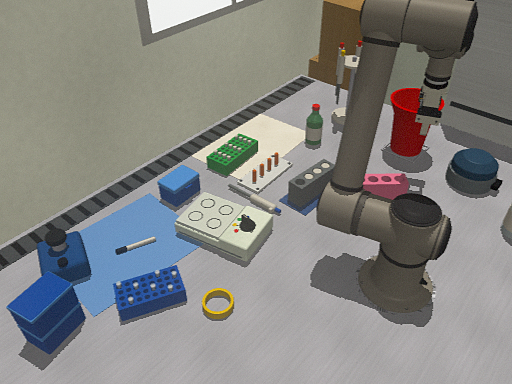

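View pics/wrist0.png

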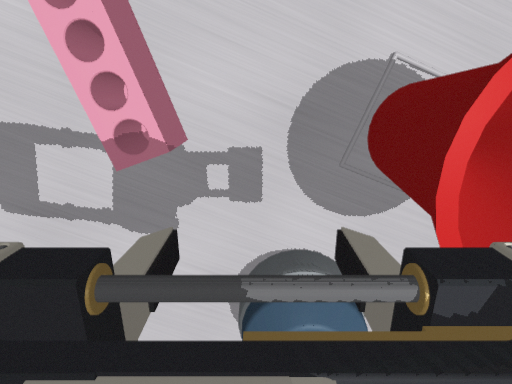

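Candidates for the block: the grey one on the small blue pad at scene (181,222) and the pink one at (113,206), which is a decoy. For the pad: the small one under the grey block, not the big mat at (390,200).

```bash
cat > h.py <<'E'
import numpy as np, cv2
from plant import monitor, optics
from scipy.spatial.transform import Rotation as R
def cam(n):
    o=monitor.get_obs(); c=optics.capture(n); K=np.array(c["camera_matrix"])
    if n=="wrist":
        T=np.eye(4);T[:3,:3]=R.from_euler('xyz',o["tcp_rot"]).as_matrix();T[:3,3]=o["tool_pos"]
        M=np.linalg.inv(T@np.array(c["T_tool_cam"]))
    else: M=np.array(c["camera_from_world"])
    return c["color"],K,M
def save(n,name):
    im,K,M=cam(n); cv2.imwrite(f"pics/{name}.png",im); np.savez(f"pics/{name}.npz",K=K,M=M)
    return im,K,M
def load(name):
    z=np.load(f"pics/{name}.npz"); return cv2.imread(f"pics/{name}.png"),z["K"],z["M"]
def onz(K,M,uv,z):
    uv=np.atleast_2d(np.array(uv,float)); d=np.c_[uv,np.ones(len(uv))]@np.linalg.inv(K).T@M[:3,:3]
    C=-M[:3,:3].T@M[:3,3]; s=(z-C[2])/d[:,2]; return C+d*s[:,None]
def proj(K,M,P):
    p=np.atleast_2d(np.array(P,float))@M[:3,:3].T+M[:3,3]; p=p@K.T; return p[:,:2]/p[:,2:]
def crop(im,x0,y0,x1,y1,k,name):
    cv2.imwrite(f"pics/{name}.png",cv2.resize(im[y0:y1,x0:x1],None,fx=k,fy=k,interpolation=cv2.INTER_CUBIC))
def pose():
    o=monitor.get_obs(); Rm=R.from_euler('xyz',o["tcp_rot"]).as_matrix(); return o,np.array(o["tool_pos"]),Rm
def goto(P,zyaw=None):
    """shift in tool frame (m) to world P; turn (deg) about tool x so jaw axis z at zyaw(rad, mod pi)"""
    o,p,Rm=pose(); d=Rm.T@(np.array(P)-p)/1000
    t=None
    if zyaw is not None:
        w=Rm.T@np.array([np.cos(zyaw),np.sin(zyaw),0]); t=np.degrees(np.arctan2(-w[1],w[2])); t=(t+90)%180-90
    print("t",round(o["time"],2),"pos",p.round(1),"x",Rm[:,0].round(3),"zyaw",np.degrees(np.arctan2(Rm[1,2],Rm[0,2])).round(1),"q6",round(o["joint_positions"][5],2),"grip",round(o["grip_width"],1))
    print("shift mm (tool at present)",(d*1000).round(1),"turn",None if t is None else round(t,1), "dist",np.linalg.norm(d*1000).round(0)); return d,t
E
python3 - <<'E'
from h import *
im,K,M=save("scene","s1"); crop(im,70,160,350,330,2.85,"s1c")
im,K,M=save("side","d1"); crop(im,140,120,400,270,3,"d1c")
E
```

```text
(no output)
```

View pics/s1c.png

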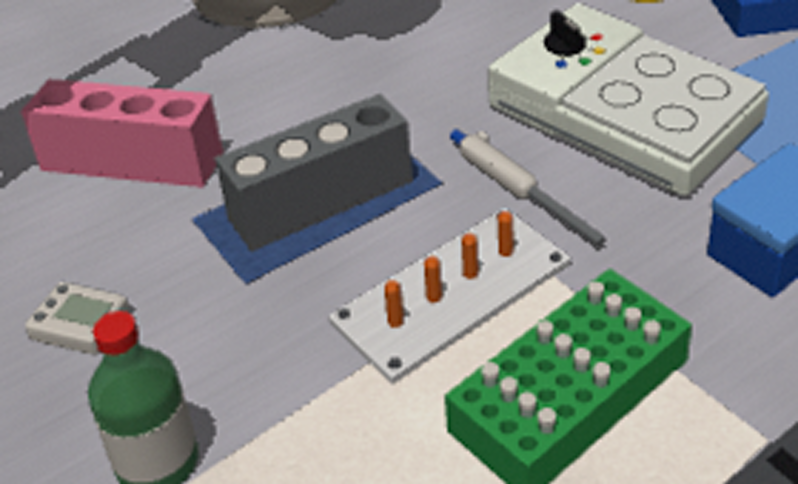

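View pics/d1c.png

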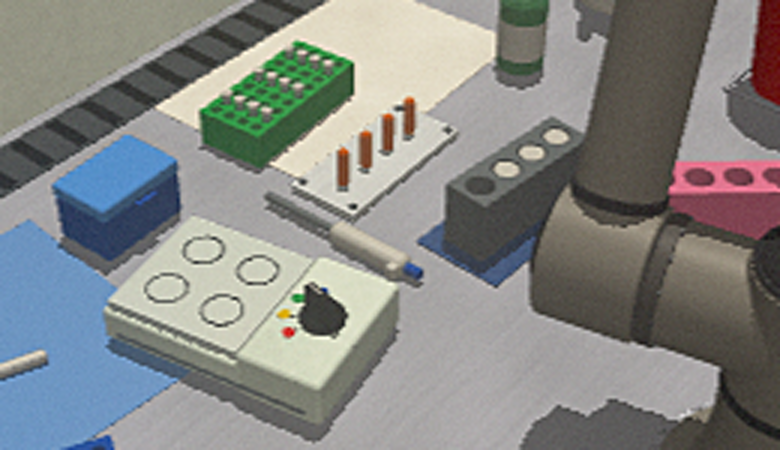

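```bash
python3 - <<'E'
from h import *
im,K,M=load("s1"); f=lambda u:np.array(u)/2.85+[70,160]
S=lambda pts,z:onz(K,M,f(pts),z)[:,:2].round(0).tolist()
print("rings",S([[655,65],[710,87],[676,118],[620,94]],60))
print("knob",S([[565,38]],75),"dots",S([[597,37],[599,50],[585,61],[560,64]],65))
print("pins",S([[505,214],[470,237],[432,260],[393,284]],62))
print("wells",S([[373,115],[334,132],[293,148],[250,165]],84))
print("lifter corners",S([[330,317],[393,380],[572,260],[507,208]],12))
im,K,M=load("d1"); f=lambda u:np.array(u)/3+[140,120]
print("side rings",S([[204,249],[166,288],[222,310],[258,270]],60))
print("pins",S([[344,150],[366,133],[388,116],[410,99]],62))
print("wells",S([[481,186],[507,169],[533,152],[558,135]],84))
E
```

```text
rings [[542.0, 211.0], [613.0, 227.0], [628.0, 156.0], [557.0, 140.0]]
knob [[449.0, 153.0]] dots [[461.0, 194.0], [483.0, 177.0], [489.0, 149.0], [475.0, 123.0]]
pins [[628.0, -86.0], [631.0, -132.0], [633.0, -178.0], [634.0, -223.0]]
wells [[437.0, -110.0], [435.0, -157.0], [431.0, -204.0], [426.0, -251.0]]
lifter corners [[589.0, -268.0], [689.0, -265.0], [680.0, -43.0], [580.0, -44.0]]
side rings [[626.0, 154.0], [611.0, 226.0], [540.0, 211.0], [555.0, 140.0]]
pins [[624.0, -86.0], [626.0, -130.0], [629.0, -176.0], [631.0, -223.0]]
wells [[438.0, -115.0], [434.0, -160.0], [430.0, -207.0], [426.0, -255.0]]
```

```bash
python3 - <<'E'
from h import *
goto([448,153,260],0.0)
o,p,Rm=pose();print(Rm.round(3))
E
```

```text
t 0.25 pos [ 193.1 -488.   226.4] x [-0.     0.001 -1.   ] zyaw -68.4 q6 -0.15 grip 92.1
shift mm (tool at present) [ -33.2  472.8 -502.3] turn -68.4 dist 691.0
[[-0.     0.93   0.368]
 [ 0.001  0.368 -0.93 ]
 [-1.     0.    -0.001]]
```

Call:
send_rows(
  commands=[
    [[-0.004,0,0,-7,0.09],[-0.004,0,0,-7,0.09],[-0.004,0,0,-7,0.09],[-0.004,0,0,-7,0.09],[-0.004,0,0,-7,0.09],[-0.004,0,0,-7,0.09],[-0.004,0,0,-7,0.09],[-0.004,0,0,-7,0.09],[-0.004,0,0,-7,0.09],[-0.004,0,0,-6,0.09]],
  ],
)

```text
time: 1.08
tool_pos: [192.8, -486.6, 265.5]
tcp_rot: [1.75, 1.564, 1.792]
contact_force: [-0.1, -0.6, 0.8]
grip_width: 90.1
```

Call:
send_rows(
  commands=[
    [[0,0.031,0.025,0,0.09],[0,0.031,0.025,0,0.09],[0,0.031,0.025,0,0.09],[0,0.031,0.025,0,0.09],[0,0.031,0.025,0,0.09],[0,0.031,0.025,0,0.09],[0,0.031,0.025,0,0.09],[0,0.031,0.025,0,0.09],[0,0.031,0.025,0,0.09],[0,0.031,0.025,0,0.09]],
  ],
)

```text
time: 1.92
tool_pos: [432.4, -158.3, 266.0]
tcp_rot: [1.942, 1.568, 1.978]
contact_force: [1.0, -0.7, -0.3]
grip_width: 89.8
```

```bash
python3 - <<'E'
from h import *
save("wrist","w1")
goto([448,153,260],0.0)
E
```

```text
t 1.97 pos [ 435.9 -152.4  266.1] x [ 0.001  0.007 -1.   ] zyaw 2.3 q6 -0.55 grip 90.1
shift mm (tool at present) [  8.2 304.6  24.5] turn 2.3 dist 306.0
```

View pics/w1.png

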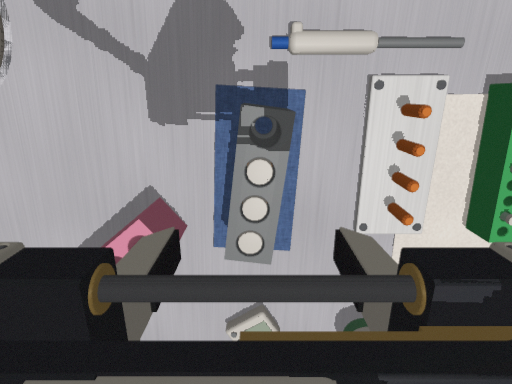

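Call:
send_rows(
  commands=[
    [[0,0.034,0.001,0.3,0.09],[0,0.034,0.001,0.3,0.09],[0,0.034,0.001,0.3,0.09],[0,0.034,0.001,0.3,0.09],[0,0.034,0.001,0.3,0.09],[0,0.034,0.001,0.3,0.09],[0,0.034,0.001,0.3,0.09],[0,0.02,0,0,0.09],[0,0,0,0,0.09]],
  ],
)

```text
time: 2.72
tool_pos: [436.5, 120.2, 266.8]
tcp_rot: [1.337, 1.563, 1.345]
contact_force: [0.6, -0.9, 0.1]
grip_width: 89.9
```

```bash
python3 - <<'E'
from h import *
im,K,M=save("wrist","w2")
goto([448,153,260],0.0)
E
```

```text
t 2.77 pos [436.6 118.9 266.7] x [ 0.002  0.007 -1.   ] zyaw 0.4 q6 0.08 grip 89.8
shift mm (tool at present) [ 7.  34.  11.7] turn 0.4 dist 37.0
```

View pics/w2.png

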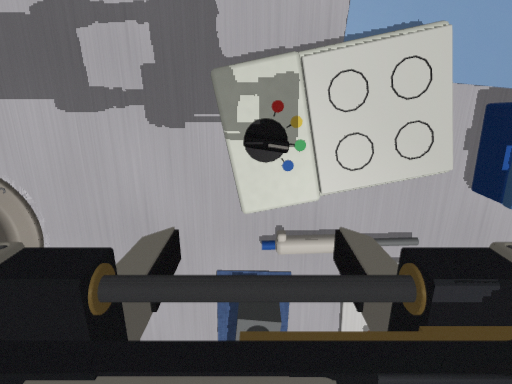

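```bash
python3 - <<'E'
from h import *
im,K,M=load("w2"); crop(im,200,60,340,220,4,"w2c")
P=onz(K,M,[[348.5,91],[412,78],[414.5,140],[354.5,152]],60)[:,:2]; print(P.round(1), P.mean(0).round(1))
for a,b in [(0,1),(3,2)]:
  d=P[b]-P[a];print(np.linalg.norm(d),np.degrees(np.arctan2(d[1],d[0])))
for a,b in [(3,0),(2,1)]:
  d=P[b]-P[a];print(np.linalg.norm(d),np.degrees(np.arctan2(-d[0],d[1])))
print("dots",onz(K,M,[[278,106],[297,122],[300,145],[288,166]],65)[:,:2].round(1).tolist())
E
```

```text
[[541.2 209.5]
 [611.9 224. ]
 [626.3 154.1]
 [555.5 139. ]] [583.8 181.6]
72.18744659850827 11.62185973909447
72.37039902085155 12.019595741164409
71.90222840655996 11.468917015195732
71.39959604109667 11.61325443733952
dots [[460.4, 192.4], [483.1, 174.6], [487.9, 147.8], [474.6, 122.1]]
```

View pics/w2c.png

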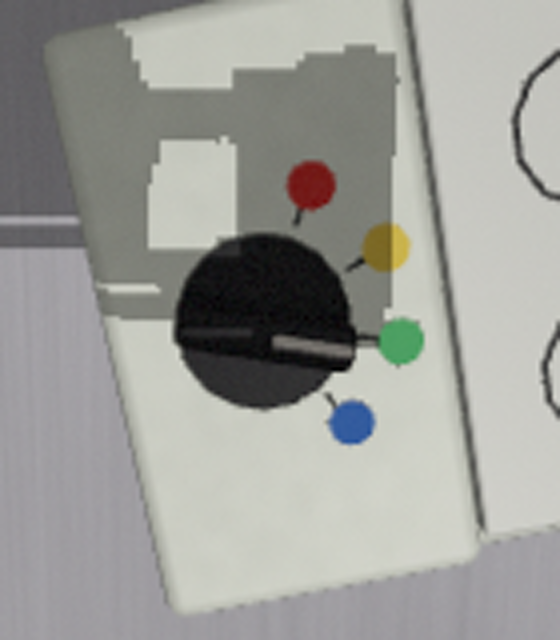

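Call:
send_rows(
  commands=[
    [[0,0.034,0.011,0,0.06],[0,0,0,7,0.06],[0,0,0,7,0.06],[0,0,0,7,0.06],[0,0,0,7,0.06],[0,0,0,7,0.06],[0,0,0,7,0.06],[0,0,0,7,0.06],[0,0,0,7,0.06],[0,0,0,7,0.06]],
  ],
)

```text
time: 3.6
tool_pos: [449.5, 142.0, 265.8]
tcp_rot: [-2.756, 1.57, 2.407]
contact_force: [-0.9, 0.9, 0.4]
grip_width: 60.0
```

Call:
send_rows(
  commands=[
    [[0,0,0,7,0.06],[0,0,0,7,0.06],[0,0,0,7,0.06],[0,0,0,7,0.06],[0,0,0,7,0.06],[0,0,0,0,0.06],[0,0,0,0,0.06]],
  ],
)

```text
time: 4.18
tool_pos: [450.8, 131.2, 265.2]
tcp_rot: [-0.392, 1.567, -2.142]
contact_force: [-0.4, -0.1, 0.5]
grip_width: 60.1
```

```bash
python3 - <<'E'
from h import *
goto([446.7,153.2,115],np.radians(-98.3))
im,K,M=load("w2"); print(onz(K,M,[[266.5,146.3]],100)); print(proj(K,M,[[446.7,153.2,100]]))
save("wrist","w3")
E
```

```text
t 4.18 pos [450.8 131.2 265.2] x [-0.002 -0.003 -1.   ] zyaw -100.2 q6 1.87 grip 60.1
shift mm (tool at present) [150.1  -7.7 -21.5] turn -1.9 dist 152.0
[[446.74402527 151.55766036 100.        ]]
[[266.48558196 144.77649934]]
```

View pics/w3.png

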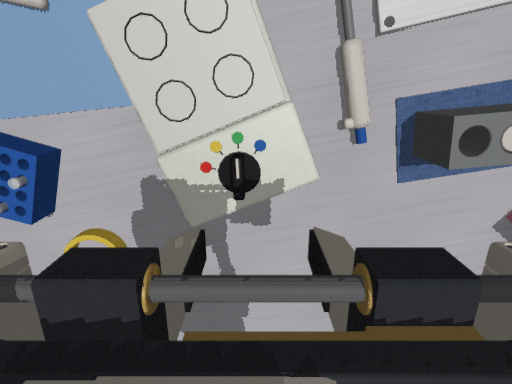

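```bash
python3 - <<'E'
from h import *
im,K,M=load("w3")
P=onz(K,M,[[146,37],[206,10.5],[233.5,76],[175.5,101]],60)[:,:2]; print(P.round(1), P.mean(0).round(1))
d=P[2]-P[3];print(np.degrees(np.arctan2(d[1],d[0])))
print(proj(K,M,[[446.7,153.2,100],[446.7,153.2,71]]))
crop(im,190,120,290,210,6,"w3c")
goto([446.7,153.2,115],np.radians(-98.3))
E
```

```text
[[610.6 223.7]
 [623.8 154.1]
 [555.2 138.5]
 [540.6 209.5]] [582.6 181.5]
-78.44028153247828
[[237.70152188 179.43336091]
 [239.04982173 172.85345089]]
t 4.23 pos [450.7 131.2 265.1] x [-0.002 -0.003 -1.   ] zyaw -100.2 q6 1.87 grip 59.7
shift mm (tool at present) [150.1  -7.6 -21.5] turn -1.9 dist 152.0
```

View pics/w3c.png

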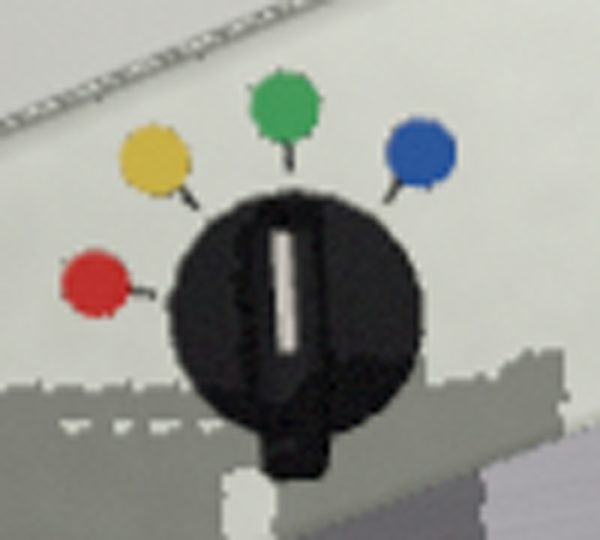

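Call:
send_rows(
  commands=[
    [[0.02,-0.0076,-0.0215,0,0.05],[0.04,0,0,0,0.05],[0.04,0,0,-1.9,0.05],[0.03,0,0,0,0.05],[0,0,0,0,0.05],[0,0,0,0,0.05]],
  ],
)

```text
time: 4.73
tool_pos: [450.3, 151.8, 133.9]
tcp_rot: [1.301, 1.564, -0.398]
contact_force: [0.7, -0.1, 1.1]
grip_width: 50.0
```

```bash
python3 - <<'E'
from h import *
goto([446.3,153.2,76],np.radians(-98.3))
E
```

```text
t 4.73 pos [450.3 151.8 133.9] x [ 0.007 -0.003 -1.   ] zyaw -97.3 q6 1.87 grip 50.0
shift mm (tool at present) [57.8 -4.5 -1. ] turn 1.0 dist 58.0
```

Call:
send_rows(
  commands=[
    [[0.02,-0.0045,-0.001,1,0.05],[0.02,0,0,0,0.05],[0.012,0,0,0,0.05],[0.003,0,0,0,0.05],[0,0,0,0,0.05]],
  ],
)

```text
time: 5.15
tool_pos: [453.0, 153.3, 86.0]
tcp_rot: [1.676, 1.55, -0.036]
contact_force: [-0.2, 0.1, 0.1]
grip_width: 50.2
```

```bash
python3 - <<'E'
from h import *
goto([446.3,153.2,76],np.radians(-98.3))
E
```

```text
t 5.15 pos [453.  153.3  86. ] x [ 0.021 -0.001 -1.   ] zyaw -98.1 q6 1.88 grip 50.2
shift mm (tool at present) [ 9.9 -6.8  1.1] turn 0.2 dist 12.0
```

Call:
send_rows(
  commands=[
    [[0.004,-0.0068,0.001,0,0.05],[0.004,0,0,0,0.05],[0.001,0,0,0,0.05],[0,0,0,0,0.05]],
  ],
)

```text
time: 5.48
tool_pos: [448.8, 153.6, 81.0]
tcp_rot: [1.731, 1.542, 0.021]
contact_force: [0.1, 0.3, 0.2]
grip_width: 50.1
```

```bash
python3 - <<'E'
from h import *
goto([446.3,153.2,76],np.radians(-98.3))
E
```

```text
t 5.48 pos [448.8 153.6  81. ] x [ 0.029  0.001 -1.   ] zyaw -98.0 q6 1.88 grip 50.1
shift mm (tool at present) [ 4.9 -2.6  0.7] turn 0.3 dist 6.0
```

Call:
send_rows(
  commands=[
    [[0,0,0,0,0.05],[0,0,0,0,0.05],[0,0,0,0,0.05],[0,0,0,0,0.05]],
  ],
)

```text
time: 5.82
tool_pos: [449.6, 153.7, 82.1]
tcp_rot: [1.742, 1.54, 0.032]
contact_force: [-1.0, -0.6, -0.6]
grip_width: 49.7
```

```bash
python3 - <<'E'
from h import *
goto([446.3,153.2,76],np.radians(-98.3))
E
```

```text
t 5.82 pos [449.6 153.7  82.1] x [ 0.031  0.001 -1.   ] zyaw -98.0 q6 1.88 grip 49.7
shift mm (tool at present) [ 6.  -3.4  1. ] turn 0.3 dist 7.0
```

Call:
send_rows(
  commands=[
    [[0.0065,-0.0035,0.001,0,0.03],[0.0005,0,0,0,0.0],[0,0,0,0,0],[0,0,0,0,0],[0,0,0,0,0],[0,0,0,0,0],[0,0,0,0,0]],
  ],
)

```text
time: 6.4
tool_pos: [445.6, 153.1, 73.9]
tcp_rot: [1.731, 1.541, 0.021]
contact_force: [0.0, -0.3, 0.9]
grip_width: 12.6
```

```bash
python3 - <<'E'
from h import *
goto([446.3,153.2,76],np.radians(-98.3)); o=monitor.get_obs(); print(o["contact_force"],o["moment"])
E
```

```text
t 6.4 pos [445.6 153.1  73.9] x [ 0.03   0.001 -1.   ] zyaw -98.0 q6 1.89 grip 12.6
shift mm (tool at present) [-2.1  0.8 -0.3] turn 0.3 dist 2.0
[ 0.02642604 -0.29222602  0.86308795] [-0.12747827  0.0846229   0.00593175]
```

Call:
send_rows(
  commands=[
    [[-0.001,0,0,-5,0],[0,0,0,-5,0],[0,0,0,-5,0],[0,0,0,-5,0]],
  ],
)

```text
time: 6.73
tool_pos: [445.6, 152.6, 73.9]
tcp_rot: [1.354, 1.542, 0.005]
contact_force: [0.0, -1.6, 0.1]
grip_width: 12.9
```

```bash
python3 - <<'E'
from h import *
goto([446.3,153.2,76],np.radians(-18.3)); o=monitor.get_obs(); print(o["contact_force"],o["moment"])
E
```

```text
t 6.73 pos [445.6 152.6  73.9] x [ 0.029  0.    -1.   ] zyaw -77.3 q6 1.52 grip 12.9
shift mm (tool at present) [-2.1  0.9 -0.4] turn -59.0 dist 2.0
[ 0.04376875 -1.59323895  0.14037925] [ 0.05031987  0.09053706 -0.03542919]
```

Good, tracking well; continue 59°.

Call:
send_rows(
  commands=[
    [[0,0,0,-6,0],[0,0,0,-6,0],[0,0,0,-6,0],[0,0,0,-6,0],[0,0,0,-6,0],[0,0,0,-6,0],[0,0,0,-6,0],[0,0,0,-6,0]],
  ],
)

```text
time: 7.4
tool_pos: [446.2, 151.7, 73.9]
tcp_rot: [0.488, 1.542, 0.015]
contact_force: [1.4, -1.1, -1.9]
grip_width: 12.7
```

```bash
python3 - <<'E'
from h import *
goto([446.3,153.2,76],np.radians(-18.3)); o=monitor.get_obs(); print(o["contact_force"],o["moment"])
E
```

```text
t 7.4 pos [446.2 151.7  73.9] x [ 0.029  0.    -1.   ] zyaw -27.1 q6 0.64 grip 12.7
shift mm (tool at present) [-2.1  1.4 -0.5] turn -8.7 dist 3.0
[ 1.44816614 -1.08887818 -1.90952175] [0.25443655 0.12524503 0.06834265]
```

Call:
send_rows(
  commands=[
    [[0,0,0,-5,0],[0,0,0,-4,0],[0,0,0,0,0],[0,0,0,0,0.03],[0,0,0,0,0.06],[0,0,0,0,0.06],[0,0,0,0,0.06]],
  ],
)

```text
time: 7.98
tool_pos: [446.8, 151.6, 74.1]
tcp_rot: [0.346, 1.541, 0.036]
contact_force: [0.2, -0.0, -0.0]
grip_width: 35.3
```

Call:
send_rows(
  commands=[
    [[-0.02,0,0,0,0.06],[-0.04,0,0,0,0.06],[-0.04,0,0,0,0.06],[-0.04,0,0,0,0.06],[-0.04,0,0,0,0.09],[0,0,0,0,0.09],[0,0,0,0,0.09]],
  ],
)

```text
time: 8.57
tool_pos: [439.6, 151.5, 261.3]
tcp_rot: [0.324, 1.546, 0.008]
contact_force: [-0.5, -0.9, -0.4]
grip_width: 75.7
```

```bash
python3 - <<'E'
from h import *
save("wrist","w4")
goto([432,-180,266],np.radians(-4.3))
E
```

```text
t 8.62 pos [440.  151.6 261.6] x [ 0.026  0.    -1.   ] zyaw -18.1 q6 0.49 grip 79.3
shift mm (tool at present) [  -4.8 -317.6   95.4] turn -13.8 dist 332.0
```

View pics/w4.png

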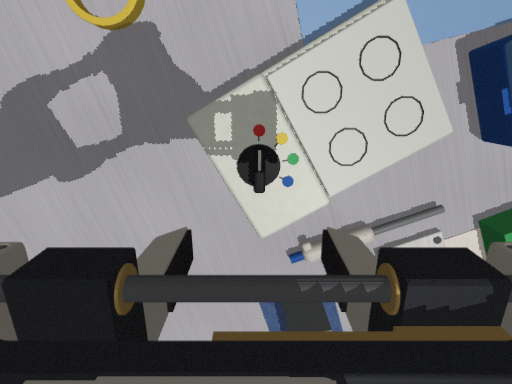

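Call:
send_rows(
  commands=[
    [[0,0,0,-7,0.09],[0,0,0,-6.8,0.09],[0,-0.035,0,0,0.09],[0,-0.035,0,0,0.09],[0,-0.035,0,0,0.09],[0,-0.035,0,0,0.09],[0,-0.035,0,0,0.09],[0,-0.035,0,0,0.09],[0,-0.035,0,0,0.09],[0,-0.03,0,0,0.09]],
  ],
)

```text
time: 9.45
tool_pos: [416.4, -126.8, 246.3]
tcp_rot: [1.089, 1.563, 1.036]
contact_force: [0.4, -0.1, 0.3]
grip_width: 90.3
```

Call:
send_rows(
  commands=[
    [[0,0,0,0,0.09],[0,0,0,0,0.09],[0,0,0,0,0.09]],
  ],
)

```text
time: 9.7
tool_pos: [414.2, -131.7, 241.8]
tcp_rot: [1.996, 1.561, 1.933]
contact_force: [-0.6, 0.4, -0.6]
grip_width: 90.1
```

```bash
python3 - <<'E'
from h import *
im,K,M=save("wrist","w5")
goto([432,-180,266],np.radians(-4.3))
im=cv2.resize(im[0:270],None,fx=1.5,fy=1.5);cv2.imwrite("pics/w5c.png",im)
E
```

```text
t 9.75 pos [ 414.2 -131.2  241.7] x [-0.004  0.009 -1.   ] zyaw -3.5 q6 -0.43 grip 90.3
shift mm (tool at present) [-24.8 -47.4  20.7] turn 0.8 dist 57.0
```

View pics/w5c.png

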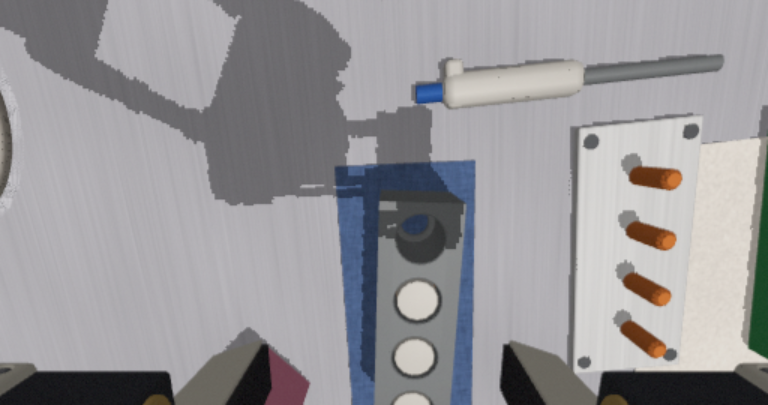

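```bash
python3 - <<'E'
from h import *
im,K,M=load("w5"); S=lambda p,z:onz(K,M,np.array(p)/1.5,z)[:,:2].round(1).tolist()
print("caps",S([[417.5,300],[414.5,357]],86),"well",S([[420,236]],87))
print("pins",S([[672,179],[667,239],[663,297],[657,348]],62))
print("lift corner",S([[580,129],[702,116],[575,371]],12), "screws",S([[591.5,141],[691,131],[584.5,362.5],[671,355]],12))
print("pad corners",S([[334,168],[475,160]],3), S([[353,404],[472,404]],3))
E
python3 - <<'E'
import sys; sys.path.insert(0,'.')
from h import *
im,K,M=save("scene","s2"); crop(im,130,160,330,330,4,"s2c")
E
```

```text
caps [[435.3, -159.0], [431.1, -204.8]] well [[438.9, -111.4]]
pins [[624.7, -85.8], [626.6, -130.2], [629.1, -176.7], [629.5, -220.7]]
lift corner [[576.1, -46.8], [672.9, -43.1], [585.7, -265.6]] screws [[586.1, -56.7], [665.7, -54.0], [594.1, -257.1], [674.6, -254.2]]
pad corners [[373.6, -65.2], [493.1, -66.1]] [[370.5, -294.1], [489.3, -301.3]]
```

View pics/s2c.png

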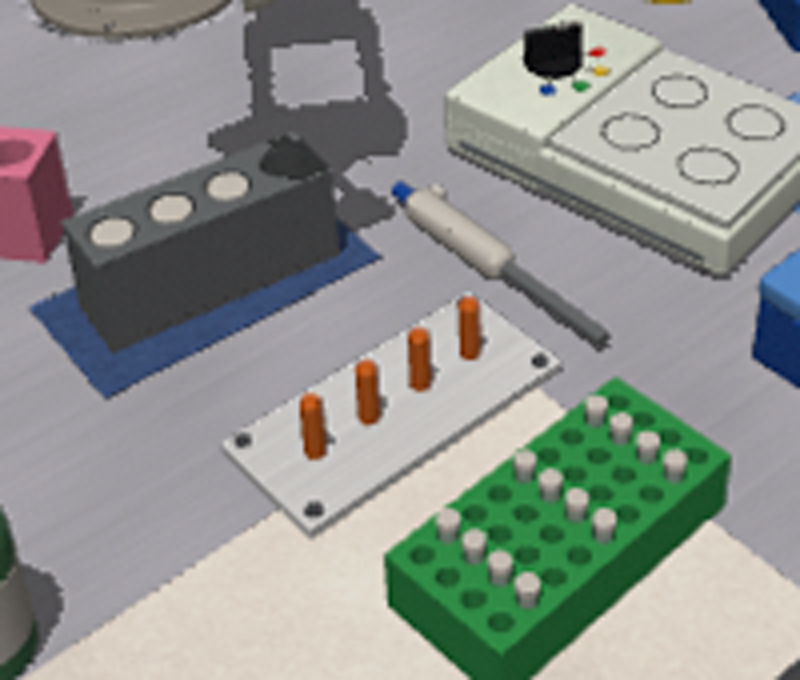

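Call:
send_rows(
  commands=[
    [[0,-0.03,0.015,1,0.0918],[0,-0.021,0.004,0,0.0918],[0.02,0,0,0,0.0918],[0.02,0,0,0,0.0918],[0.02,0,0,0,0.0918],[0,0,0,0,0.0918],[0,0,0,0,0.0918]],
  ],
)

```text
time: 10.38
tool_pos: [433.4, -176.0, 180.3]
tcp_rot: [1.65, 1.562, 1.585]
contact_force: [0.3, 0.1, 1.2]
grip_width: 92.1
```

```bash
python3 - <<'E'
from h import *
goto([433,-182,66],np.radians(-4.7))
im,K,M=save("scene","s3");crop(im,100,100,350,320,3,"s3c")
E
```

```text
t 10.38 pos [ 433.4 -176.   180.3] x [-0.     0.009 -1.   ] zyaw -3.7 q6 -0.49 grip 92.1
shift mm (tool at present) [ 1.143e+02 -7.100e+00  1.000e-01] turn 1.0 dist 115.0
```

View pics/s3c.png

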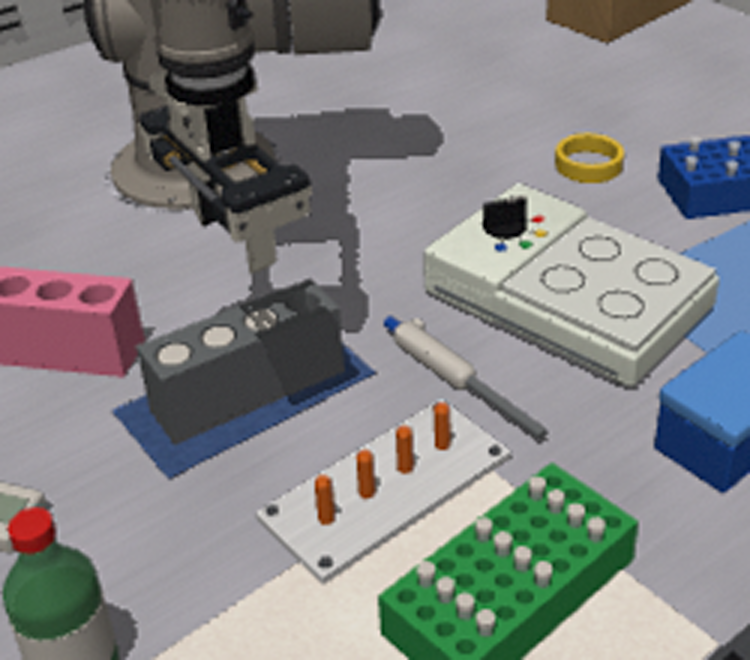

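Call:
send_rows(
  commands=[
    [[0.02,-0.007,0,1,0.0918],[0.03,0,0,0,0.0918],[0.03,0,0,0,0.0918],[0,0,0,0,0.0918]],
  ],
)

```text
time: 10.77
tool_pos: [438.0, -182.4, 104.8]
tcp_rot: [0.242, 1.559, 0.164]
contact_force: [-0.3, 0.9, -0.2]
grip_width: 91.6
```

```bash
python3 - <<'E'
from h import *
goto([433,-182,66],np.radians(-4.7))
E
```

```text
t 10.77 pos [ 438.  -182.4  104.8] x [ 0.012  0.002 -1.   ] zyaw -4.5 q6 -0.49 grip 91.6
shift mm (tool at present) [38.8 -0.1 -5.4] turn 0.2 dist 39.0
```

Call:
send_rows(
  commands=[
    [[0.007,0,-0.0055,0,0.0918],[0.012,0,-0.001,0,0.0918],[0.012,0,-0.001,0,0.0918],[0.007,0,0,0,0.0918],[0,0,0,0,0.0918]],
  ],
)

```text
time: 11.18
tool_pos: [436.0, -182.6, 74.2]
tcp_rot: [-0.087, 1.55, -0.162]
contact_force: [1.4, -0.7, 0.5]
grip_width: 91.9
```

```bash
python3 - <<'E'
from h import *
goto([433,-182,66],np.radians(-4.7)); save("wrist","w6")
E
```

```text
t 11.18 pos [ 436.  -182.6   74.2] x [ 0.021 -0.003 -1.   ] zyaw -4.3 q6 -0.5 grip 91.9
shift mm (tool at present) [ 8.2  0.4 -3.2] turn 0.4 dist 9.0
```

View pics/w6.png

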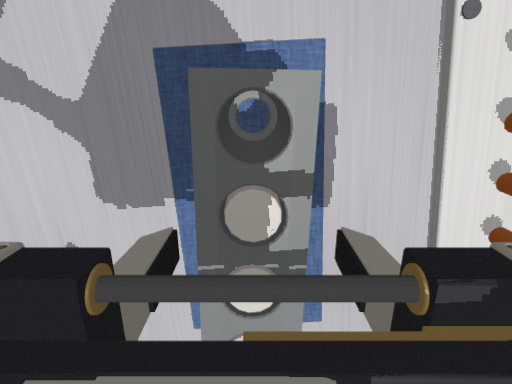

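```bash
python3 - <<'E'
from h import *
im,K,M=load("w6")
print("cap",onz(K,M,[[253,214]],86)[:,:2].round(1),"edge corners",onz(K,M,[[190,70],[322,70],[196,240],[308,240]],87)[:,:2].round(1).tolist())
print("pad",onz(K,M,[[157,49],[325,40],[194,329],[322,321]],3)[:,:2].round(1).tolist())
E
```

```text
cap [[ 435.2 -157.8]] edge corners [[412.8, -86.6], [471.3, -90.9], [404.1, -169.6], [463.2, -174.7]]
pad [[377.3, -64.9], [492.7, -67.5], [369.6, -302.2], [488.8, -304.3]]
```

Call:
send_rows(
  commands=[
    [[0.0085,0,-0.003,0.7,0.0918],[0,0,0,0,0.07],[0,0,0,0,0.05],[0,0,0,0,0.05],[0,0,0,0,0.05],[0,0,0,0,0.05]],
  ],
)

```text
time: 11.73
tool_pos: [435.4, -183.6, 69.5]
tcp_rot: [-0.175, 1.543, -0.262]
contact_force: [-5.7, 0.3, 1.6]
grip_width: 63.4
```

```bash
python3 - <<'E'
from h import *
goto([433,-182,66],np.radians(-4.7))
E
```

```text
t 11.73 pos [ 435.4 -183.6   69.5] x [ 0.026 -0.007 -1.   ] zyaw -5.0 q6 -0.49 grip 63.4
shift mm (tool at present) [ 3.4  1.4 -2.6] turn -0.3 dist 5.0
```

Call:
send_rows(
  commands=[
    [[0,0,0,0,0.08],[0.0045,0.0014,-0.0026,0,0.08],[0.001,0,0,0,0.05],[0.0005,0,0,0,0.05],[0.0005,0,0,0,0.04],[0,0,0,0,0.04],[0,0,0,0,0.04],[0,0,0,0,0.04]],
  ],
)

```text
time: 12.4
tool_pos: [433.6, -182.1, 62.7]
tcp_rot: [-0.182, 1.542, -0.269]
contact_force: [0.5, -0.6, 1.7]
grip_width: 59.8
```

```bash
python3 - <<'E'
from h import *
goto([433,-182,66],np.radians(-4.7))
E
```

```text
t 12.4 pos [ 433.6 -182.1   62.7] x [ 0.028 -0.008 -1.   ] zyaw -5.0 q6 -0.49 grip 59.8
shift mm (tool at present) [-3.4  0.1 -0.6] turn -0.3 dist 3.0
```

Call:
send_rows(
  commands=[
    [[0,0,0,0,0.07],[-0.0045,0,-0.0005,0,0.07],[0,0,0,0,0.05],[0,0,0,0,0.04],[0,0,0,0,0.04],[0,0,0,0,0.04]],
  ],
)

```text
time: 12.9
tool_pos: [433.5, -182.2, 67.7]
tcp_rot: [-0.183, 1.54, -0.27]
contact_force: [0.5, 0.3, -1.0]
grip_width: 59.8
```

```bash
python3 - <<'E'
from h import *
goto([433,-182,66],np.radians(-4.7))
E
```

```text
t 12.9 pos [ 433.5 -182.2   67.7] x [ 0.029 -0.008 -1.   ] zyaw -5.0 q6 -0.49 grip 59.8
shift mm (tool at present) [ 1.7  0.2 -0.5] turn -0.3 dist 2.0
```

Call:
send_rows(
  commands=[
    [[-0.005,0,0,0,0.04],[-0.01,0,0,0,0.04],[-0.02,0,0,0,0.04],[-0.025,0,0,0,0.04],[-0.025,0,0,0,0.04],[-0.025,0,0,0,0.04],[-0.01,0,0,0,0.04],[0,0,0,0,0.04],[0,0,0,0,0.04]],
  ],
)

```text
time: 13.65
tool_pos: [421.1, -176.3, 185.5]
tcp_rot: [1.231, 1.563, 1.143]
contact_force: [-0.8, 0.6, -7.0]
grip_width: 60.0
```

```bash
python3 - <<'E'
from h import *
goto([629.5,-154.5,180],np.radians(2.2)); o=monitor.get_obs();print(o["contact_force"])
save("wrist","w7"); im,_,_=save("side","d7");crop(im,150,90,400,270,3,"d7c")
E
```

```text
t 13.65 pos [ 421.1 -176.3  185.5] x [ 0.003  0.007 -1.   ] zyaw -5.0 q6 -0.49 grip 60.0
shift mm (tool at present) [  6.4  40.  205.7] turn -7.2 dist 210.0
[-0.75426584  0.60327662 -7.03903823]
```

View pics/w7.png

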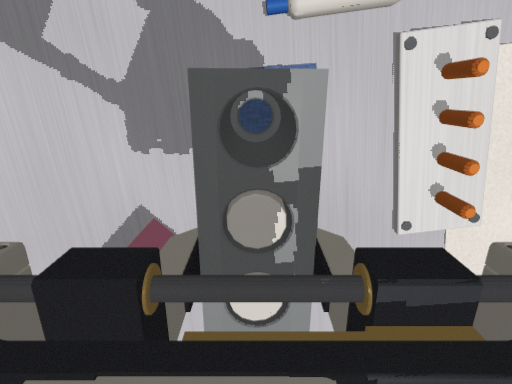

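View pics/d7c.png

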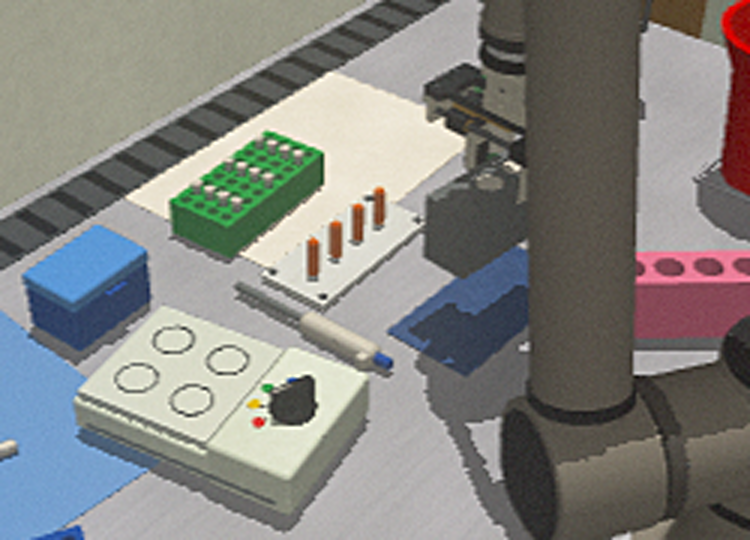

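```bash
cat >> h.py <<'E'
def blk(K,M,e,p,Rm,h=19.3):
    """corners px of +y end of block top -> tool-frame (y,z) relative"""
    P=onz(K,M,e,p[2]+h); T=(P-p)@Rm; return T[:,1:].round(1)
E
python3 - <<'E'
from h import *
im,K,M=load("w7"); o,p,Rm=pose()
print("block end corners tool y,z",blk(K,M,[[191,69],[327,70]],p,Rm), "cap", blk(K,M,[[258,220]],p,Rm,18.3))
print("screws",onz(K,M,[[410,43],[492,32],[406.5,225.5],[477,216]],12)[:,:2].round(1).tolist())
print("pins",onz(K,M,[[482,66],[476,119],[473,164],[468,207]],62)[:,:2].round(1).tolist())
E
```

```text
block end corners tool y,z [[ 94.  -28.4]
 [ 93.6  29.9]] cap [[23.5  0.4]]
screws [[585.3, -56.8], [665.7, -54.0], [593.9, -256.7], [676.5, -251.8]]
pins [[624.9, -86.1], [625.5, -131.2], [628.1, -173.4], [628.6, -217.3]]
```

Call:
send_rows(
  commands=[
    [[0,0,0.01,-3.5,0.04],[0,0,0.02,-3.5,0.04],[0,0.005,0.025,0,0.04],[0,0.005,0.025,0,0.04],[0,0.005,0.025,0,0.04],[0,0.005,0.015,0,0.04],[0,0,0,0,0.04],[0,0,0,0,0.04]],
  ],
)

```text
time: 14.42
tool_pos: [538.0, -149.9, 169.7]
tcp_rot: [2.381, 1.541, 2.419]
contact_force: [-0.9, 0.8, -7.6]
grip_width: 59.8
```

```bash
python3 - <<'E'
from h import *
goto([629.5,-154.5,180],np.radians(2.4)); o=monitor.get_obs();print(o["contact_force"])
save("wrist","w8")
E
```

```text
t 14.42 pos [ 538.  -149.9  169.7] x [-0.023  0.02  -1.   ] zyaw 2.2 q6 -0.46 grip 59.8
shift mm (tool at present) [-12.5  -7.8  91. ] turn -0.2 dist 92.0
[-0.91059567  0.78554732 -7.60861622]
```

View pics/w8.png

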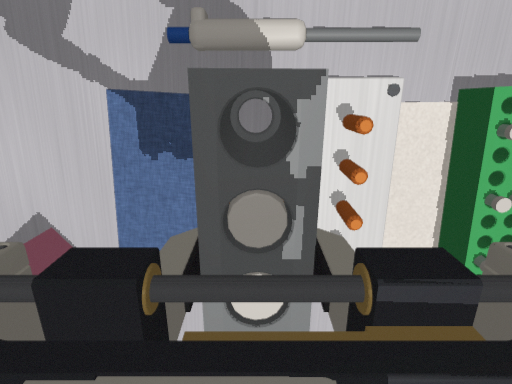

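```bash
python3 - <<'E'
from h import *
im,K,M=load("w8")
crop(im,320,70,410,250,4.2,"w8c")
P=onz(K,M,[[364,124.5],[359.5,174.5],[354,221.5]],62)[:,:2];print(P.round(1).tolist())
print("base",onz(K,M,[[350,121],[344,164],[339,208]],12)[:,:2].round(1).tolist())
print("screw",onz(K,M,[[394,90]],12)[:,:2].round(1).tolist())
for y in (.0385,):pass
th=np.radians(2.4)
for c in ([629.5,-154.5],[627.5,-153.5]):
  for z in (62,):
    Q=[[c[0]-np.sin(th)*y,c[1]+np.cos(th)*y,z] for y in (69,23,-23)];print(proj(K,M,Q).round(1).tolist())
E
```

```text
[[625.0, -85.5], [627.2, -129.5], [628.2, -175.1]]
base [[626.8, -85.7], [626.1, -130.3], [626.6, -179.8]]
screw [[666.1, -54.2]]
[[365.8, 124.7], [360.7, 176.7], [356.0, 223.9]]
[[363.7, 123.4], [358.6, 175.5], [354.1, 222.8]]
```

View pics/w8c.png

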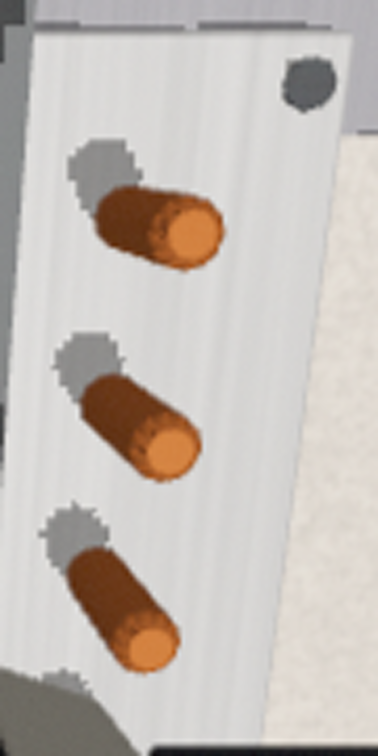

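Call:
send_rows(
  commands=[
    [[-0.004,-0.002,0.02,0,0.04],[-0.004,-0.002,0.025,0,0.04],[-0.003,-0.002,0.025,0,0.04],[-0.003,-0.001,0.02,0,0.04],[0,0,0,0,0.04],[0,0,0,0,0.04]],
  ],
)

```text
time: 14.97
tool_pos: [623.5, -154.9, 174.8]
tcp_rot: [2.529, 1.524, 2.563]
contact_force: [-0.4, -0.7, -8.2]
grip_width: 59.7
```

```bash
python3 - <<'E'
from h import *
goto([629,-154.5,150],np.radians(2.4)); o=monitor.get_obs();print(o["contact_force"])
E
```

```text
t 14.97 pos [ 623.5 -154.9  174.8] x [-0.039  0.025 -0.999] zyaw 2.0 q6 -0.4 grip 59.7
shift mm (tool at present) [24.5 -0.4  6.5] turn -0.5 dist 25.0
[-0.4152123  -0.71017075 -8.20788862]
```

Call:
send_rows(
  commands=[
    [[0.004,0,0.002,0,0.04],[0.004,0,0.002,0,0.04],[0.004,0,0.002,0,0.04],[0.004,0,0,0,0.04],[0,0,0,0,0.04]],
  ],
)

```text
time: 15.38
tool_pos: [624.6, -154.9, 154.8]
tcp_rot: [2.568, 1.518, 2.6]
contact_force: [0.3, -0.2, -7.3]
grip_width: 60.1
```

```bash
python3 - <<'E'
from h import *
goto([629,-154.5,150],np.radians(2.4)); o=monitor.get_obs();print(o["contact_force"], o["joint_positions"])
E
```

```text
t 15.38 pos [ 624.6 -154.9  154.8] x [-0.045  0.027 -0.999] zyaw 1.9 q6 -0.4 grip 60.1
shift mm (tool at present) [4.6 0.1 4.6] turn -0.6 dist 7.0
[ 0.28687119 -0.21075385 -7.2501006 ] [-0.36670048  0.64731322  1.21667116  0.00951703  1.32992158 -0.4012759 ]
```

Call:
send_rows(
  commands=[
    [[0,0,0,0,0.04],[0,0,0,0,0.04],[0,0,0,0,0.04],[0,0,0,0,0.04]],
  ],
)

```text
time: 15.72
tool_pos: [623.8, -154.9, 154.8]
tcp_rot: [2.572, 1.517, 2.604]
contact_force: [0.3, 0.5, -7.9]
grip_width: 60.0
```

```bash
python3 - <<'E'
from h import *
goto([629,-154.5,150],np.radians(2.4)); o=monitor.get_obs();print(o["contact_force"], o["joint_positions"],o["dq"])
E
```

```text
t 15.72 pos [ 623.8 -154.9  154.8] x [-0.046  0.028 -0.999] zyaw 1.9 q6 -0.4 grip 60.0
shift mm (tool at present) [4.6 0.1 5.4] turn -0.6 dist 7.0
[ 0.32427383  0.50508411 -7.89178508] [-0.36703525  0.64640513  1.21842028  0.00938802  1.32982415 -0.40141721] [ 0.00221594 -0.00475046 -0.00089054 -0.00092898 -0.00096553 -0.00090156]
```

```bash
cat >> h.py <<'E'
def tip(P,h,zyaw=None):
    """want point at distance h along tool x ahead of TCP (h<0 behind) to be at world P"""
    o,p,Rm=pose(); print("point now",(p+h*Rm[:,0]).round(1)); return goto(np.array(P)-h*Rm[:,0],zyaw)
E
python3 - <<'E'
from h import *
tip([629,-154.5,67],64.7,np.radians(2.4))
E
```

```text
point now [ 620.8 -153.1   90.2]
t 15.72 pos [ 623.8 -154.9  154.8] x [-0.046  0.028 -0.999] zyaw 1.9 q6 -0.4 grip 60.0
shift mm (tool at present) [22.8 -2.3  9.1] turn -0.6 dist 25.0
```

Call:
send_rows(
  commands=[
    [[0,-0.0023,0.009,-0.6,0.04],[0,0,0,0,0.04],[0,0,0,0,0.04]],
  ],
)

```text
time: 15.97
tool_pos: [633.1, -156.9, 155.2]
tcp_rot: [2.56, 1.518, 2.603]
contact_force: [-1.2, -0.0, -7.4]
grip_width: 59.9
```

```bash
python3 - <<'E'
from h import *
tip([629,-154.5,67],64.7,np.radians(2.4))
E
```

```text
point now [ 630.2 -155.2   90.6]
t 15.97 pos [ 633.1 -156.9  155.2] x [-0.045  0.027 -0.999] zyaw 2.5 q6 -0.41 grip 59.9
shift mm (tool at present) [23.7  0.1 -0.1] turn 0.0 dist 24.0
```

Call:
send_rows(
  commands=[
    [[0.01,0,0,0,0.04],[0.006,0,0,0,0.04],[0,0,0,0,0.04]],
  ],
)

```text
time: 16.22
tool_pos: [631.9, -156.3, 138.2]
tcp_rot: [2.56, 1.519, 2.602]
contact_force: [0.0, 0.1, -7.8]
grip_width: 59.8
```

```bash
python3 - <<'E'
from h import *
tip([629,-154.5,67],64.7,np.radians(2.4))
im,K,M=save("scene","s9");crop(im,150,140,320,300,4.5,"s9c")
im,K,M=save("side","d9");crop(im,190,100,340,230,5,"d9c")
E
```

```text
point now [ 629.  -154.6   73.6]
t 16.22 pos [ 631.9 -156.3  138.2] x [-0.045  0.027 -0.999] zyaw 2.5 q6 -0.41 grip 59.8
shift mm (tool at present) [ 6.6 -0.1  0.3] turn -0.0 dist 7.0
```

View pics/s9c.png

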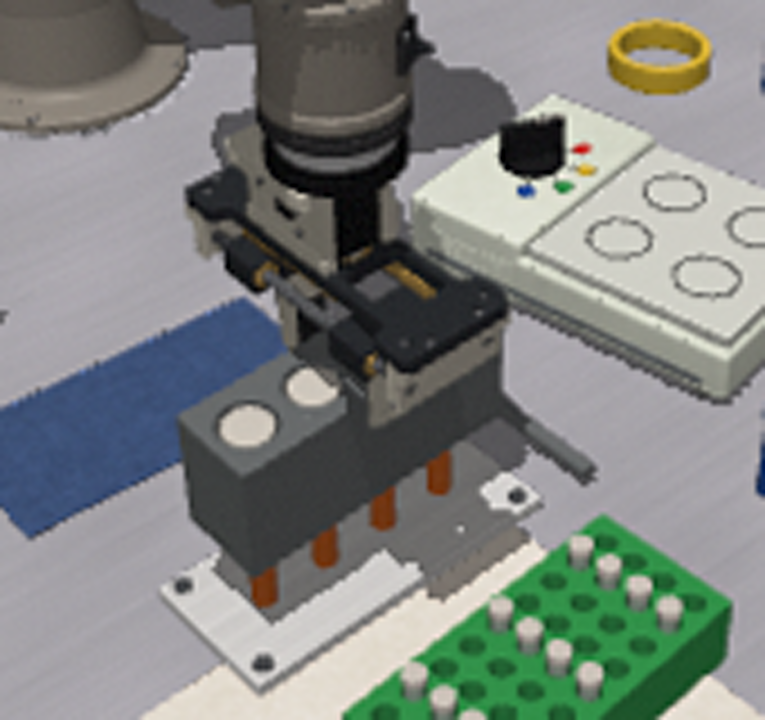

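View pics/d9c.png

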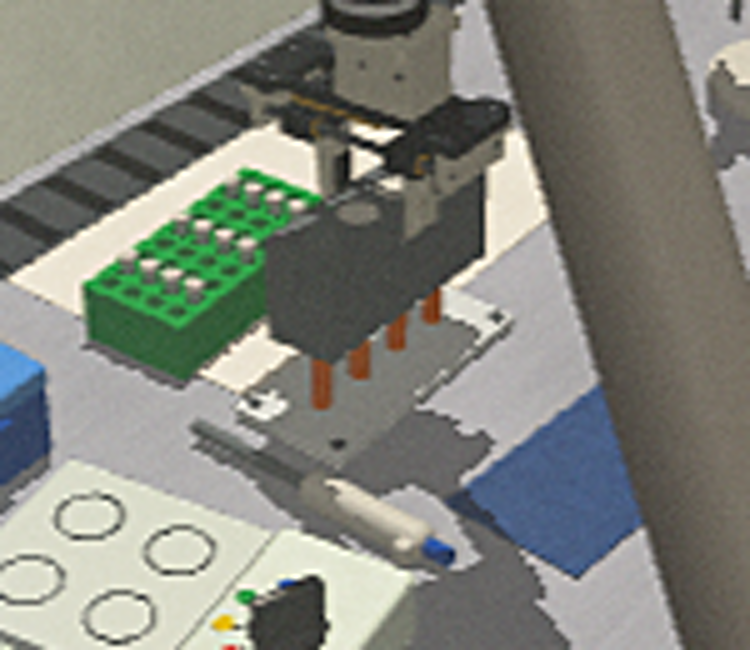

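Call:
send_rows(
  commands=[
    [[0.006,0,0,0,0.04],[0.006,0,0,0,0.04],[0.003,0,0,0,0.04],[0,0,0,0,0.04]],
  ],
)

```text
time: 16.65
tool_pos: [631.5, -156.1, 123.0]
tcp_rot: [2.556, 1.52, 2.598]
contact_force: [-0.6, 0.5, -7.5]
grip_width: 60.0
```

```bash
python3 - <<'E'
from h import *
tip([629,-154.5,13],64.7,np.radians(2.4)); o=monitor.get_obs();print(o["contact_force"],o["moment"])
E
```

```text
point now [ 628.7 -154.4   58.4]
t 16.65 pos [ 631.5 -156.1  123. ] x [-0.043  0.026 -0.999] zyaw 2.5 q6 -0.41 grip 60.0
shift mm (tool at present) [45.3 -1.4  2.2] turn -0.0 dist 45.0
[-0.60068867  0.53141535 -7.49671995] [-0.08418585 -0.15379042  0.02026997]
```

Call:
send_rows(
  commands=[
    [[0.006,0,0.0005,0,0.04],[0.007,0,0.0005,0,0.04],[0.006,0,0.0005,0,0.04],[0,0,0,0,0.04]],
  ],
)

```text
time: 16.98
tool_pos: [632.8, -155.7, 102.9]
tcp_rot: [2.553, 1.522, 2.595]
contact_force: [0.1, 0.1, -6.7]
grip_width: 59.6
```

```bash
python3 - <<'E'
from h import *
tip([629,-154.5,13],64.7,np.radians(2.4)); o=monitor.get_obs();print(o["contact_force"],o["moment"])
E
```

```text
point now [ 630.1 -154.1   38.3]
t 16.98 pos [ 632.8 -155.7  102.9] x [-0.042  0.025 -0.999] zyaw 2.4 q6 -0.41 grip 59.6
shift mm (tool at present) [25.3 -1.1 -0. ] turn -0.0 dist 25.0
[ 0.05757024  0.10332595 -6.70101066] [ 0.00660723 -0.09578092  0.0173466 ]
```

Call:
send_rows(
  commands=[
    [[0.007,-0.0005,0,0,0.04],[0.007,0,0,0,0.04],[0.006,0,0,0,0.04],[0.001,0,0,0,0.04]],
  ],
)

```text
time: 17.32
tool_pos: [632.1, -155.8, 80.4]
tcp_rot: [2.551, 1.523, 2.593]
contact_force: [-0.7, 1.6, -2.3]
grip_width: 59.9
```

```bash
python3 - <<'E'
from h import *
tip([629,-154.5,12],64.7,np.radians(2.4)); o=monitor.get_obs();print(o["contact_force"],o["moment"])
save("wrist","w10")
im,K,M=save("scene","s10");crop(im,150,140,320,300,4.5,"s10c")
E
```

```text
point now [ 629.5 -154.2   15.8]
t 17.32 pos [ 632.1 -155.8   80.4] x [-0.041  0.025 -0.999] zyaw 2.5 q6 -0.41 grip 59.9
shift mm (tool at present) [ 3.8 -0.4 -0.3] turn -0.0 dist 4.0
[-0.69065907  1.63318076 -2.34573277] [ 0.13052574 -0.13221767 -0.00676765]
```

View pics/s10c.png

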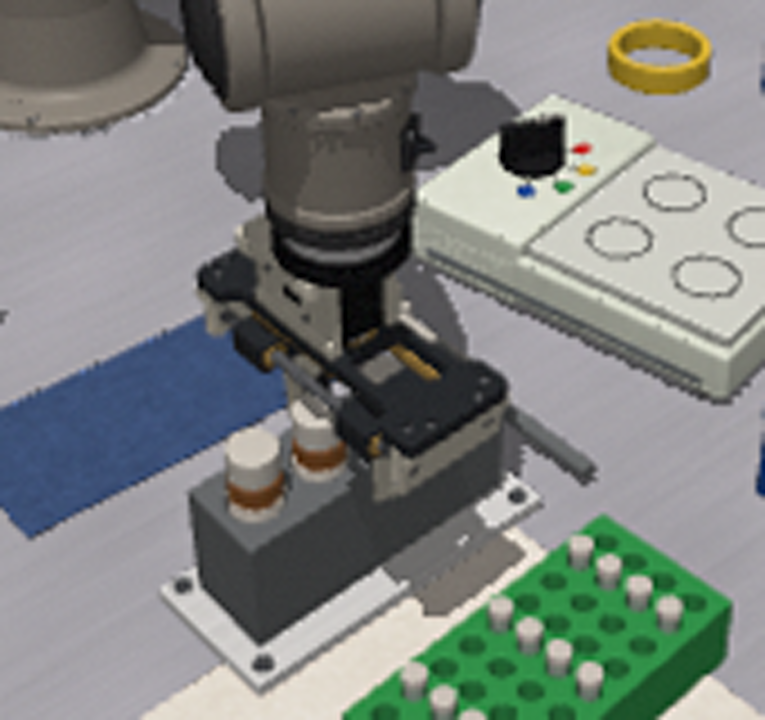

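View pics/w10.png

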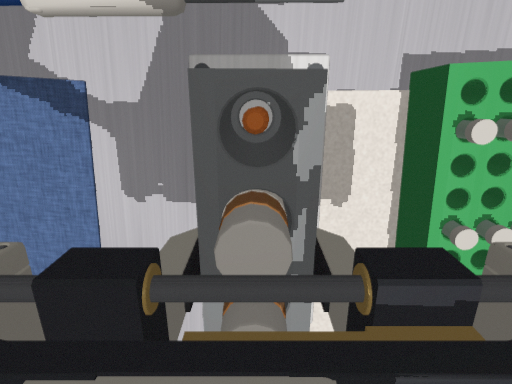

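Call:
send_rows(
  commands=[
    [[0.0025,-0.0004,0,0,0.04],[0,0,0,0,0.04],[0,0,0,0,0.063],[0,0,0,0,0.07],[0,0,0,0,0.08],[0,0,0,0,0.0918],[0,0,0,0,0.0918]],
  ],
)

```text
time: 18.0
tool_pos: [635.4, -157.6, 83.6]
tcp_rot: [2.504, 1.533, 2.546]
contact_force: [-0.5, 0.5, -0.0]
grip_width: 85.2
```

Call:
send_rows(
  commands=[
    [[-0.01,0,0,0,0.0918],[-0.02,0,0,0,0.0918],[-0.03,0,0,0,0.0918],[-0.03,0,0,0,0.0918],[-0.03,0,0,0,0.0918],[0,0,0,0,0.0918],[0,0,0,0,0.0918]],
  ],
)

```text
time: 18.58
tool_pos: [639.9, -160.4, 214.0]
tcp_rot: [2.469, 1.537, 2.511]
contact_force: [-0.5, 0.9, -0.3]
grip_width: 91.6
```

```bash
python3 - <<'E'
from h import *
goto([629,-154.5,180],np.radians(2.4)); o=monitor.get_obs();print(o["contact_force"],o["moment"])
im,K,M=save("scene","s11");crop(im,150,140,320,300,4.5,"s11c")
im,K,M=save("side","d11");crop(im,190,100,340,230,5,"d11c")
save("wrist","w11")
E
```

```text
t 18.58 pos [ 639.9 -160.4  214. ] x [-0.027  0.02  -0.999] zyaw 2.4 q6 -0.41 grip 91.6
shift mm (tool at present) [34.4  5.7 -9.7] turn 0.0 dist 36.0
[-0.47499902  0.93630029 -0.33140479] [ 0.00775324 -0.11342745 -0.06086489]
```

View pics/s11c.png

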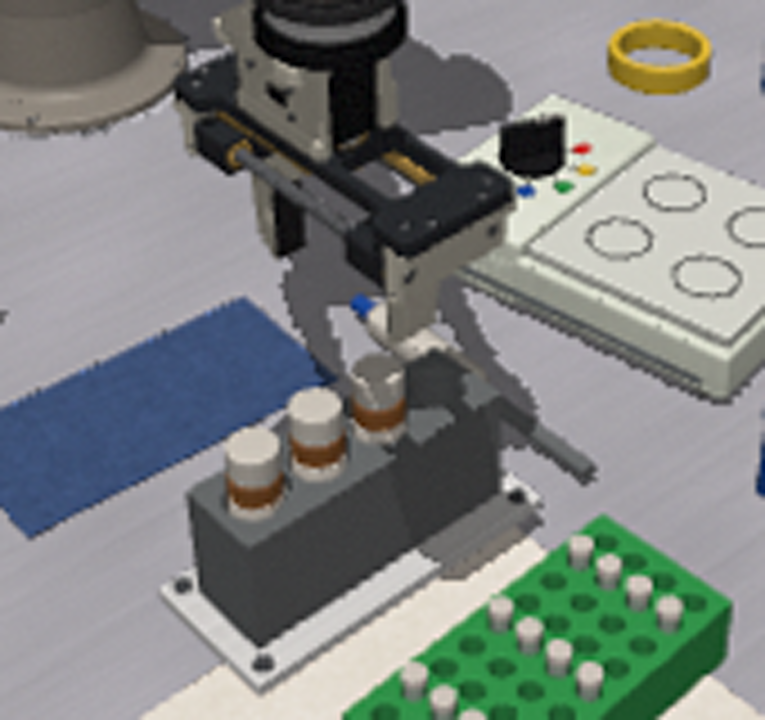

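View pics/d11c.png

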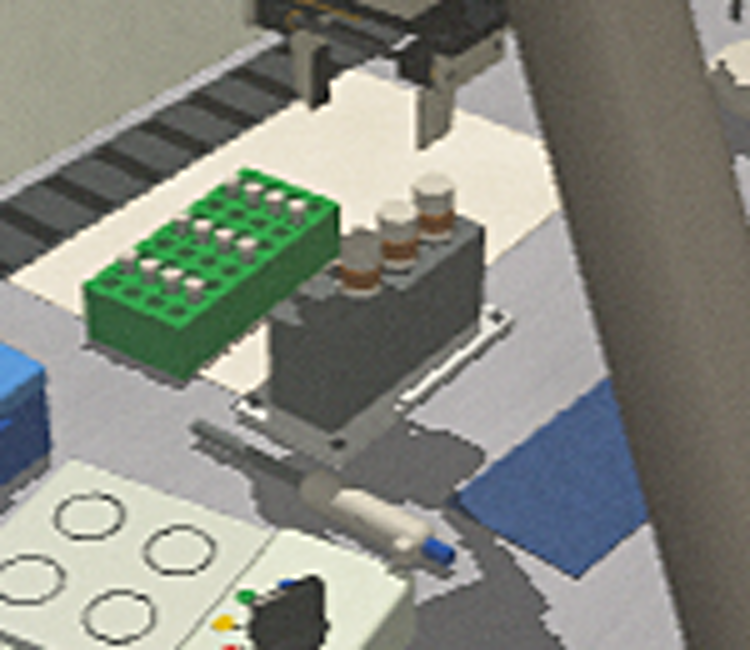

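View pics/w11.png

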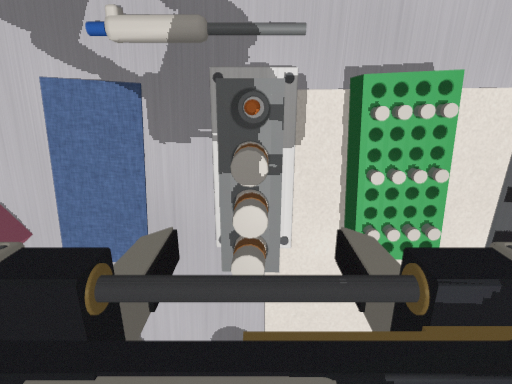

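```bash
python3 - <<'E'
from h import *
im,K,M=load("w11"); crop(im,200,60,310,290,2.6,"w11c")
th=np.radians(2.4)
for y in (23,-23,-69): 
    P=[629.5-np.sin(th)*y,-154.5+np.cos(th)*y,137]; print(np.round(P,1),proj(K,M,[P]).round(1))
print(onz(K,M,[[249.5,168],[251,220.5],[248.5,266]],137).round(1))
E
```

```text
[ 628.5 -131.5  137. ] [[247.1 168. ]]
[ 630.5 -177.5  137. ] [[247.6 221.6]]
[ 632.4 -223.4  137. ] [[248.  269.9]]
[[ 630.5 -131.5  137. ]
 [ 633.3 -176.3  137. ]
 [ 632.7 -219.5  137. ]]
```

View pics/w11c.png

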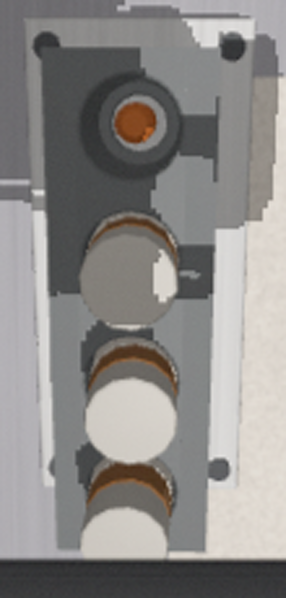

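```bash
python3 - <<'E'
from h import *
tip([630.5,-131.5,119],-19,np.radians(2.4))
E
```

```text
point now [ 639.8 -160.6  231. ]
t 18.73 pos [ 639.3 -160.2  212. ] x [-0.03   0.021 -0.999] zyaw 2.4 q6 -0.41 grip 91.7
shift mm (tool at present) [112.8  27.   -4.9] turn 0.0 dist 116.0
```

Call:
send_rows(
  commands=[
    [[0.02,0.027,-0.005,0,0.065],[0.025,0,0,0,0.065],[0.015,0,0,0,0.065],[0,0,0,0,0.065],[0,0,0,0,0.065]],
  ],
)

```text
time: 19.15
tool_pos: [628.4, -130.5, 145.8]
tcp_rot: [2.543, 1.526, 2.585]
contact_force: [-0.6, 0.8, 0.3]
grip_width: 66.2
```

```bash
python3 - <<'E'
from h import *
tip([630.5,-131.5,119],-19,np.radians(2.4)); im,K,M=save("wrist","w12"); print(proj(K,M,[[630.5,-131.5,137]]))
E
```

```text
point now [ 629.2 -130.9  164.8]
t 19.15 pos [ 628.4 -130.5  145.8] x [-0.038  0.023 -0.999] zyaw 2.4 q6 -0.37 grip 66.2
shift mm (tool at present) [45.7 -1.8  3. ] turn -0.1 dist 46.0
[[261.16301024 240.82317974]]
```

View pics/w12.png

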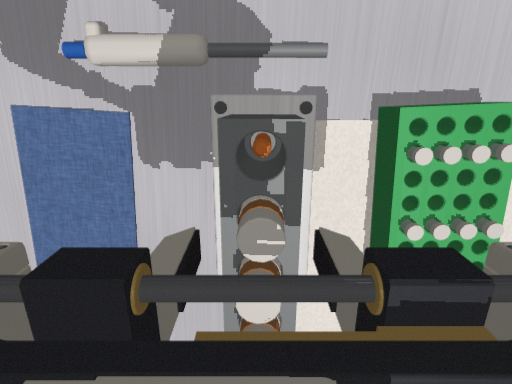

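Call:
send_rows(
  commands=[
    [[0.01,-0.0012,0.003,0,0.065],[0.012,0,0,0,0.065],[0.012,0,0,0,0.065],[0.004,0,0,0,0.065],[0,0,0,0,0.065]],
  ],
)

```text
time: 19.62
tool_pos: [632.8, -132.8, 107.8]
tcp_rot: [2.515, 1.532, 2.555]
contact_force: [-0.5, -0.1, 0.7]
grip_width: 65.3
```

```bash
python3 - <<'E'
from h import *
tip([630.5,-131.5,119],-19,np.radians(2.4)); print(monitor.get_obs()["contact_force"])
E
```

```text
point now [ 633.4 -133.2  126.8]
t 19.62 pos [ 632.8 -132.8  107.8] x [-0.032  0.022 -0.999] zyaw 2.3 q6 -0.37 grip 65.3
shift mm (tool at present) [ 7.9  1.7 -2.6] turn -0.1 dist 8.0
[-0.4601788  -0.05982147  0.67594995]
```

Call:
send_rows(
  commands=[
    [[0.0065,0.0015,-0.0025,0,0.065],[0,0,0,0,0.045],[0,0,0,0,0.02],[0,0,0,0,0.02],[0,0,0,0,0.02],[0,0,0,0,0.02]],
  ],
)

```text
time: 20.12
tool_pos: [631.3, -132.1, 103.3]
tcp_rot: [2.484, 1.536, 2.524]
contact_force: [-0.5, -0.1, -0.3]
grip_width: 35.9
```

```bash
python3 - <<'E'
from h import *
tip([630.5,-131.5,119],-19,np.radians(2.4)); print(monitor.get_obs()["contact_force"])
E
```

```text
point now [ 631.8 -132.4  122.3]
t 20.12 pos [ 631.3 -132.1  103.3] x [-0.028  0.02  -0.999] zyaw 2.3 q6 -0.37 grip 35.9
shift mm (tool at present) [ 3.3  0.9 -1.2] turn -0.2 dist 4.0
[-0.47240071 -0.08710087 -0.3091694 ]
```

Call:
send_rows(
  commands=[
    [[0.0015,0,0,0,0.02],[0,0,0,0,0.02],[0,0,0,0,0.02]],
  ],
)

```text
time: 20.37
tool_pos: [631.2, -132.2, 103.2]
tcp_rot: [2.488, 1.537, 2.527]
contact_force: [-0.9, 0.3, -0.5]
grip_width: 31.4
```

```bash
python3 - <<'E'
from h import *
tip([630.5,-131.5,119],-19,np.radians(2.4)); print(monitor.get_obs()["contact_force"])
E
```

```text
point now [ 631.7 -132.6  122.2]
t 20.37 pos [ 631.2 -132.2  103.2] x [-0.028  0.019 -0.999] zyaw 2.3 q6 -0.37 grip 31.4
shift mm (tool at present) [ 3.2  1.  -1.1] turn -0.1 dist 4.0
[-0.90226249  0.25942777 -0.53209908]
```

Call:
send_rows(
  commands=[
    [[-0.008,0,0,0,0.02],[-0.012,0,0,0,0.02],[-0.015,0,0,0,0.02],[-0.02,0,0,0,0.02],[-0.02,0,0,0,0.02],[-0.015,0,0,0,0.02],[0,0,0,0,0.02],[0,0,0,0,0.02]],
  ],
)

```text
time: 21.03
tool_pos: [633.9, -133.8, 198.1]
tcp_rot: [2.48, 1.536, 2.52]
contact_force: [0.4, 0.2, -1.3]
grip_width: 31.0
```

```bash
python3 - <<'E'
from h import *
tip([611.3,224.1,160],41); print(monitor.get_obs()["contact_force"])
save("wrist","w13")
E
```

```text
point now [ 632.7 -133.   157.1]
t 21.03 pos [ 633.9 -133.8  198.1] x [-0.028  0.02  -0.999] zyaw 2.3 q6 -0.37 grip 31.0
shift mm (tool at present) [  5.  357.6  -7.2] turn None dist 358.0
[ 0.44356319  0.20715622 -1.25244188]
```

View pics/w13.png

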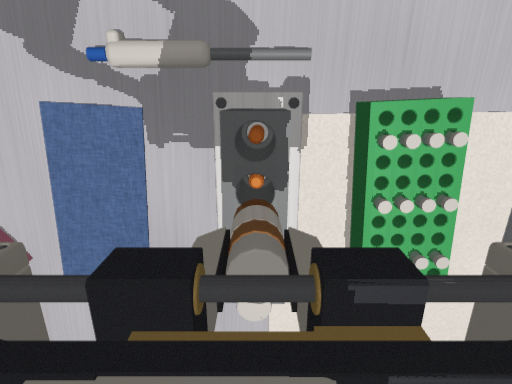

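Call:
send_rows(
  commands=[
    [[-0.001,0.015,0,0,0.02],[-0.001,0.028,0,0,0.02],[-0.001,0.03,0,0,0.02],[-0.001,0.03,0,0,0.02],[-0.001,0.03,0,0,0.02],[-0.001,0.03,0,0,0.02],[-0.001,0.03,0,0,0.02],[-0.001,0.03,0,0,0.02]],
  ],
)

```text
time: 21.75
tool_pos: [620.1, 97.3, 200.8]
tcp_rot: [2.646, 1.52, 2.675]
contact_force: [0.4, 0.1, -1.4]
grip_width: 31.0
```

```bash
python3 - <<'E'
from h import *
tip([611.3,224.1,160],41); print(monitor.get_obs()["contact_force"])
E
```

```text
point now [618.3  98.3 159.9]
t 21.75 pos [620.1  97.3 200.8] x [-0.045  0.023 -0.999] zyaw 1.7 q6 -0.01 grip 31.0
shift mm (tool at present) [  3.  125.9  -3.2] turn None dist 126.0
[ 0.42657479  0.0728715  -1.413001  ]
```

Call:
send_rows(
  commands=[
    [[0,0.027,-0.001,0,0.02],[0,0.03,-0.001,0,0.02],[0,0.03,-0.001,0,0.02],[0,0.02,0,0,0.02],[0,0.008,0,0,0.02],[0,0,0,0,0.02],[0,0,0,0,0.02]],
  ],
)

```text
time: 22.33
tool_pos: [604.3, 230.2, 195.6]
tcp_rot: [2.741, 1.506, 2.782]
contact_force: [0.1, 0.2, 0.0]
grip_width: 30.9
```

```bash
python3 - <<'E'
from h import *
tip([611.3,224.1,62],41); print(monitor.get_obs()["contact_force"])
im,K,M=save("wrist","w14")
print(proj(K,M,[[611.3,224.1,60],[540.8,209.6,60],[625.8,153.6,60],[555.3,139.1,60]]).round(1).tolist())
E
```

```text
point now [601.9 231.1 154.7]
t 22.33 pos [604.3 230.2 195.6] x [-0.061  0.023 -0.998] zyaw 2.4 q6 0.18 grip 30.9
shift mm (tool at present) [91.7 -9.7 14.7] turn None dist 93.0
[0.07056713 0.17338872 0.0252502 ]
[[271.5, 190.6], [203.0, 200.2], [281.4, 253.9], [216.6, 261.5]]
```

View pics/w14.png

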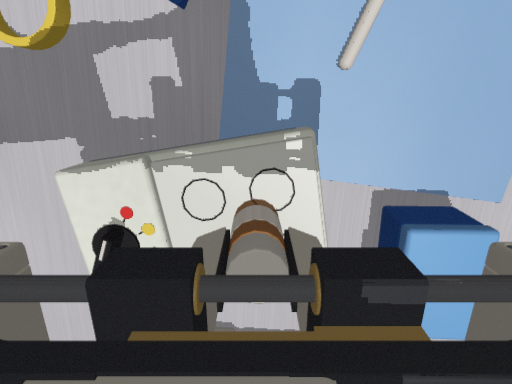

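Call:
send_rows(
  commands=[
    [[0.01,-0.0095,0.0145,0,0.02],[0.03,0,0,0,0.02],[0.02,0,0,0,0.02],[0,0,0,0,0.02],[0,0,0,0,0.02]],
  ],
)

```text
time: 22.8
tool_pos: [618.0, 214.5, 133.9]
tcp_rot: [2.748, 1.508, 2.78]
contact_force: [-0.0, 0.1, 0.4]
grip_width: 30.8
```

```bash
python3 - <<'E'
from h import *
tip([611.3,224.1,62],41); print(monitor.get_obs()["contact_force"])
E
```

```text
point now [615.6 215.4  93. ]
t 22.8 pos [618.  214.5 133.9] x [-0.058  0.022 -0.998] zyaw 1.9 q6 0.16 grip 30.8
shift mm (tool at present) [31.3  8.1 -2.2] turn None dist 32.0
[-0.02537509  0.08387675  0.44164927]
```

Call:
send_rows(
  commands=[
    [[0.006,0.0075,-0.002,0,0.02],[0.008,0,0,0,0.02],[0.004,0,0,0,0.02],[0,0,0,0,0.02],[0,0,0,0,0.02]],
  ],
)

```text
time: 23.22
tool_pos: [616.5, 221.3, 118.7]
tcp_rot: [2.701, 1.513, 2.73]
contact_force: [0.5, -0.1, -1.7]
grip_width: 30.6
```

```bash
python3 - <<'E'
from h import *
tip([611.3,224.1,61],41); print(monitor.get_obs()["contact_force"])
E
```

```text
point now [614.4 222.2  77.7]
t 23.22 pos [616.5 221.3 118.7] x [-0.053  0.023 -0.998] zyaw 1.7 q6 0.17 grip 30.6
shift mm (tool at present) [16.9  1.5 -2.1] turn None dist 17.0
[ 0.46576345 -0.11014375 -1.73951954]
```

Call:
send_rows(
  commands=[
    [[0.005,0.0015,-0.002,0,0.02],[0.005,0,0,0,0.02],[0.003,0,0,0,0.02],[0,0,0,0,0.02],[0,0,0,0,0.02]],
  ],
)

```text
time: 23.63
tool_pos: [613.9, 223.8, 105.8]
tcp_rot: [2.678, 1.515, 2.708]
contact_force: [0.2, -0.1, -0.7]
grip_width: 30.9
```

```bash
python3 - <<'E'
from h import *
tip([611.3,224.1,61],41); print(monitor.get_obs()["contact_force"])
E
```

```text
point now [611.8 224.8  64.9]
t 23.63 pos [613.9 223.8 105.8] x [-0.051  0.024 -0.998] zyaw 1.8 q6 0.17 grip 30.9
shift mm (tool at present) [ 3.9 -0.8 -0.3] turn None dist 4.0
[ 0.16213644 -0.13702237 -0.69169333]
```

Call:
send_rows(
  commands=[
    [[0.002,0,0,0,0.02],[0.001,0,0,0,0.02],[0,0,0,0,0.02]],
  ],
)

```text
time: 23.88
tool_pos: [613.9, 223.9, 102.7]
tcp_rot: [2.675, 1.515, 2.705]
contact_force: [-0.6, 0.1, -0.2]
grip_width: 31.0
```

```bash
python3 - <<'E'
from h import *
tip([611.3,224.1,61],41); print(monitor.get_obs()["contact_force"])
im,K,M=save("scene","s15");crop(im,220,130,350,230,6,"s15c")
E
```

```text
point now [611.8 224.9  61.7]
t 23.88 pos [613.9 223.9 102.7] x [-0.05   0.024 -0.998] zyaw 1.8 q6 0.17 grip 31.0
shift mm (tool at present) [ 0.7 -0.8 -0.5] turn None dist 1.0
[-0.61483496  0.13881744 -0.23719316]
```

View pics/s15c.png

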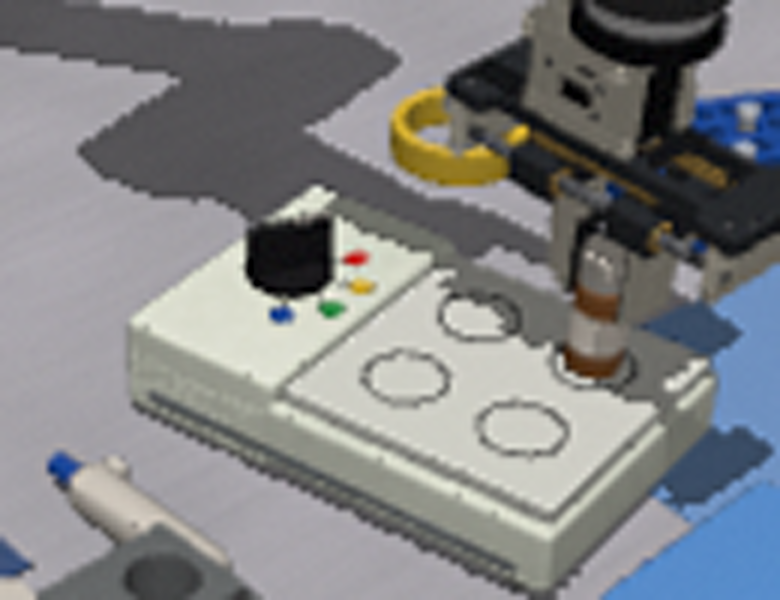

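Call:
send_rows(
  commands=[
    [[0.001,0,0,0,0.02],[0.001,0,0,0,0.02],[0,0,0,0,0.02]],
  ],
)

```text
time: 24.18
tool_pos: [614.2, 224.0, 101.9]
tcp_rot: [2.657, 1.516, 2.687]
contact_force: [0.1, 0.1, -0.5]
grip_width: 31.0
```

```bash
python3 - <<'E'
from h import *
tip([611.3,224.1,61],41); print(monitor.get_obs()["contact_force"])
E
```

```text
point now [612.1 225.   61. ]
t 24.18 pos [614.2 224.  101.9] x [-0.049  0.024 -0.999] zyaw 1.8 q6 0.17 grip 31.0
shift mm (tool at present) [-0.  -0.9 -0.9] turn None dist 1.0
[ 0.09168356  0.12478103 -0.49837681]
```

Call:
send_rows(
  commands=[
    [[0.0012,0,0,0,0.02],[0,0,0,0,0.02],[0,0,0,0,0.034],[0,0,0,0,0.036],[0,0,0,0,0.04],[0,0,0,0,0.05],[0,0,0,0,0.055]],
  ],
)

```text
time: 24.77
tool_pos: [614.5, 224.2, 101.3]
tcp_rot: [2.638, 1.517, 2.668]
contact_force: [-0.9, -0.3, 0.6]
grip_width: 49.0
```

Call:
send_rows(
  commands=[
    [[-0.008,0,0,0,0.06],[-0.015,0,0,0,0.06],[-0.02,0,0,0,0.06],[-0.025,0,0,0,0.06],[-0.025,0,0,0,0.06],[-0.02,0,0,0,0.06],[0,0,0,0,0.06]],
  ],
)

```text
time: 25.35
tool_pos: [619.3, 221.0, 219.8]
tcp_rot: [2.684, 1.514, 2.714]
contact_force: [0.3, 0.0, 0.8]
grip_width: 60.0
```

```bash
python3 - <<'E'
from h import *
tip([631.5,-176.5,180],-19,np.radians(2.4)); print(monitor.get_obs()["contact_force"])
im,K,M=save("scene","s16");crop(im,150,130,350,280,4,"s16c")
save("wrist","w16")
E
```

```text
point now [620.3 220.5 238.8]
t 25.35 pos [619.3 221.  219.8] x [-0.051  0.023 -0.998] zyaw 1.7 q6 0.18 grip 60.0
shift mm (tool at present) [  48.8 -398.5    2.1] turn -0.7 dist 402.0
[0.29017528 0.0409504  0.75331668]
```

View pics/s16c.png

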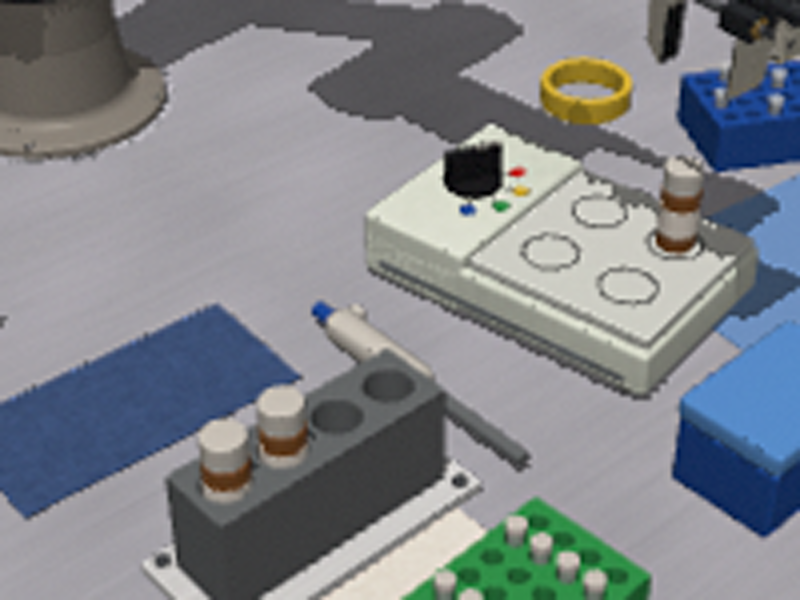

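View pics/w16.png

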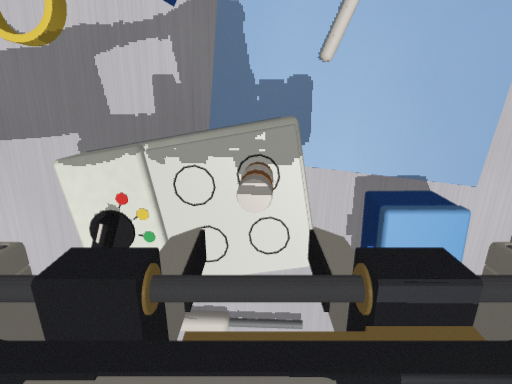

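Call:
send_rows(
  commands=[
    [[-0.001,-0.02,0,0,0.065],[-0.001,-0.035,0,0,0.065],[-0.001,-0.04,0,0,0.065],[-0.001,-0.04,0,0,0.065],[-0.001,-0.04,0,0,0.065],[-0.001,-0.04,0,0,0.065],[-0.001,-0.04,0,0,0.065],[-0.001,-0.04,0,0,0.065],[-0.001,-0.035,0,0,0.065],[-0.001,-0.02,0,0,0.065]],
  ],
)

```text
time: 26.28
tool_pos: [621.5, -136.0, 198.9]
tcp_rot: [2.797, 1.481, 2.839]
contact_force: [-0.3, 0.0, 0.6]
grip_width: 65.0
```

Call:
send_rows(
  commands=[
    [[0,0,0,0,0.065],[0,0,0,0,0.065]],
  ],
)

```text
time: 26.45
tool_pos: [619.5, -141.4, 194.8]
tcp_rot: [2.807, 1.475, 2.842]
contact_force: [-0.3, -0.8, -0.6]
grip_width: 65.0
```

```bash
python3 - <<'E'
from h import *
tip([631.5,-176.5,180],-19,np.radians(2.4)); save("wrist","w17")
E
```

```text
point now [ 621.3 -142.   213.8]
t 26.45 pos [ 619.5 -141.4  194.8] x [-0.091  0.028 -0.995] zyaw 2.1 q6 -0.38 grip 65.0
shift mm (tool at present) [ 31.7 -35.9  12. ] turn -0.5 dist 49.0
```

View pics/w17.png

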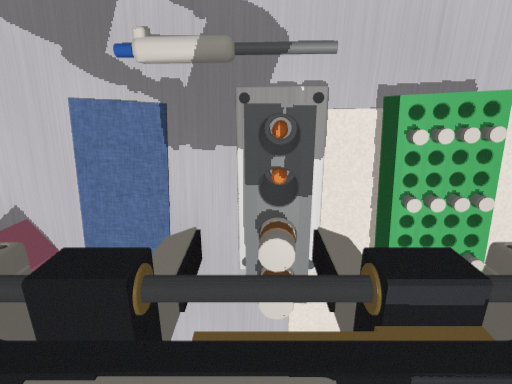

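Call:
send_rows(
  commands=[
    [[-0.04,0,0,0,0.065],[-0.04,0,0,0,0.065],[-0.04,0,0,0,0.065],[-0.02,0,0,0,0.065],[0,0,0,0,0.065],[0,0,0,0,0.065]],
  ],
)

```text
time: 27.0
tool_pos: [630.7, -134.4, 332.2]
tcp_rot: [2.784, 1.458, 2.83]
contact_force: [-0.3, -0.1, -0.1]
grip_width: 65.2
```

```bash
python3 - <<'E'
from h import *
tip([631.5,-176.5,180],-19,np.radians(2.4));print(monitor.get_obs()["joint_positions"])
E
```

```text
point now [ 632.8 -135.1  351.1]
t 27.0 pos [ 630.7 -134.4  332.2] x [-0.108  0.035 -0.994] zyaw 2.8 q6 -0.37 grip 65.2
shift mm (tool at present) [168.7 -48.1  14.9] turn 0.1 dist 176.0
[-0.32782347  0.62006005  0.79388736 -0.00190453  1.84086957 -0.37460388]
```

Call:
send_rows(
  commands=[
    [[0.02,0,0,0,0.065],[0.04,0,0,0,0.065],[0.04,0,0,0,0.065],[0.02,0,0,0,0.065],[0,0,0,0,0.065],[0,0,0,0,0.065]],
  ],
)

```text
time: 27.5
tool_pos: [613.9, -121.2, 201.5]
tcp_rot: [2.772, 1.449, 2.827]
contact_force: [-0.2, -0.3, 2.1]
grip_width: 65.2
```

```bash
python3 - <<'E'
from h import *
tip([631.5,-176.5,180],-19,np.radians(2.4));print(monitor.get_obs()["joint_positions"])
E
```

```text
point now [ 616.1 -121.9  220.4]
t 27.5 pos [ 613.9 -121.2  201.5] x [-0.116  0.038 -0.993] zyaw 3.3 q6 -0.37 grip 65.2
shift mm (tool at present) [ 36.2 -57.1  16.7] turn 0.6 dist 70.0
[-3.17139134e-01  6.23500738e-01  1.13534439e+00 -3.43867807e-04
  1.50479767e+00 -3.72484686e-01]
```

Call:
send_rows(
  commands=[
    [[0,0,0,0,0.065],[0,0,0,0,0.065],[0,0,0,0,0.065],[0,0,0,0,0.065],[0,0,0,0,0.065],[0,0,0,0,0.065]],
  ],
)

```text
time: 28.0
tool_pos: [616.3, -120.6, 206.1]
tcp_rot: [2.77, 1.456, 2.827]
contact_force: [0.2, 0.2, 0.1]
grip_width: 64.8
```

```bash
python3 - <<'E'
from h import *
tip([631.5,-176.5,180],-19,np.radians(2.4));print(monitor.get_obs()["joint_positions"])
E
```

```text
point now [ 618.4 -121.3  224.9]
t 28.0 pos [ 616.3 -120.6  206.1] x [-0.109  0.035 -0.993] zyaw 3.4 q6 -0.37 grip 64.8
shift mm (tool at present) [ 41.3 -57.7  14.6] turn 0.7 dist 72.0
[-3.15140816e-01  6.20449213e-01  1.12760467e+00 -9.20136990e-05
  1.50835718e+00 -3.72152628e-01]
```

Call:
send_rows(
  commands=[
    [[0,0,-0.04,0,0.065],[0,0,-0.04,0,0.065],[0,0,-0.04,0,0.065],[0,0,-0.04,0,0.065],[0,0,0,0,0.065]],
  ],
)

```text
time: 28.42
tool_pos: [452.1, -129.7, 218.8]
tcp_rot: [2.768, 1.451, 2.827]
contact_force: [0.4, 0.2, -0.1]
grip_width: 64.9
```

```bash
python3 - <<'E'
from h import *
tip([631.5,-176.5,180],-19,np.radians(2.4));print(monitor.get_obs()["joint_positions"])
E
```

```text
point now [ 454.3 -130.4  237.7]
t 28.42 pos [ 452.1 -129.7  218.8] x [-0.113  0.037 -0.993] zyaw 3.5 q6 -0.49 grip 64.9
shift mm (tool at present) [ 35.5 -58.5 179.4] turn 0.8 dist 192.0
[-0.43287244  0.32010695  1.58575714 -0.0144356   1.35445837 -0.48784483]
```

Call:
send_rows(
  commands=[
    [[0,0,0,0,0.065],[0,0,0,0,0.065],[0,0,0,0,0.065],[0,0,0,0,0.065],[0,0,0,0,0.065],[0,0,0,0,0.065],[0,0,0,0,0.065],[0,0,0,0,0.065],[0,0,0,0,0.065],[0,0,0,0,0.065]],
  ],
)

```text
time: 29.25
tool_pos: [455.8, -130.7, 220.3]
tcp_rot: [2.771, 1.457, 2.83]
contact_force: [-0.4, 0.7, 0.0]
grip_width: 64.8
```

```bash
python3 - <<'E'
from h import *
tip([631.5,-176.5,180],-19,np.radians(2.4));print(monitor.get_obs()["joint_positions"])
E
```

```text
point now [ 457.9 -131.4  239.2]
t 29.25 pos [ 455.8 -130.7  220.3] x [-0.108  0.035 -0.994] zyaw 3.5 q6 -0.49 grip 64.8
shift mm (tool at present) [ 38.5 -57.3 175.8] turn 0.9 dist 189.0
[-0.43180707  0.32225347  1.57764243 -0.01390664  1.35457618 -0.48701233]
```

Call:
send_rows(
  commands=[
    [[0.035,0,0,0,0.065],[0.035,0,0,0,0.065],[0.035,0,0,0,0.065],[0.02,0,0,0,0.065],[0,0,0,0,0.065],[0,0,0,0,0.065],[0,0,0,0,0.065],[0,0,0,0,0.065],[0,0,0,0,0.065],[0,0,0,0,0.065]],
  ],
)

```text
time: 30.08
tool_pos: [447.4, -128.5, 98.0]
tcp_rot: [2.788, 1.472, 2.847]
contact_force: [0.1, 0.2, -0.3]
grip_width: 65.0
```

```bash
python3 - <<'E'
from h import *
tip([631.5,-176.5,180],-19,np.radians(2.4));print(monitor.get_obs()["joint_positions"])
E
```

```text
point now [ 449.2 -129.1  116.9]
t 30.08 pos [ 447.4 -128.5   98. ] x [-0.095  0.029 -0.995] zyaw 3.5 q6 -0.49 grip 65.0
shift mm (tool at present) [-81.4 -55.7 172.4] turn 0.9 dist 199.0
[-0.434965    0.44156809  1.77649886 -0.01623592  1.02176617 -0.48500445]
```

Call:
send_rows(
  commands=[
    [[0.001,0,0,0,0.065],[0.001,0,0,0,0.065],[0.001,0,0,0,0.065],[0.001,0,0,0,0.065],[0.001,0,0,0,0.065],[0.001,0,0,0,0.065],[0.001,0,0,0,0.065],[0.001,0,0,0,0.065],[0.001,0,0,0,0.065],[0.001,0,0,0,0.065]],
  ],
)

```text
time: 30.92
tool_pos: [447.8, -128.8, 89.3]
tcp_rot: [2.795, 1.476, 2.855]
contact_force: [-0.6, -0.1, -0.6]
grip_width: 65.3
```

```bash
python3 - <<'E'
from h import *
tip([631.5,-176.5,180],-19,np.radians(2.4));print(monitor.get_obs()["joint_positions"])
E
```

```text
point now [ 449.6 -129.3  108.2]
t 30.92 pos [ 447.8 -128.8   89.3] x [-0.09   0.027 -0.996] zyaw 3.5 q6 -0.48 grip 65.3
shift mm (tool at present) [-89.2 -55.3 171.7] turn 0.9 dist 201.0
[-0.43515676  0.45261589  1.78810139 -0.01658692  0.99427146 -0.48464149]
```

Call:
send_rows(
  commands=[
    [[-0.02,0,0.01,0,0.065],[-0.02,0,0.01,0,0.065],[-0.02,0,0.01,0,0.065],[-0.02,-0.005,0.015,0,0.065],[-0.02,-0.005,0.015,0,0.065],[-0.015,-0.005,0.015,0,0.065],[-0.005,-0.005,0.015,0,0.065],[0,-0.005,0.015,0,0.065],[0,-0.005,0.015,0,0.065],[0,-0.005,0.015,0,0.065]],
  ],
)

```text
time: 31.75
tool_pos: [597.6, -158.3, 199.4]
tcp_rot: [2.786, 1.471, 2.845]
contact_force: [-0.1, 0.2, 0.1]
grip_width: 64.9
```

```bash
python3 - <<'E'
from h import *
tip([631.5,-176.5,180],-19,np.radians(2.4));print(monitor.get_obs()["joint_positions"])
E
```

```text
point now [ 599.4 -158.9  218.3]
t 31.75 pos [ 597.6 -158.3  199.4] x [-0.095  0.029 -0.995] zyaw 3.5 q6 -0.44 grip 64.9
shift mm (tool at present) [ 34.5 -20.7  34.4] turn 0.9 dist 53.0
[-0.37869256  0.59618372  1.18824435 -0.00821939  1.45660654 -0.43644775]
```

Call:
send_rows(
  commands=[
    [[0,-0.002,0.003,0.1,0.065],[0,-0.002,0.003,0.1,0.065],[0,-0.002,0.003,0.1,0.065],[0,-0.002,0.003,0.1,0.065],[0,-0.002,0.003,0.1,0.065],[0,-0.002,0.003,0.1,0.065],[0,-0.002,0.003,0.1,0.065],[0,-0.002,0.003,0.1,0.065],[0,-0.002,0.003,0.1,0.065],[0,-0.002,0.003,0.1,0.065]],
  ],
)

```text
time: 32.58
tool_pos: [629.8, -178.2, 194.3]
tcp_rot: [2.804, 1.468, 2.844]
contact_force: [-0.3, -1.0, -0.7]
grip_width: 65.0
```

```bash
python3 - <<'E'
from h import *
tip([631.5,-176.5,180],-19,np.radians(2.4));print(monitor.get_obs()["joint_positions"])
E
```

```text
point now [ 631.7 -178.7  213.2]
t 32.58 pos [ 629.8 -178.2  194.3] x [-0.098  0.03  -0.995] zyaw 2.4 q6 -0.43 grip 65.0
shift mm (tool at present) [33.1  1.1  3.1] turn -0.2 dist 33.0
[-0.38811147  0.67401459  1.06037747 -0.00928019  1.50946084 -0.42697539]
```

Call:
send_rows(
  commands=[
    [[0,0,0,0,0.065],[0,0,0,0,0.065],[0,0,0,0,0.065],[0,0,0,0,0.065],[0,0,0,0,0.065],[0,0,0,0,0.065],[0,0,0,0,0.065],[0,0,0,0,0.065],[0,0,0,0,0.065],[0,0,0,0,0.065]],
  ],
)

```text
time: 33.42
tool_pos: [630.1, -178.2, 194.3]
tcp_rot: [2.804, 1.468, 2.844]
contact_force: [0.7, 0.3, 0.4]
grip_width: 64.8
```

```bash
python3 - <<'E'
from h import *
tip([631.5,-176.5,180],-19,np.radians(2.4));print(monitor.get_obs()["joint_positions"])
E
```

```text
point now [ 632.  -178.8  213.2]
t 33.42 pos [ 630.1 -178.2  194.3] x [-0.098  0.03  -0.995] zyaw 2.4 q6 -0.43 grip 64.8
shift mm (tool at present) [33.1  1.2  2.8] turn -0.2 dist 33.0
[-0.38808882  0.67459232  1.05930522 -0.00925608  1.50998681 -0.42691795]
```

Call:
send_rows(
  commands=[
    [[0,0,-0.03,0,0.065],[0,0,-0.03,0,0.065],[0,0,-0.03,0,0.065],[0,0,-0.03,0,0.065],[0,0,-0.03,0,0.065],[0,0,-0.03,0,0.065],[0.015,0,-0.01,0,0.065],[0.02,0,0,0,0.065],[0.02,0,0,0,0.065],[0.02,0,0,0,0.065]],
  ],
)

```text
time: 34.25
tool_pos: [427.2, -184.7, 138.9]
tcp_rot: [2.841, 1.479, 2.881]
contact_force: [0.7, -0.1, 0.2]
grip_width: 65.0
```

Call:
send_rows(
  commands=[
    [[0.02,0,0,0,0.065],[0.01,0,0,0,0.065],[0,0,0,0,0.065],[0,0,0,0,0.065],[-0.03,0,0,0,0.065],[-0.04,0,0,0,0.065],[-0.04,0,0,0,0.065],[-0.03,0,0,0,0.065],[0,0,0,0,0.065],[0,0,0,0,0.065]],
  ],
)

```text
time: 35.08
tool_pos: [436.1, -186.9, 255.7]
tcp_rot: [2.834, 1.479, 2.875]
contact_force: [-0.6, -0.4, -1.4]
grip_width: 64.9
```

```bash
python3 - <<'E'
from h import *
tip([631.5,-176.5,180],-19,np.radians(2.4));print(monitor.get_obs()["joint_positions"])
E
```

```text
point now [ 437.8 -187.3  274.6]
t 35.08 pos [ 436.1 -186.9  255.7] x [-0.089  0.024 -0.996] zyaw 2.4 q6 -0.58 grip 64.9
shift mm (tool at present) [ 77.3   0.6 201.5] turn -0.2 dist 216.0
[-0.54913811  0.28127466  1.53342782 -0.02594189  1.41549821 -0.58422059]
```

Call:
send_rows(
  commands=[
    [[0,-0.015,0.032,0,0.065],[0,-0.015,0.032,0,0.065],[0,-0.015,0.032,0,0.065],[0,-0.015,0.032,0,0.065],[0,-0.015,0.032,0,0.065],[0,-0.015,0.032,0,0.065],[0,-0.015,0.032,0,0.065],[0,0,0,0,0.065]],
  ],
)

```text
time: 35.75
tool_pos: [669.2, -284.0, 224.8]
tcp_rot: [2.821, 1.472, 2.861]
contact_force: [-1.0, -0.3, -2.6]
grip_width: 65.2
```

```bash
python3 - <<'E'
from h import *
tip([631.5,-176.5,180],-19,np.radians(2.4));print(monitor.get_obs()["joint_positions"])
E
```

```text
point now [ 671.  -284.5  243.7]
t 35.75 pos [ 669.2 -284.   224.8] x [-0.095  0.027 -0.995] zyaw 2.4 q6 -0.54 grip 65.2
shift mm (tool at present) [ 70.1 107.4 -28.8] turn -0.2 dist 131.0
[-0.4973403   0.82718759  0.68512503 -0.02149936  1.72579289 -0.5399401 ]
```

Call:
send_rows(
  commands=[
    [[-0.005,-0.012,0.025,0,0.065],[-0.005,-0.012,0.025,0,0.065],[0,-0.012,0.025,0,0.065]],
  ],
)

```text
time: 36.0
tool_pos: [726.7, -308.0, 214.5]
tcp_rot: [2.773, 1.445, 2.814]
contact_force: [2.0, 0.1, 1.1]
grip_width: 64.6
```

```bash
python3 - <<'E'
from h import *
tip([631.5,-176.5,180],-19,np.radians(2.4));print(monitor.get_obs()["joint_positions"])
E
```

```text
point now [ 728.9 -308.7  233.4]
t 36.0 pos [ 726.7 -308.   214.5] x [-0.119  0.04  -0.992] zyaw 2.5 q6 -0.54 grip 64.6
shift mm (tool at present) [ 69.9 133.3 -84.6] turn -0.2 dist 173.0
[-0.48957811  1.10024528  0.1441483  -0.02259168  2.0217222  -0.53923263]
```

Call:
send_rows(
  commands=[
    [[-0.003,-0.012,0.025,0,0.065],[-0.003,-0.012,0.025,0,0.065]],
  ],
)

```text
time: 36.17
tool_pos: [741.9, -314.6, 189.2]
tcp_rot: [2.763, 1.454, 2.804]
contact_force: [-0.2, -0.1, -2.0]
grip_width: 65.1
```

```bash
python3 - <<'E'
from h import *
tip([631.5,-176.5,180],-19,np.radians(2.4));print(monitor.get_obs()["joint_positions"])
E
```

```text
point now [ 744.  -315.4  208. ]
t 36.17 pos [ 741.9 -314.6  189.2] x [-0.11   0.039 -0.993] zyaw 2.5 q6 -0.54 grip 65.1
shift mm (tool at present) [  45.6  141.8 -102.6] turn -0.2 dist 181.0
[-0.48904838  1.17489627  0.04464412 -0.01977152  2.03777321 -0.53825922]
```

Call:
send_rows(
  commands=[
    [[0,0.005,-0.01,0,0.065],[0,0.008,-0.015,0,0.065],[0,0.01,-0.015,0,0.065],[0,0.012,-0.015,0,0.065],[0,0.012,-0.015,0,0.065],[0,0.012,-0.015,0,0.065],[0,0.012,-0.01,0,0.065],[0,0.012,-0.005,0,0.065],[0,0.01,0,0,0.065],[0,0.005,0,0,0.065]],
  ],
)

```text
time: 37.0
tool_pos: [636.9, -220.8, 190.9]
tcp_rot: [2.778, 1.47, 2.816]
contact_force: [-0.8, -0.1, 0.1]
grip_width: 65.1
```

```bash
python3 - <<'E'
from h import *
tip([631.5,-176.5,180],-19,np.radians(2.4));print(monitor.get_obs()["joint_positions"])
E
```

```text
point now [ 638.7 -221.4  209.8]
t 37.0 pos [ 636.9 -220.8  190.9] x [-0.096  0.032 -0.995] zyaw 2.3 q6 -0.48 grip 65.1
shift mm (tool at present) [31.8 44.1 -2.5] turn -0.3 dist 54.0
[-0.44178793  0.71587616  0.99066333 -0.01170021  1.53551903 -0.4788116 ]
```

Now try an asymmetric profile: gradual up, abrupt stop.

Call:
send_rows(
  commands=[
    [[-0.005,0.004,0,0,0.065],[-0.01,0.004,0,0,0.065],[-0.015,0.004,0,0,0.065],[-0.025,0.004,0,0,0.065],[-0.035,0.004,0,0,0.065],[-0.04,0.004,0,0,0.065],[0,0,0,0,0.065],[0,0,0,0,0.065],[0,0,0,0,0.065]],
  ],
)

```text
time: 37.75
tool_pos: [652.9, -199.8, 332.3]
tcp_rot: [2.793, 1.482, 2.832]
contact_force: [-0.4, -0.1, 0.8]
grip_width: 65.1
```

```bash
python3 - <<'E'
from h import *
tip([631.5,-176.5,180],-19,np.radians(2.4));print(monitor.get_obs()["joint_positions"])
E
```

```text
point now [ 654.5 -200.3  351.2]
t 37.75 pos [ 652.9 -199.8  332.3] x [-0.084  0.027 -0.996] zyaw 2.3 q6 -0.45 grip 65.1
shift mm (tool at present) [173.1  19.5  -7.7] turn -0.2 dist 174.0
[-0.40518484  0.70056056  0.64554831 -0.00883059  1.88356032 -0.44660353]
```

Call:
send_rows(
  commands=[
    [[0.04,0,0,0,0.065],[0.035,0,0,0,0.065],[0.025,0,0,0,0.065],[0.015,0,0,0,0.065],[0.01,0,0,0,0.065],[0.005,0,0,0,0.065],[0.002,0,0,0,0.065],[0,0,0,0,0.065],[0,0,0,0,0.065]],
  ],
)

```text
time: 38.5
tool_pos: [640.6, -197.3, 190.8]
tcp_rot: [2.794, 1.48, 2.831]
contact_force: [0.2, 0.2, -0.0]
grip_width: 65.0
```

```bash
python3 - <<'E'
from h import *
tip([631.5,-176.5,180],-19,np.radians(2.4));print(monitor.get_obs()["joint_positions"])
E
```

```text
point now [ 642.2 -197.8  209.7]
t 38.5 pos [ 640.6 -197.3  190.8] x [-0.087  0.028 -0.996] zyaw 2.2 q6 -0.44 grip 65.0
shift mm (tool at present) [31.1 20.8 -7.3] turn -0.4 dist 38.0
[-0.40877405  0.70102027  1.0184464  -0.00891612  1.51285382 -0.44492811]
```

Call:
send_rows(
  commands=[
    [[-0.01,0.003,0,0,0.065],[-0.02,0.004,0,0,0.065],[-0.03,0.004,-0.001,0,0.065],[-0.041,0.004,-0.002,0,0.065],[0,0,0,0,0.065],[-0.01,0.004,-0.002,0,0.065],[-0.02,0,0,0,0.065],[-0.041,0,0,0,0.065],[0,0,0,0,0.065],[0,0,0,0,0.065]],
  ],
)

```text
time: 39.33
tool_pos: [650.5, -180.8, 385.5]
tcp_rot: [2.807, 1.502, 2.845]
contact_force: [1.0, -0.3, -2.4]
grip_width: 64.7
```

```bash
python3 - <<'E'
from h import *
tip([631.5,-176.5,180],-19,np.radians(2.4))
E
```

```text
point now [ 651.7 -181.1  404.5]
t 39.33 pos [ 650.5 -180.8  385.5] x [-0.066  0.02  -0.998] zyaw 2.2 q6 -0.42 grip 64.7
shift mm (tool at present) [225.4   0.3  -5.5] turn -0.3 dist 225.0
```

Call:
send_rows(
  commands=[
    [[0.02,0,0,0,0.065],[0.02,0,0,0,0.065],[0.02,0,0,0,0.065],[0.02,0,0,0,0.065],[0.02,0,0,0,0.065],[0.02,0,0,0,0.065],[0.015,0,0,0,0.065],[0.01,0,0,0,0.065],[0.005,0,0,0,0.065],[0,0,0,0,0.065]],
  ],
)

```text
time: 40.17
tool_pos: [642.2, -176.8, 240.8]
tcp_rot: [2.84, 1.525, 2.879]
contact_force: [1.0, -0.4, 0.3]
grip_width: 64.4
```

```bash
python3 - <<'E'
from h import *
tip([631.5,-176.5,180],-19,np.radians(2.4))
E
```

```text
point now [ 643.  -177.   259.7]
t 40.17 pos [ 642.2 -176.8  240.8] x [-0.044  0.012 -0.999] zyaw 2.2 q6 -0.42 grip 64.4
shift mm (tool at present) [80.2 -0.1 -8. ] turn -0.2 dist 81.0
```

Call:
send_rows(
  commands=[
    [[-0.01,0,-0.002,0,0.065],[-0.02,0,-0.002,0,0.065],[-0.041,0,-0.002,0,0.065],[0,0,0,0,0.065],[0,0,0,0,0.065],[0,0,0,0,0.065]],
  ],
)

```text
time: 40.67
tool_pos: [639.5, -178.1, 324.1]
tcp_rot: [2.874, 1.535, 2.913]
contact_force: [0.6, -0.1, 0.5]
grip_width: 64.7
```

Call:
send_rows(
  commands=[
    [[0.02,0,0,0,0.065],[0.02,0,0,0,0.065],[0.02,0,0,0,0.065],[0.02,0,0,0,0.065],[0.02,0,0,0,0.065],[0.01,0,0,0,0.065],[0,0,0,0,0.065]],
  ],
)

```text
time: 41.25
tool_pos: [636.5, -177.5, 214.8]
tcp_rot: [2.933, 1.545, 2.972]
contact_force: [0.1, -0.6, -0.5]
grip_width: 65.1
```

```bash
python3 - <<'E'
from h import *
tip([631.5,-176.5,119],-19,np.radians(2.4)); im,K,M=save("wrist","w18")
E
```

```text
point now [ 636.9 -177.6  233.8]
t 41.25 pos [ 636.5 -177.5  214.8] x [-0.026  0.004 -1.   ] zyaw 2.2 q6 -0.42 grip 65.1
shift mm (tool at present) [114.9   0.7  -2.5] turn -0.2 dist 115.0
```

View pics/w18.png

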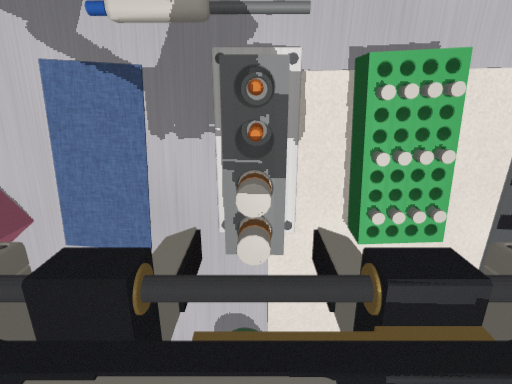

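```bash
python3 - <<'E'
from h import *
im,K,M=load("w18"); print(onz(K,M,[[254.5,204],[254,250]],137).round(1))
E
```

```text
[[ 632.4 -180.3  137. ]
 [ 633.5 -223.   137. ]]
```

Call:
send_rows(
  commands=[
    [[0.018,0,-0.0025,0,0.065],[0.02,0,0,0,0.065],[0.02,0,0,0,0.065],[0.01,0,0,0,0.065],[0,0,0,0,0.065]],
  ],
)

```text
time: 41.72
tool_pos: [635.8, -178.7, 152.8]
tcp_rot: [3.123, 1.557, -3.121]
contact_force: [-0.0, 0.7, 0.8]
grip_width: 64.9
```

```bash
python3 - <<'E'
from h import *
tip([631.5,-176.5,119],-19,np.radians(2.4))
E
```

```text
point now [ 636.1 -178.7  171.8]
t 41.72 pos [ 635.8 -178.7  152.8] x [-0.014 -0.    -1.   ] zyaw 2.2 q6 -0.42 grip 64.9
shift mm (tool at present) [52.8  2.4 -3.8] turn -0.2 dist 53.0
```

Call:
send_rows(
  commands=[
    [[0.01,0.0005,-0.004,0,0.065],[0.015,0,0,0,0.065],[0.012,0,0,0,0.065],[0.006,0,0,0,0.065],[0,0,0,0,0.065]],
  ],
)

```text
time: 42.13
tool_pos: [634.9, -179.8, 115.2]
tcp_rot: [-2.413, 1.565, -2.374]
contact_force: [0.2, 0.2, 0.6]
grip_width: 64.6
```

```bash
python3 - <<'E'
from h import *
tip([632,-178,120],-19,np.radians(2.4));print(monitor.get_obs()["contact_force"])
E
```

```text
point now [ 635.  -179.8  134.2]
t 42.13 pos [ 634.9 -179.8  115.2] x [-0.004 -0.004 -1.   ] zyaw 2.2 q6 -0.43 grip 64.6
shift mm (tool at present) [14.2  1.9 -2.8] turn -0.2 dist 15.0
[0.17763259 0.16306182 0.59689707]
```

Tilt is nearly zero now.

Call:
send_rows(
  commands=[
    [[0.009,0.0018,-0.0035,0,0.065],[0.006,0,0,0,0.065],[0.001,0,0,0,0.05],[0.0005,0,0,0,0.02],[0.0005,0,0,0,0.02],[0,0,0,0,0.02],[0,0,0,0,0.02],[0,0,0,0,0.02]],
  ],
)

```text
time: 42.8
tool_pos: [632.7, -178.7, 99.9]
tcp_rot: [-1.599, 1.565, -1.56]
contact_force: [-0.4, 0.4, -1.3]
grip_width: 31.1
```

```bash
python3 - <<'E'
from h import *
tip([632,-178,120],-19,np.radians(2.4));print(monitor.get_obs()["contact_force"])
E
```

```text
point now [ 632.7 -178.6  118.9]
t 42.8 pos [ 632.7 -178.7   99.9] x [ 0.    -0.006 -1.   ] zyaw 2.2 q6 -0.43 grip 31.1
shift mm (tool at present) [-1.1  0.6 -0.7] turn -0.2 dist 1.0
[-0.4246483   0.3530682  -1.29305813]
```

Call:
send_rows(
  commands=[
    [[-0.008,0,0,0,0.02],[-0.012,0,0,0,0.02],[-0.015,0,0,0,0.02],[-0.02,0,0,0,0.02],[-0.02,0,0,0,0.02],[-0.02,0,0,0,0.02],[0,0,0,0,0.02],[0,0.01,0,0,0.02],[0,0.02,0,0,0.02],[0,0.02,0,0,0.02]],
  ],
)

```text
time: 43.63
tool_pos: [629.8, -129.9, 200.6]
tcp_rot: [-1.658, 1.563, -1.624]
contact_force: [-0.1, 0.2, -0.4]
grip_width: 31.4
```

Call:
send_rows(
  commands=[
    [[0,0.022,0,0,0.02],[0,0.022,0,0,0.02],[0,0.022,0,0,0.02],[0,0.022,0,0,0.02],[0,0.022,0,0,0.02],[0,0.022,0,0,0.02],[0,0.022,0,0,0.02],[0,0.022,0,0,0.02],[0,0.022,0,0,0.02],[0,0.022,0,0,0.02]],
  ],
)

```text
time: 44.47
tool_pos: [613.3, 107.4, 187.9]
tcp_rot: [-3.01, 1.551, -2.977]
contact_force: [0.6, 0.4, -0.4]
grip_width: 31.2
```

```bash
python3 - <<'E'
from h import *
tip([625.8,153.6,150],38,np.radians(2.4));print(monitor.get_obs()["contact_force"])
E
```

```text
point now [612.6 107.3 149.9]
t 44.47 pos [613.3 107.4 187.9] x [-0.02  -0.003 -1.   ] zyaw 1.9 q6 0.02 grip 31.2
shift mm (tool at present) [-0.5 45.8 14.8] turn -0.5 dist 48.0
[ 0.55517421  0.37684152 -0.3848032 ]
```

Call:
send_rows(
  commands=[
    [[0,0.015,0.005,0,0.02],[0,0.012,0.005,0,0.02],[0,0.008,0.004,0,0.02],[0,0,0,0,0.02],[0,0,0,0,0.02]],
  ],
)

```text
time: 44.88
tool_pos: [622.5, 152.1, 182.9]
tcp_rot: [-3.088, 1.543, -3.048]
contact_force: [-0.0, -0.3, -1.7]
grip_width: 31.9
```

```bash
python3 - <<'E'
from h import *
tip([625.8,153.6,61],38,np.radians(2.4));print(monitor.get_obs()["contact_force"])
im,K,M=save("wrist","w19"); print(proj(K,M,[[625.8,153.6,60]]))
E
```

```text
point now [621.4 152.  144.9]
t 44.88 pos [622.5 152.1 182.9] x [-0.028 -0.003 -1.   ] zyaw 2.3 q6 0.08 grip 31.9
shift mm (tool at present) [83.7  1.5  6.8] turn -0.1 dist 84.0
[-0.00921352 -0.29371443 -1.73550687]
[[264.09293025 183.33058486]]
```

View pics/w19.png

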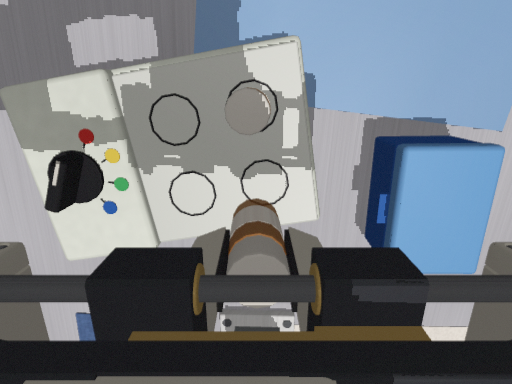

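Call:
send_rows(
  commands=[
    [[0.012,0.001,0.003,0,0.02],[0.018,0,0,0,0.02],[0.018,0,0,0,0.02],[0.012,0,0,0,0.02],[0.006,0,0,0,0.02],[0,0,0,0,0.02]],
  ],
)

```text
time: 45.43
tool_pos: [624.6, 146.9, 111.4]
tcp_rot: [-3.045, 1.543, -3.013]
contact_force: [-0.3, 0.6, -0.7]
grip_width: 31.2
```

```bash
python3 - <<'E'
from h import *
tip([625.8,153.6,61],38,np.radians(2.4));print(monitor.get_obs()["contact_force"])
E
```

```text
point now [623.6 146.8  73.4]
t 45.43 pos [624.6 146.9 111.4] x [-0.027 -0.004 -1.   ] zyaw 1.8 q6 0.08 grip 31.2
shift mm (tool at present) [12.3  6.8  2.8] turn -0.5 dist 14.0
[-0.33960378  0.62475644 -0.71562562]
```

Call:
send_rows(
  commands=[
    [[0,0.0065,0.0028,0,0.02],[0.005,0,0,0,0.02],[0.003,0,0,0,0.02],[0,0,0,0,0.02]],
  ],
)

```text
time: 45.77
tool_pos: [628.4, 152.9, 103.6]
tcp_rot: [-3.043, 1.546, -3.013]
contact_force: [-0.4, 0.1, -1.0]
grip_width: 31.4
```

```bash
python3 - <<'E'
from h import *
tip([625.8,153.6,61],38,np.radians(2.4));print(monitor.get_obs()["contact_force"])
E
```

```text
point now [627.5 152.8  65.6]
t 45.77 pos [628.4 152.9 103.6] x [-0.025 -0.003 -1.   ] zyaw 1.7 q6 0.09 grip 31.4
shift mm (tool at present) [ 4.7  0.9 -1.5] turn -0.7 dist 5.0
[-0.41619142  0.08512598 -0.99660425]
```

Call:
send_rows(
  commands=[
    [[0.002,0.001,-0.0015,0,0.02],[0.0015,0,0,0,0.02],[0.001,0,0,0,0.02],[0,0,0,0,0.02]],
  ],
)

```text
time: 46.1
tool_pos: [627.2, 154.3, 100.0]
tcp_rot: [-3.04, 1.548, -3.009]
contact_force: [-0.7, 0.0, -1.1]
grip_width: 31.1
```

```bash
python3 - <<'E'
from h import *
tip([625.8,153.6,61],38,np.radians(2.4));print(monitor.get_obs()["contact_force"])
E
```

```text
point now [626.3 154.1  62.1]
t 46.1 pos [627.2 154.3 100. ] x [-0.023 -0.003 -1.   ] zyaw 1.8 q6 0.09 grip 31.1
shift mm (tool at present) [ 1.1 -0.5 -0.5] turn -0.6 dist 1.0
[-0.73189004  0.04680063 -1.10084751]
```

Call:
send_rows(
  commands=[
    [[0.001,0,0,0,0.02],[0.0012,0,0,0,0.02],[0,0,0,0,0.02]],
  ],
)

```text
time: 46.35
tool_pos: [627.4, 154.4, 98.4]
tcp_rot: [-3.037, 1.549, -3.006]
contact_force: [-0.8, -0.1, -0.5]
grip_width: 31.3
```

```bash
python3 - <<'E'
from h import *
tip([625.8,153.6,61],38,np.radians(2.4));print(monitor.get_obs()["contact_force"])
E
```

```text
point now [626.6 154.2  60.4]
t 46.35 pos [627.4 154.4  98.4] x [-0.021 -0.003 -1.   ] zyaw 1.8 q6 0.09 grip 31.3
shift mm (tool at present) [-0.6 -0.6 -0.8] turn -0.6 dist 1.0
[-0.84793581 -0.11752507 -0.46563321]
```

Call:
send_rows(
  commands=[
    [[0.0005,0,0,0,0.02],[0,0,0,0,0.034],[0,0,0,0,0.036],[0,0,0,0,0.04],[0,0,0,0,0.05],[0,0,0,0,0.055],[0,0,0,0,0.06]],
  ],
)

```text
time: 46.93
tool_pos: [627.8, 154.3, 98.4]
tcp_rot: [-3.038, 1.55, -3.007]
contact_force: [1.2, -0.1, 0.3]
grip_width: 55.2
```

Call:
send_rows(
  commands=[
    [[-0.008,0,0,0,0.06],[-0.012,0,0,0,0.06],[-0.018,0,0,0,0.06],[-0.028,0,0,0,0.06],[-0.04,0,0,0,0.06],[0,0,0,0,0.06],[0,0,0,0,0.06]],
  ],
)

```text
time: 47.52
tool_pos: [629.2, 154.5, 210.2]
tcp_rot: [-3.039, 1.547, -3.008]
contact_force: [-0.0, -0.2, -0.8]
grip_width: 60.4
```

```bash
python3 - <<'E'
from h import *
tip([633,-224,180],-19,np.radians(2.4)); print(monitor.get_obs()["contact_force"])
im,K,M=save("scene","s20");crop(im,150,130,350,280,4,"s20c")
E
```

```text
point now [629.7 154.5 229.2]
t 47.52 pos [629.2 154.5 210.2] x [-0.023 -0.003 -1.   ] zyaw 1.8 q6 0.09 grip 60.4
shift mm (tool at present) [  50.3 -378.3   -7.1] turn -0.6 dist 382.0
[-0.00547624 -0.21736252 -0.80685407]
```

View pics/s20c.png

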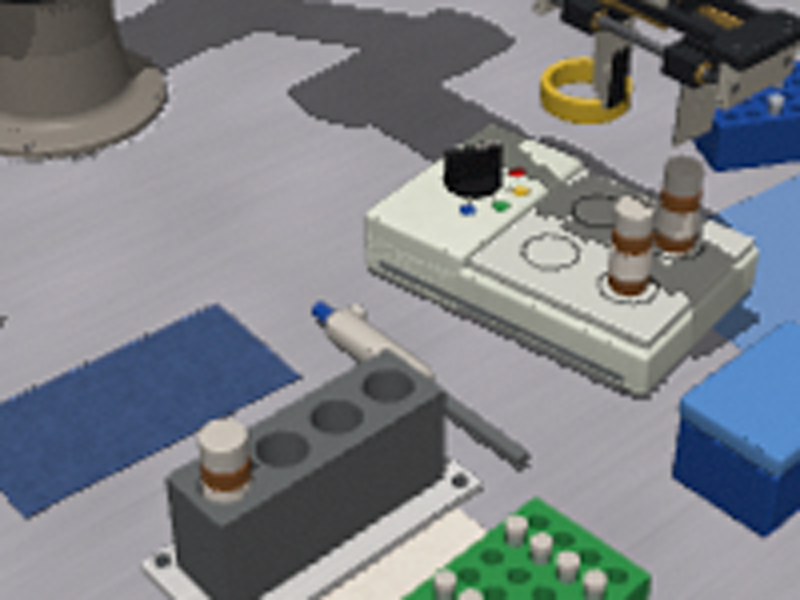

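Second vial stands in its ring. Now back for the third.

Call:
send_rows(
  commands=[
    [[0,-0.01,0,0,0.065],[0,-0.018,0,0,0.065],[0,-0.022,0,0,0.065],[0,-0.022,0,0,0.065],[0,-0.022,0,0,0.065],[0,-0.022,0,0,0.065],[0,-0.022,0,0,0.065],[0,-0.022,0,0,0.065],[0,-0.022,0,0,0.065],[0,-0.022,0,0,0.065]],
  ],
)

```text
time: 48.4
tool_pos: [631.6, -58.7, 203.1]
tcp_rot: [-3.126, 1.535, -3.089]
contact_force: [0.5, -0.3, -0.2]
grip_width: 64.9
```

Call:
send_rows(
  commands=[
    [[0,-0.022,0,0,0.065],[0,-0.022,0,0,0.065],[0,-0.022,0,0,0.065],[0,-0.022,0,0,0.065],[0,-0.02,0,0,0.065],[0,-0.015,0,0,0.065],[0,-0.01,0,0,0.065],[0,0,0,0,0.065]],
  ],
)

```text
time: 49.07
tool_pos: [629.6, -208.1, 193.7]
tcp_rot: [3.089, 1.519, 3.119]
contact_force: [0.4, -0.1, -1.1]
grip_width: 64.9
```

```bash
python3 - <<'E'
from h import *
tip([633,-223.5,120],-19,np.radians(2.4)); print(monitor.get_obs()["contact_force"])
im,K,M=save("wrist","w21")
E
```

```text
point now [ 630.6 -208.1  212.7]
t 49.07 pos [ 629.6 -208.1  193.7] x [-0.051  0.001 -0.999] zyaw 1.7 q6 -0.45 grip 64.9
shift mm (tool at present) [ 92.4 -15.7   6.7] turn -0.7 dist 94.0
[ 0.37753329 -0.12393838 -1.09479422]
```

View pics/w21.png

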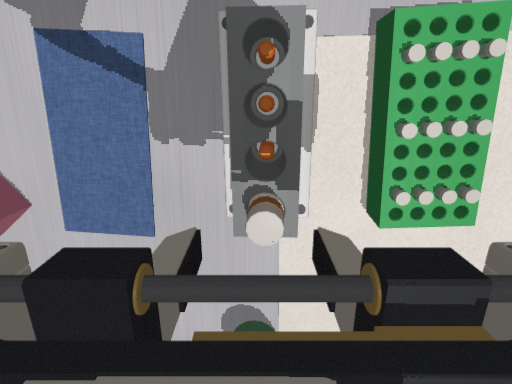

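```bash
python3 - <<'E'
from h import *
im,K,M=load("w21"); print(onz(K,M,[[265,228]],137).round(1))
E
```

```text
[[ 633.2 -222.8  137. ]]
```

Call:
send_rows(
  commands=[
    [[-0.01,-0.005,0,0,0.065],[-0.02,-0.005,0,0,0.065],[-0.03,-0.004,0,0,0.065],[-0.041,0,0,0,0.065],[0,0,0,0,0.065],[0,0,0,0,0.065]],
  ],
)

```text
time: 49.62
tool_pos: [635.0, -213.9, 295.2]
tcp_rot: [2.969, 1.511, 3.006]
contact_force: [-0.4, 0.2, -1.4]
grip_width: 64.7
```

Call:
send_rows(
  commands=[
    [[0.02,0,0,0,0.065],[0.02,0,0,0,0.065],[0.02,0,0,0,0.065],[0.02,0,0,0,0.065],[0.02,0,0,0,0.065],[0.015,0,0,0,0.065],[0.01,0,0,0,0.065],[0,0,0,0,0.065]],
  ],
)

```text
time: 50.28
tool_pos: [628.0, -201.9, 164.5]
tcp_rot: [2.927, 1.513, 2.976]
contact_force: [0.4, 0.5, 0.2]
grip_width: 65.0
```

```bash
python3 - <<'E'
from h import *
tip([633,-223.5,120],-19,np.radians(2.4)); im,K,M=save("wrist","w22")
E
```

```text
point now [ 629.1 -202.1  183.5]
t 50.28 pos [ 628.  -201.9  164.5] x [-0.057  0.01  -0.998] zyaw 2.8 q6 -0.47 grip 65.0
shift mm (tool at present) [ 63.  -22.3   6.4] turn 0.4 dist 67.0
```

Call:
send_rows(
  commands=[
    [[-0.01,-0.006,0,0,0.065],[-0.02,-0.006,0,0,0.065],[-0.03,-0.006,0,0,0.065],[-0.041,-0.005,0,0,0.065],[0,0,0,0,0.065],[-0.01,0,0,0,0.065],[-0.02,0,0,0,0.065],[-0.041,0,0,0,0.065],[0,0,0,0,0.065],[0,0,0,0,0.065]],
  ],
)

```text
time: 51.17
tool_pos: [640.4, -221.1, 351.0]
tcp_rot: [2.945, 1.522, 3.001]
contact_force: [0.0, -0.7, -1.7]
grip_width: 64.9
```

Call:
send_rows(
  commands=[
    [[0.02,0,0,0,0.065],[0.02,0,0,0,0.065],[0.02,0,0,0,0.065],[0.02,0,0,0,0.065],[0.02,0,0,0,0.065],[0.02,0,0,0,0.065],[0.015,0,0,0,0.065],[0.01,0,0,0,0.065],[0.005,0,0,0,0.065],[0,0,0,0,0.065]],
  ],
)

```text
time: 52.0
tool_pos: [634.9, -216.2, 200.4]
tcp_rot: [3.044, 1.537, 3.104]
contact_force: [-0.3, -0.6, 0.2]
grip_width: 65.1
```

```bash
python3 - <<'E'
from h import *
tip([633,-223.5,120],-19,np.radians(2.4)); im,K,M=save("wrist","w22")
E
```

```text
point now [ 635.5 -216.2  219.4]
t 52.0 pos [ 634.9 -216.2  200.4] x [-0.034  0.001 -0.999] zyaw 3.5 q6 -0.49 grip 65.1
shift mm (tool at present) [99.5 -7.4  0.4] turn 1.0 dist 100.0
```

Good: −0.034. Descend at the 0.02 pace.

Call:
send_rows(
  commands=[
    [[0.018,-0.007,0,1,0.065],[0.018,0,0,0,0.065],[0.016,0,0,0,0.065],[0.01,0,0,0,0.065],[0,0,0,0,0.065]],
  ],
)

```text
time: 52.47
tool_pos: [637.0, -224.3, 144.0]
tcp_rot: [-2.978, 1.549, -2.935]
contact_force: [-0.4, -0.5, 0.4]
grip_width: 65.2
```

```bash
python3 - <<'E'
from h import *
tip([633,-223.5,120],-19,np.radians(2.4)); im,K,M=save("wrist","w23");print(proj(K,M,[[633,-223,137]]))
E
```

```text
point now [ 637.4 -224.2  163. ]
t 52.47 pos [ 637.  -224.3  144. ] x [-0.021 -0.004 -1.   ] zyaw 2.5 q6 -0.48 grip 65.2
shift mm (tool at present) [43.   1.  -3.5] turn 0.1 dist 43.0
[[251.02166157 237.96708708]]
```

View pics/w23.png

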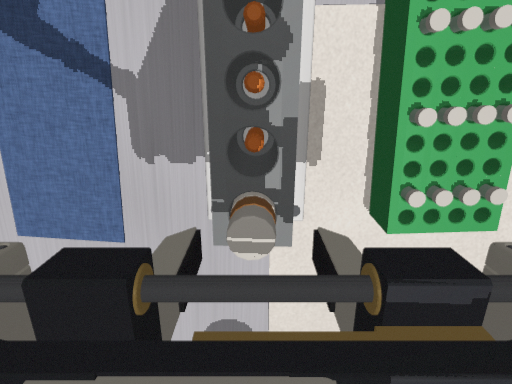

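Call:
send_rows(
  commands=[
    [[0.01,0.001,-0.0035,0,0.065],[0.012,0,-0.0005,0,0.065],[0.012,0,0,0,0.065],[0.006,0,0,0,0.065],[0,0,0,0,0.065]],
  ],
)

```text
time: 52.93
tool_pos: [636.4, -225.2, 111.0]
tcp_rot: [-2.338, 1.557, -2.294]
contact_force: [-0.4, -0.6, -0.6]
grip_width: 65.2
```

```bash
python3 - <<'E'
from h import *
tip([633,-223.2,120],-19,np.radians(2.4)); print(monitor.get_obs()["contact_force"])
E
```

```text
point now [ 636.6 -225.   130. ]
t 52.93 pos [ 636.4 -225.2  111. ] x [-0.009 -0.01  -1.   ] zyaw 2.5 q6 -0.49 grip 65.2
shift mm (tool at present) [10.   2.  -3.4] turn 0.1 dist 11.0
[-0.44797207 -0.58126354 -0.60639469]
```

Call:
send_rows(
  commands=[
    [[0.008,0.002,-0.004,0,0.065],[0.003,0,0,0,0.065],[0.001,0,0,0,0.05],[0.0005,0,0,0,0.02],[0.0005,0,0,0,0.02],[0,0,0,0,0.02],[0,0,0,0,0.02],[0,0,0,0,0.02]],
  ],
)

```text
time: 53.6
tool_pos: [633.3, -223.8, 99.4]
tcp_rot: [-2.039, 1.558, -1.995]
contact_force: [-0.1, -0.1, -1.1]
grip_width: 31.6
```

```bash
python3 - <<'E'
from h import *
tip([633,-223.2,120],-19,np.radians(2.4)); print(monitor.get_obs()["contact_force"])
E
```

```text
point now [ 633.4 -223.6  118.4]
t 53.6 pos [ 633.3 -223.8   99.4] x [-0.005 -0.012 -1.   ] zyaw 2.5 q6 -0.49 grip 31.6
shift mm (tool at present) [-1.6  0.4 -0.4] turn 0.1 dist 2.0
[-0.12330369 -0.07183537 -1.10298844]
```

Call:
send_rows(
  commands=[
    [[-0.008,0,0,0,0.02],[-0.012,0,0,0,0.02],[-0.015,0,0,0,0.02],[-0.02,0,0,0,0.02],[-0.02,0,0,0,0.02],[-0.025,0,0,0,0.02],[0,0,0,0,0.02],[0,0.01,-0.002,0,0.02],[0,0.02,-0.004,0,0.02],[0,0.02,-0.004,0,0.02]],
  ],
)

```text
time: 54.43
tool_pos: [621.5, -175.1, 210.2]
tcp_rot: [-1.655, 1.555, -1.617]
contact_force: [-0.1, 0.8, -1.5]
grip_width: 30.9
```

Call:
send_rows(
  commands=[
    [[0,0.022,-0.005,0,0.02],[0,0.022,-0.005,0,0.02],[0,0.022,-0.005,0,0.02],[0,0.022,-0.005,0,0.02],[0,0.022,-0.005,0,0.02],[0,0.022,-0.005,0,0.02],[0,0.022,-0.005,0,0.02],[0,0.022,-0.005,0,0.02],[0,0.022,-0.005,0,0.02],[0,0.022,-0.005,0,0.02]],
  ],
)

```text
time: 55.27
tool_pos: [552.0, 59.6, 204.0]
tcp_rot: [-2.274, 1.556, -2.236]
contact_force: [0.3, 0.0, 0.0]
grip_width: 31.4
```

```bash
python3 - <<'E'
from h import *
tip([555.3,139.1,150],37.4,np.radians(2.4));print(monitor.get_obs()["contact_force"])
E
```

```text
point now [551.7  59.2 166.6]
t 55.27 pos [552.   59.6 204. ] x [-0.009 -0.012 -1.   ] zyaw 2.2 q6 -0.06 grip 31.4
shift mm (tool at present) [15.6 79.9  6.8] turn -0.2 dist 82.0
[0.30246558 0.03604031 0.01650697]
```

Call:
send_rows(
  commands=[
    [[0,0.02,0.001,0,0.02],[0,0.02,0.001,0,0.02],[0,0.018,0.001,0,0.02],[0,0.01,0,0,0.02],[0,0,0,0,0.02],[0,0,0,0,0.02]],
  ],
)

```text
time: 55.77
tool_pos: [545.0, 138.1, 201.8]
tcp_rot: [-2.58, 1.553, -2.535]
contact_force: [0.1, -0.1, -0.1]
grip_width: 31.4
```

```bash
python3 - <<'E'
from h import *
tip([555.3,139.1,61],37.4,np.radians(2.4));print(monitor.get_obs()["contact_force"])
im,K,M=save("wrist","w24");print(proj(K,M,[[555.3,139.1,60]]))
E
```

```text
point now [544.5 137.7 164.4]
t 55.77 pos [545.  138.1 201.8] x [-0.015 -0.01  -1.   ] zyaw 2.6 q6 0.07 grip 31.4
shift mm (tool at present) [103.2   1.9  12.5] turn 0.2 dist 104.0
[ 0.08877275 -0.1320295  -0.11192658]
[[269.211219   177.76374228]]
```

View pics/w24.png

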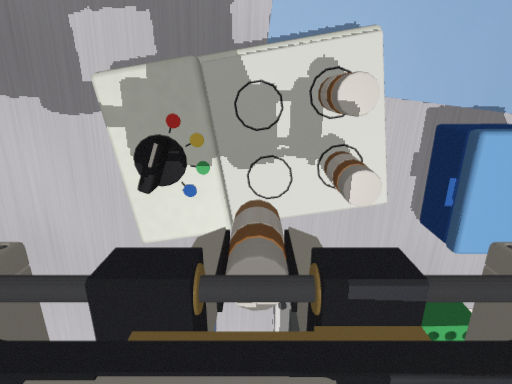

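Call:
send_rows(
  commands=[
    [[0.01,0.002,0.006,0,0.02],[0.018,0.001,0.006,0,0.02],[0.02,0.001,0,0,0.02],[0.018,0.001,0,0,0.02],[0.012,0.001,0,0,0.02],[0.006,0,0,0,0.02],[0,0,0,0,0.02]],
  ],
)

```text
time: 56.4
tool_pos: [559.1, 136.9, 111.1]
tcp_rot: [-2.455, 1.553, -2.419]
contact_force: [-0.4, 0.7, -1.1]
grip_width: 31.0
```

```bash
python3 - <<'E'
from h import *
tip([555.3,139.1,61],37.4,np.radians(2.4));print(monitor.get_obs()["contact_force"])
E
```

```text
point now [558.6 136.5  73.7]
t 56.4 pos [559.1 136.9 111.1] x [-0.013 -0.011 -1.   ] zyaw 2.1 q6 0.08 grip 31.0
shift mm (tool at present) [12.7  2.9 -3. ] turn -0.3 dist 13.0
[-0.37085384  0.74759876 -1.13775373]
```

Call:
send_rows(
  commands=[
    [[0.002,0.0028,-0.003,0,0.02],[0.005,0,0,0,0.02],[0.003,0,0,0,0.02],[0.001,0,0,0,0.02],[0,0,0,0,0.02]],
  ],
)

```text
time: 56.82
tool_pos: [557.1, 138.3, 100.4]
tcp_rot: [-2.334, 1.556, -2.3]
contact_force: [-0.0, -0.5, -1.4]
grip_width: 31.5
```

```bash
python3 - <<'E'
from h import *
tip([555.3,139.1,61],37.4,np.radians(2.4));print(monitor.get_obs()["contact_force"])
E
```

```text
point now [556.8 137.9  63. ]
t 56.82 pos [557.1 138.3 100.4] x [-0.01  -0.011 -1.   ] zyaw 1.9 q6 0.09 grip 31.5
shift mm (tool at present) [ 2.   1.3 -1.4] turn -0.5 dist 3.0
[-0.00831584 -0.54657194 -1.42858885]
```

Call:
send_rows(
  commands=[
    [[0.001,0.001,-0.0014,0,0.02],[0.001,0,0,0,0.02],[0.001,0,0,0,0.02],[0,0,0,0,0.02]],
  ],
)

```text
time: 57.15
tool_pos: [556.3, 139.6, 98.6]
tcp_rot: [-2.198, 1.558, -2.163]
contact_force: [0.9, -0.3, 0.4]
grip_width: 31.2
```

```bash
python3 - <<'E'
from h import *
tip([555.3,139.1,61],37.4,np.radians(2.4));print(monitor.get_obs()["contact_force"])
E
```

```text
point now [556.  139.2  61.2]
t 57.15 pos [556.3 139.6  98.6] x [-0.007 -0.011 -1.   ] zyaw 2.0 q6 0.09 grip 31.2
shift mm (tool at present) [ 0.2 -0.1 -0.7] turn -0.4 dist 1.0
[ 0.92510661 -0.26275183  0.44894541]
```

Call:
send_rows(
  commands=[
    [[0.001,0,0,0,0.02],[0.0005,0,0,0,0.02],[0,0,0,0,0.034],[0,0,0,0,0.036],[0,0,0,0,0.04],[0,0,0,0,0.045],[0,0,0,0,0.047]],
  ],
)

```text
time: 57.73
tool_pos: [556.8, 139.7, 97.6]
tcp_rot: [-2.096, 1.559, -2.061]
contact_force: [0.3, -0.2, 0.4]
grip_width: 45.6
```

Call:
send_rows(
  commands=[
    [[-0.008,0,0,0,0.047],[-0.012,0,0,0,0.047],[-0.018,0,0,0,0.047],[-0.028,0,0,0,0.047],[-0.04,0,0,0,0.047],[0,0,0,0,0.05],[0,0,0,0,0.05]],
  ],
)

```text
time: 58.32
tool_pos: [556.7, 140.8, 210.2]
tcp_rot: [-2.235, 1.557, -2.201]
contact_force: [0.9, 0.1, -0.0]
grip_width: 50.0
```

```bash
python3 - <<'E'
from h import *
goto([446.3,153.2,150],np.radians(-18.3)); print(monitor.get_obs()["contact_force"])
save("wrist","w25")
im,K,M=save("scene","s25");crop(im,150,130,350,280,4,"s25c")
E
```

```text
t 58.32 pos [556.7 140.8 210.2] x [-0.008 -0.011 -1.   ] zyaw 2.0 q6 0.09 grip 50.0
shift mm (tool at present) [  60.9   16.8 -109.4] turn 20.3 dist 126.0
[ 0.91254867  0.06567002 -0.00538075]
```

View pics/s25c.png

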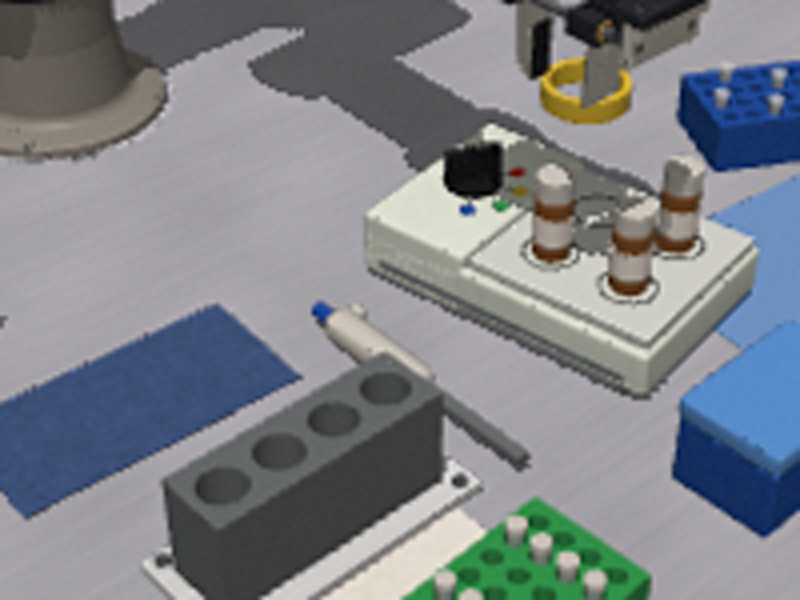

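View pics/w25.png

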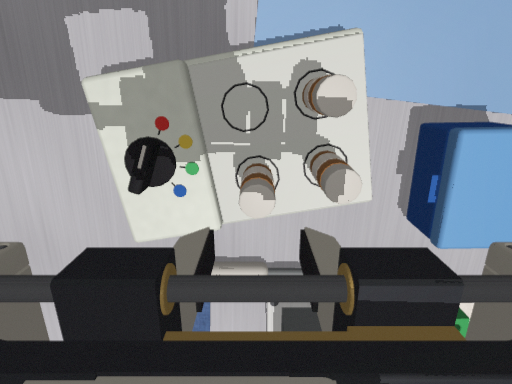

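Call:
send_rows(
  commands=[
    [[0,0.003,-0.018,0,0.05],[0,0.003,-0.02,0,0.05],[0,0.003,-0.02,0,0.05],[0,0.003,-0.02,0,0.05],[0,0.003,-0.018,0,0.05],[0,0,-0.008,0,0.05],[0,0,0,6.8,0.05],[0,0,0,6.8,0.05],[0,0,0,6.7,0.05],[0,0,0,0,0.05]],
  ],
)

```text
time: 59.25
tool_pos: [444.1, 151.1, 202.4]
tcp_rot: [-2.25, 1.545, -2.586]
contact_force: [0.5, -0.4, -0.7]
grip_width: 50.1
```

```bash
python3 - <<'E'
from h import *
goto([446.3,153.2,150],np.radians(-18.3)); print(monitor.get_obs()["contact_force"])
im,K,M=save("wrist","w26");print(proj(K,M,[[446.3,153.2,100]]))
E
```

```text
t 59.25 pos [444.1 151.1 202.4] x [-0.022 -0.014 -1.   ] zyaw -19.2 q6 0.51 grip 50.1
shift mm (tool at present) [52.3  3.7  2.2] turn -0.9 dist 52.0
[ 0.53507448 -0.38561553 -0.72821102]
[[260.73824143 186.14839753]]
```

View pics/w26.png

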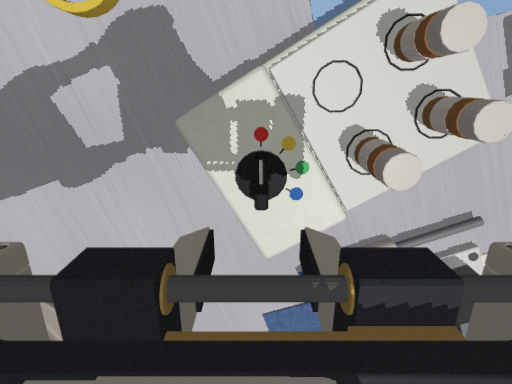

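Selector still at red, bar aligned with the tool. Descend.

Call:
send_rows(
  commands=[
    [[0.015,0.0035,0.002,-0.9,0.05],[0.02,0,0,0,0.05],[0.02,0,0,0,0.05],[0.02,0,0,0,0.05],[0.015,0,0,0,0.05],[0,0,0,0,0.05]],
  ],
)

```text
time: 59.8
tool_pos: [447.7, 152.1, 108.3]
tcp_rot: [-2.248, 1.547, -2.536]
contact_force: [-0.4, -0.7, -0.6]
grip_width: 50.1
```

```bash
python3 - <<'E'
from h import *
tip([446.3,153.2,96],-19,np.radians(-18.3)); print(monitor.get_obs()["contact_force"])
E
```

```text
point now [448.1 152.3 127.3]
t 59.8 pos [447.7 152.1 108.3] x [-0.02  -0.014 -1.   ] zyaw -16.5 q6 0.47 grip 50.1
shift mm (tool at present) [31.3  0.9 -1.5] turn 1.8 dist 31.0
[-0.3990017  -0.7219328  -0.57844431]
```

Call:
send_rows(
  commands=[
    [[0.01,0.001,-0.0015,1.8,0.05],[0.012,0,0,0,0.05],[0.007,0,0,0,0.05],[0,0,0,0,0.05]],
  ],
)

```text
time: 60.13
tool_pos: [447.3, 152.9, 78.9]
tcp_rot: [-2.226, 1.547, -2.535]
contact_force: [-1.2, -0.1, 0.4]
grip_width: 49.8
```

```bash
python3 - <<'E'
from h import *
tip([446.3,153.2,96],-19,np.radians(-18.3)); print(monitor.get_obs()["contact_force"])
E
```

```text
point now [447.7 153.1  97.9]
t 60.13 pos [447.3 152.9  78.9] x [-0.02  -0.014 -1.   ] zyaw -17.8 q6 0.49 grip 49.8
shift mm (tool at present) [ 1.9 -0.3 -1.3] turn 0.6 dist 2.0
[-1.23929613 -0.08132838  0.44239265]
```

Call:
send_rows(
  commands=[
    [[0.0015,0,-0.0012,0.5,0.03],[0,0,0,0,0],[0,0,0,0,0],[0,0,0,0,0],[0,0,0,0,0],[0,0,0,0,0]],
  ],
)

```text
time: 60.63
tool_pos: [448.0, 153.6, 80.3]
tcp_rot: [-2.135, 1.55, -2.451]
contact_force: [-7.1, 2.7, 1.1]
grip_width: 14.8
```

```bash
python3 - <<'E'
from h import *
tip([446.3,153.2,96],-19,np.radians(-98.3)); print(monitor.get_obs()["contact_force"])
E
```

```text
point now [448.3 153.8  99.3]
t 60.63 pos [448.  153.6  80.3] x [-0.016 -0.013 -1.   ] zyaw -18.1 q6 0.5 grip 14.8
shift mm (tool at present) [ 3.3 -1.1 -1.6] turn 80.2 dist 4.0
[-7.11169645  2.65195058  1.13107097]
```

Call:
send_rows(
  commands=[
    [[0.003,0,-0.001,0,0],[0,0,0,0,0],[0,0,0,0,0]],
  ],
)

```text
time: 60.88
tool_pos: [447.1, 153.9, 79.8]
tcp_rot: [-2.067, 1.552, -2.382]
contact_force: [1.6, 0.7, -8.9]
grip_width: 12.6
```

Call:
send_rows(
  commands=[
    [[0,0,0,5,0],[0,0,0,5,0],[0,0,0,5,0],[0,0,0,5,0]],
  ],
)

```text
time: 61.22
tool_pos: [447.5, 153.8, 79.7]
tcp_rot: [-1.665, 1.552, -2.341]
contact_force: [-0.4, -0.9, -0.5]
grip_width: 12.7
```

```bash
python3 - <<'E'
from h import *
tip([446.3,153.2,96],-19,np.radians(-98.3)); print(monitor.get_obs()["contact_force"])
E
```

```text
point now [447.7 154.   98.7]
t 61.22 pos [447.5 153.8  79.7] x [-0.013 -0.013 -1.   ] zyaw -38.7 q6 0.86 grip 12.7
shift mm (tool at present) [ 2.8 -1.5 -0.6] turn 59.6 dist 3.0
[-0.41849288 -0.93286756 -0.46064588]
```

Call:
send_rows(
  commands=[
    [[0,0,0,6,0],[0,0,0,6,0],[0,0,0,6,0],[0,0,0,6,0],[0,0,0,6,0],[0,0,0,6,0],[0,0,0,6,0],[0,0,0,6,0]],
  ],
)

```text
time: 61.88
tool_pos: [447.9, 153.0, 79.7]
tcp_rot: [-0.786, 1.551, -2.341]
contact_force: [0.1, -2.5, -0.1]
grip_width: 12.5
```

```bash
python3 - <<'E'
from h import *
tip([446.3,153.2,96],-19,np.radians(-98.3)); print(monitor.get_obs()["contact_force"])
E
```

```text
point now [448.2 153.2  98.7]
t 61.88 pos [447.9 153.   79.7] x [-0.014 -0.014 -1.   ] zyaw -89.1 q6 1.74 grip 12.5
shift mm (tool at present) [ 2.8 -1.8 -0. ] turn 9.2 dist 3.0
[ 0.07512378 -2.50635909 -0.14776041]
```

Call:
send_rows(
  commands=[
    [[0,0,0,5,0],[0,0,0,4.5,0],[0,0,0,0,0],[0,0,0,0,0.03],[0,0,0,0,0.05],[0,0,0,0,0.05],[0,0,0,0,0.05]],
  ],
)

```text
time: 62.47
tool_pos: [448.2, 152.8, 79.8]
tcp_rot: [-0.637, 1.551, -2.365]
contact_force: [-0.4, -0.1, -0.7]
grip_width: 34.9
```

Call:
send_rows(
  commands=[
    [[-0.01,0,0,0,0.06],[-0.02,0,0,0,0.06],[-0.03,0,0,0,0.06],[-0.04,0,0,0,0.09],[-0.04,0,0,0,0.09],[0,0,0,0,0.09],[0,0,0,0,0.09]],
  ],
)

```text
time: 63.05
tool_pos: [449.0, 154.9, 224.7]
tcp_rot: [-0.767, 1.547, -2.487]
contact_force: [-0.5, -0.2, -0.3]
grip_width: 81.3
```

```bash
python3 - <<'E'
from h import *
goto([632,-154,200],np.radians(2.4)); print(monitor.get_obs()["contact_force"])
save("wrist","w27")
im,K,M=save("scene","s27");crop(im,150,130,350,280,4,"s27c")
E
```

```text
t 63.05 pos [449.  154.9 224.7] x [-0.019 -0.014 -1.   ] zyaw -98.6 q6 1.9 grip 81.3
shift mm (tool at present) [ 25.7 227.4 277.7] turn 79.0 dist 360.0
[-0.5386731  -0.21098249 -0.34711841]
```

View pics/w27.png

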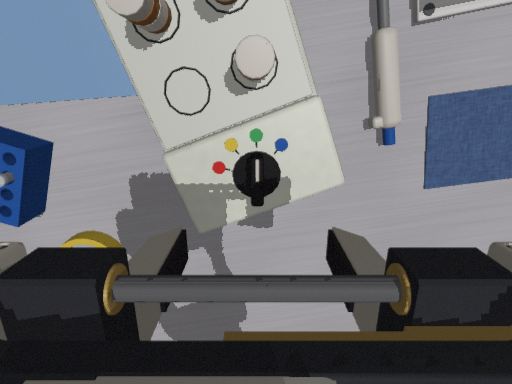

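View pics/s27c.png

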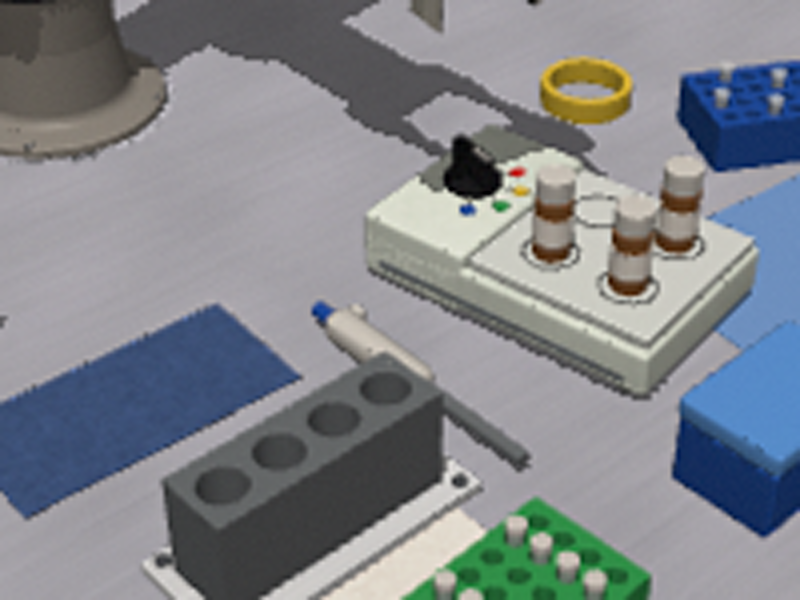

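Call:
send_rows(
  commands=[
    [[0,0,0,-7,0.0918],[0,0,0,-7,0.0918],[0,0,0,-7,0.0918],[0,0,0,-7,0.0918],[0,0,0,-7,0.0918],[0,0,0,-7,0.0918],[0,0,0,-7,0.0918],[0,0,0,-7,0.0918],[0,0,0,-7,0.0918],[0,0,0,-7,0.0918]],
  ],
)

```text
time: 63.98
tool_pos: [441.0, 153.3, 207.5]
tcp_rot: [-2.29, 1.518, -2.761]
contact_force: [0.5, 0.4, -0.6]
grip_width: 91.8
```

Call:
send_rows(
  commands=[
    [[0,0,0,-7,0.0918],[0,0,0,-7,0.0918],[0,0,0,-7,0.0918],[0,0,0,-6,0.0918],[0,0,0,0,0.0918],[0,0,0,0,0.0918]],
  ],
)

```text
time: 64.48
tool_pos: [435.9, 152.2, 197.4]
tcp_rot: [-2.833, 1.498, -2.816]
contact_force: [-0.1, -0.1, 1.1]
grip_width: 92.0
```

```bash
python3 - <<'E'
from h import *
goto([630,-154,190],np.radians(2.4))
E
```

```text
t 64.48 pos [435.9 152.2 197.4] x [-0.069 -0.023 -0.997] zyaw 0.9 q6 0.16 grip 92.0
shift mm (tool at present) [   1.1 -309.4  189.2] turn -1.4 dist 363.0
```

Call:
send_rows(
  commands=[
    [[-0.002,-0.017,0.01,0,0.0918],[-0.002,-0.018,0.011,0,0.0918],[-0.002,-0.018,0.011,0,0.0918],[-0.002,-0.018,0.011,0,0.0918],[-0.002,-0.018,0.011,0,0.0918],[-0.002,-0.018,0.011,0,0.0918],[-0.002,-0.018,0.011,0,0.0918],[-0.002,-0.018,0.011,0,0.0918],[-0.002,-0.018,0.011,0,0.0918],[-0.002,-0.018,0.011,0,0.0918]],
  ],
)

```text
time: 65.32
tool_pos: [545.4, -30.4, 204.8]
tcp_rot: [-2.881, 1.482, -2.892]
contact_force: [0.9, 0.7, -0.9]
grip_width: 91.8
```

```bash
python3 - <<'E'
from h import *
goto([630,-154,190],np.radians(2.4))
E
```

```text
t 65.32 pos [545.4 -30.4 204.8] x [-0.086 -0.022 -0.996] zyaw -0.7 q6 -0.15 grip 91.8
shift mm (tool at present) [  10.2 -122.3   87. ] turn -3.0 dist 150.0
```

Call:
send_rows(
  commands=[
    [[-0.003,-0.015,0.011,-0.6,0.0918],[-0.003,-0.015,0.011,-0.6,0.0918],[-0.003,-0.015,0.011,-0.6,0.0918],[-0.003,-0.015,0.011,-0.6,0.0918],[-0.003,-0.015,0.011,-0.6,0.0918],[-0.003,-0.015,0.011,0,0.0918],[-0.003,-0.013,0.009,0,0.0918],[0,0,0,0,0.0918]],
  ],
)

```text
time: 65.98
tool_pos: [625.0, -141.5, 212.9]
tcp_rot: [-2.96, 1.471, -2.948]
contact_force: [0.1, -0.6, -0.5]
grip_width: 91.6
```

Call:
send_rows(
  commands=[
    [[-0.01,0,0,0,0.0918],[-0.02,0,0,0,0.0918],[-0.03,0,0,0,0.0918],[-0.041,0,0,0,0.0918],[0,0,0,0,0.0918],[-0.01,0,0,0,0.0918],[-0.02,0,0,0,0.0918],[-0.041,0,0,0,0.0918],[0,0,0,0,0.0918],[0,0,0,0,0.0918]],
  ],
)

```text
time: 66.82
tool_pos: [638.4, -129.8, 390.9]
tcp_rot: [-3.013, 1.462, -3.013]
contact_force: [0.3, 0.0, -1.8]
grip_width: 92.1
```

```bash
python3 - <<'E'
from h import *
goto([630,-154,190],np.radians(2.4))
E
```

```text
t 66.82 pos [ 638.4 -129.8  390.9] x [-0.108 -0.014 -0.994] zyaw -0.0 q6 -0.31 grip 92.1
shift mm (tool at present) [200.9 -21.4  13.3] turn -2.4 dist 203.0
```

Call:
send_rows(
  commands=[
    [[0.02,0,0,0,0.0918],[0.02,0,0,0,0.0918],[0.02,0,0,0,0.0918],[0.02,0,0,0,0.0918],[0.02,0,0,0,0.0918],[0.02,0,0,0,0.0918],[0.015,0,0,0,0.0918],[0.01,0,0,0,0.0918],[0,0,0,0,0.0918]],
  ],
)

```text
time: 67.57
tool_pos: [617.6, -124.1, 241.3]
tcp_rot: [-3.01, 1.465, -3.013]
contact_force: [0.6, 0.1, 0.3]
grip_width: 91.8
```

```bash
python3 - <<'E'
from h import *
goto([630,-154,190],np.radians(2.4)); save("wrist","w28")
E
```

```text
t 67.57 pos [ 617.6 -124.1  241.3] x [-0.105 -0.014 -0.994] zyaw -0.3 q6 -0.29 grip 91.8
shift mm (tool at present) [ 50.1 -29.2  17.9] turn -2.6 dist 61.0
```

View pics/w28.png

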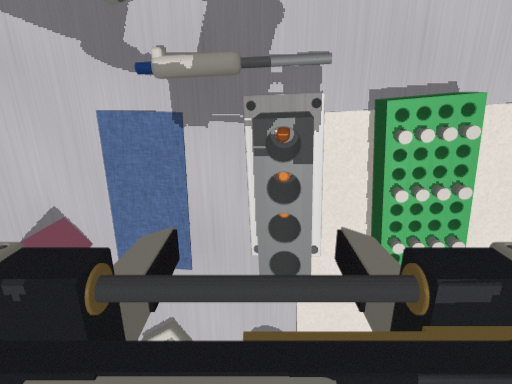

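Call:
send_rows(
  commands=[
    [[-0.01,-0.005,0,-0.6,0.0918],[-0.02,-0.005,0,-0.6,0.0918],[-0.03,-0.005,0,-0.6,0.0918],[-0.041,-0.005,0,-0.6,0.0918],[0,-0.003,0,0,0.0918],[-0.01,-0.003,0,0,0.0918],[-0.02,0,0,0,0.0918],[-0.041,0,0,0,0.0918],[0,0,0,0,0.0918],[0,0,0,0,0.0918]],
  ],
)

```text
time: 68.45
tool_pos: [635.0, -144.7, 429.0]
tcp_rot: [-2.99, 1.478, -2.953]
contact_force: [0.2, -0.3, -2.1]
grip_width: 92.1
```

```bash
python3 - <<'E'
from h import *
goto([630,-154,190],np.radians(2.4))
E
```

```text
t 68.45 pos [ 635.  -144.7  429. ] x [-0.091 -0.017 -0.996] zyaw 2.1 q6 -0.38 grip 92.1
shift mm (tool at present) [238.5  -5.7  16.7] turn -0.2 dist 239.0
```

Call:
send_rows(
  commands=[
    [[0.02,0,0,0,0.0918],[0.02,0,0,0,0.0918],[0.02,0,0,0,0.0918],[0.02,0,0,0,0.0918],[0.02,0,0,0,0.0918],[0.02,0,0,0,0.0918],[0.02,0,0,0,0.0918],[0.015,0,0,0,0.0918],[0.01,0,0,0,0.0918],[0,0,0,0,0.0918]],
  ],
)

```text
time: 69.28
tool_pos: [616.9, -144.3, 260.4]
tcp_rot: [-2.913, 1.49, -2.876]
contact_force: [-0.1, 1.0, 0.0]
grip_width: 91.6
```

```bash
python3 - <<'E'
from h import *
goto([630,-154,190],np.radians(2.4))
E
```

```text
t 69.28 pos [ 616.9 -144.3  260.4] x [-0.078 -0.021 -0.997] zyaw 2.0 q6 -0.36 grip 91.6
shift mm (tool at present) [69.3 -8.8 18.3] turn -0.3 dist 72.0
```

Improving; two more cycles.

Call:
send_rows(
  commands=[
    [[-0.01,-0.003,0.003,0,0.0918],[-0.02,-0.002,0.003,0,0.0918],[-0.03,-0.002,0.003,0,0.0918],[-0.041,-0.002,0,0,0.0918],[0,0,0,0,0.0918],[0,0,0,0,0.0918],[0.02,0,0,0,0.0918],[0.02,0,0,0,0.0918],[0.02,0,0,0,0.0918],[0.02,0,0,0,0.0918]],
  ],
)

```text
time: 70.12
tool_pos: [627.4, -150.6, 291.0]
tcp_rot: [-2.783, 1.503, -2.747]
contact_force: [-0.2, -0.7, -0.2]
grip_width: 91.8
```

Call:
send_rows(
  commands=[
    [[0.02,0,0,0,0.0918],[0.01,0,0,0,0.0918],[-0.01,0,0.004,0,0.0918],[-0.02,0,0.004,0,0.0918],[-0.03,0,0.002,0,0.0918],[-0.041,0,0,0,0.0918],[0,0,0,0,0.0918],[0,0,0,0,0.0918],[0.02,0,0,0,0.0918],[0.02,0,0,0,0.0918]],
  ],
)

```text
time: 70.95
tool_pos: [634.5, -146.4, 317.7]
tcp_rot: [-2.845, 1.498, -2.81]
contact_force: [-0.6, 1.1, -1.7]
grip_width: 91.8
```

Call:
send_rows(
  commands=[
    [[0.02,0,0,0,0.0918],[0.02,0,0,0,0.0918],[0.02,0,0,0,0.0918],[0.02,0,0,0,0.0918],[0.01,0,0,0,0.0918],[0,0,0,0,0.0918]],
  ],
)

```text
time: 71.45
tool_pos: [621.7, -146.1, 216.4]
tcp_rot: [-2.92, 1.491, -2.885]
contact_force: [0.0, 0.0, 0.8]
grip_width: 91.6
```

```bash
python3 - <<'E'
from h import *
goto([630,-154,190],np.radians(2.4))
E
```

```text
t 71.45 pos [ 621.7 -146.1  216.4] x [-0.077 -0.02  -0.997] zyaw 2.0 q6 -0.36 grip 91.6
shift mm (tool at present) [25.8 -7.7 10.1] turn -0.4 dist 29.0
```

Call:
send_rows(
  commands=[
    [[-0.01,-0.003,0.002,0,0.0918],[-0.02,-0.003,0.002,0,0.0918],[-0.03,-0.002,0.002,0,0.0918],[-0.041,0,0,0,0.0918],[0,0,0,0,0.0918],[-0.01,0,0,0,0.0918],[-0.02,0,0,0,0.0918],[-0.041,0,0,0,0.0918],[0,0,0,0,0.0918],[0,0,0,0,0.0918]],
  ],
)

```text
time: 72.28
tool_pos: [638.4, -148.8, 394.6]
tcp_rot: [-2.945, 1.488, -2.911]
contact_force: [0.4, 0.2, -1.4]
grip_width: 91.4
```

Call:
send_rows(
  commands=[
    [[0,0,0,0,0.0918],[0.01,0,0,0,0.0918],[0.015,0,0,0,0.0918],[0.018,0,0,0,0.0918],[0.018,0,0,0,0.0918],[0.018,0,0,0,0.0918],[0.018,0,0,0,0.0918],[0.018,0,0,0,0.0918],[0.018,0,0,0,0.0918],[0.018,0,0,0,0.0918]],
  ],
)

```text
time: 73.12
tool_pos: [622.5, -150.3, 237.6]
tcp_rot: [-2.918, 1.492, -2.884]
contact_force: [0.6, -0.3, -1.0]
grip_width: 91.7
```

```bash
python3 - <<'E'
from h import *
goto([630,-154,190],np.radians(2.4))
E
```

```text
t 73.12 pos [ 622.5 -150.3  237.6] x [-0.076 -0.02  -0.997] zyaw 1.9 q6 -0.37 grip 91.7
shift mm (tool at present) [47.  -3.2 11. ] turn -0.4 dist 48.0
```

Call:
send_rows(
  commands=[
    [[0.012,-0.002,0.005,0,0.0918],[0.018,-0.001,0.005,0,0.0918],[0.018,0,0.003,0,0.0918],[0.018,0,0.002,0,0.0918],[0.018,0,0.002,0,0.0918],[0.01,0,0,0,0.0918],[0,0,0,0,0.0918]],
  ],
)

```text
time: 73.7
tool_pos: [627.9, -153.3, 130.1]
tcp_rot: [-2.995, 1.482, -2.961]
contact_force: [-0.4, -0.1, -0.5]
grip_width: 91.8
```

```bash
python3 - <<'E'
from h import *
tip([629.5,-154.5,74],-19,np.radians(2.4)); im,K,M=save("wrist","w29")
E
```

```text
point now [ 629.6 -153.   149. ]
t 73.7 pos [ 627.9 -153.3  130.1] x [-0.087 -0.016 -0.996] zyaw 1.9 q6 -0.36 grip 91.8
shift mm (tool at present) [74.8 -0.5  6.4] turn -0.4 dist 75.0
```

View pics/w29.png

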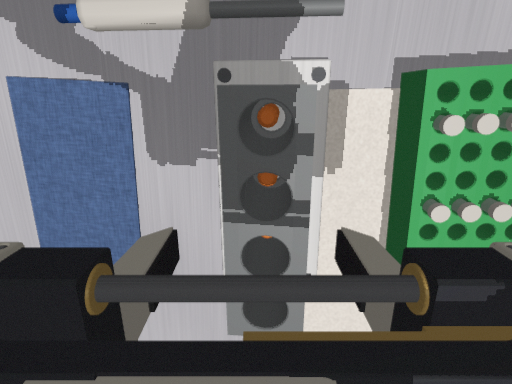

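Call:
send_rows(
  commands=[
    [[0.012,0,0.001,0.4,0.0918],[0.018,0,0.001,0,0.0918],[0.018,0,0.001,0,0.0918],[0.012,0,0.001,0,0.0918],[0,0,0,0,0.0918]],
  ],
)

```text
time: 74.17
tool_pos: [630.6, -155.6, 72.9]
tcp_rot: [-2.907, 1.493, -2.882]
contact_force: [-1.0, 0.1, 0.7]
grip_width: 92.1
```

```bash
python3 - <<'E'
from h import *
tip([629.5,-154.5,72],-19,np.radians(2.4));print(monitor.get_obs()["contact_force"])
E
```

```text
point now [ 632.  -155.2   91.9]
t 74.17 pos [ 630.6 -155.6   72.9] x [-0.076 -0.02  -0.997] zyaw 1.4 q6 -0.34 grip 92.1
shift mm (tool at present) [20.   1.1 -1. ] turn -0.9 dist 20.0
[-0.98724683  0.06791492  0.74476863]
```

Call:
send_rows(
  commands=[
    [[0.008,0.001,-0.001,-0.9,0.0918],[0.008,0,0,0,0.0918],[0.004,0,0,0,0.0918],[0,0,0,0,0.07],[0,0,0,0,0.05],[0,0,0,0,0.05],[0,0,0,0,0.04],[0,0,0,0,0.04]],
  ],
)

```text
time: 74.83
tool_pos: [630.2, -155.8, 55.5]
tcp_rot: [-2.866, 1.498, -2.824]
contact_force: [-4.8, -0.2, 3.6]
grip_width: 62.8
```

```bash
python3 - <<'E'
from h import *
tip([629.5,-154.5,72],-19,np.radians(2.4));print(monitor.get_obs()["contact_force"],monitor.get_obs()["moment"])
E
```

```text
point now [ 631.5 -155.3   74.4]
t 74.83 pos [ 630.2 -155.8   55.5] x [-0.069 -0.023 -0.997] zyaw 2.4 q6 -0.36 grip 62.8
shift mm (tool at present) [ 2.5  1.  -1.8] turn 0.1 dist 3.0
[-4.80541515 -0.24225601  3.59754402] [-0.05162308  0.80590537 -0.0566206 ]
```

Call:
send_rows(
  commands=[
    [[0,0,0,0,0.04],[0,0,0,0,0.04],[0,0,0,0,0.04],[0,0,0,0,0.04],[0,0,0,0,0.04],[0,0,0,0,0.04],[0,0,0,0,0.04],[0,0,0,0,0.04],[0,0,0,0,0.04],[0,0,0,0,0.04]],
  ],
)

```text
time: 75.67
tool_pos: [630.3, -155.8, 55.7]
tcp_rot: [-2.865, 1.499, -2.823]
contact_force: [0.4, -0.2, -1.6]
grip_width: 61.3
```

```bash
python3 - <<'E'
from h import *
tip([629.5,-154.5,72],-19,np.radians(2.4));print(monitor.get_obs()["contact_force"],monitor.get_obs()["moment"])
im,K,M=save("scene","s30");crop(im,150,130,320,290,4.5,"s30c")
E
```

```text
point now [ 631.6 -155.4   74.6]
t 75.67 pos [ 630.3 -155.8   55.7] x [-0.068 -0.023 -0.997] zyaw 2.4 q6 -0.36 grip 61.3
shift mm (tool at present) [ 2.7  1.  -1.8] turn 0.0 dist 3.0
[ 0.44288981 -0.23380298 -1.56051816] [ 0.04805675 -0.17654949 -0.029683  ]
```

View pics/s30c.png

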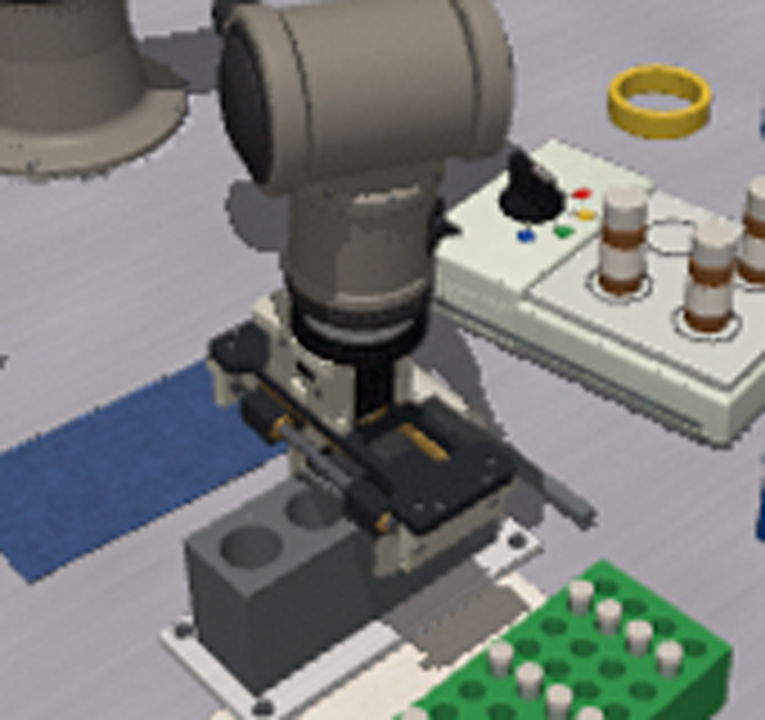

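Call:
send_rows(
  commands=[
    [[-0.004,0,-0.0003,0,0.04],[-0.008,0,-0.0005,0,0.04],[-0.01,-0.0002,-0.0007,0,0.04],[-0.01,-0.0002,-0.0007,0,0.04],[0,0,0,0,0.04]],
  ],
)

```text
time: 76.13
tool_pos: [628.7, -154.7, 88.0]
tcp_rot: [-2.916, 1.494, -2.874]
contact_force: [1.4, 0.1, -5.7]
grip_width: 61.4
```

```bash
python3 - <<'E'
from h import *
tip([629.5,-154.5,150],-19,np.radians(2.4));print(monitor.get_obs()["contact_force"],monitor.get_obs()["moment"])
im,K,M=save("scene","s31");crop(im,150,130,320,290,4.5,"s31c")
E
```

```text
point now [ 630.1 -154.4  107. ]
t 76.13 pos [ 628.7 -154.7   88. ] x [-0.074 -0.02  -0.997] zyaw 2.4 q6 -0.36 grip 61.4
shift mm (tool at present) [-42.8  -0.9  -3.8] turn 0.0 dist 43.0
[ 1.40527737  0.07620829 -5.65487742] [ 0.03604078 -0.31398738  0.0166122 ]
```

View pics/s31c.png

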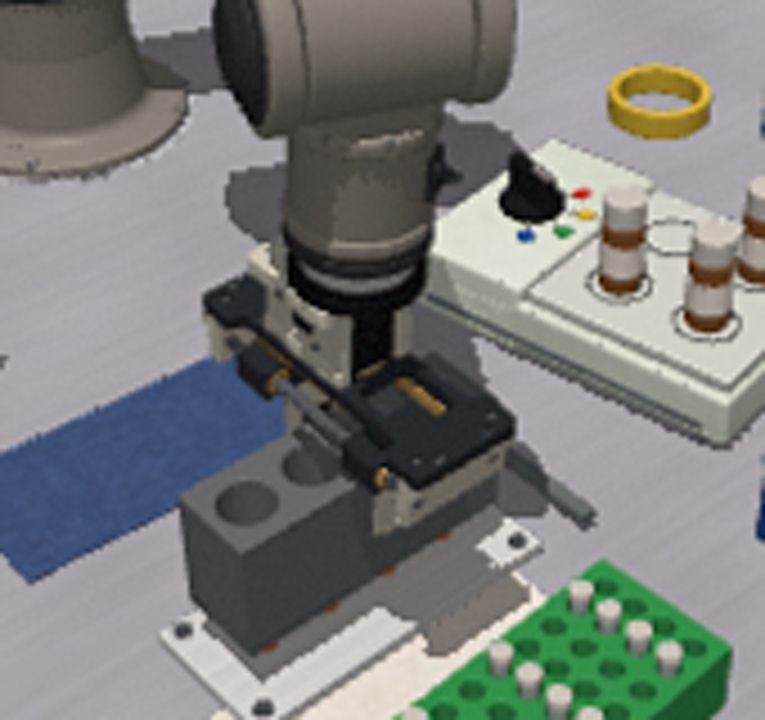

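Call:
send_rows(
  commands=[
    [[-0.012,0,-0.0008,0,0.04],[-0.015,0,-0.001,0,0.04],[-0.015,0,-0.001,0,0.04],[-0.015,0,-0.001,0,0.04],[-0.015,0,-0.001,0,0.04],[0,0,0,0,0.04],[0,0,0,0,0.04]],
  ],
)

```text
time: 76.77
tool_pos: [627.8, -152.8, 164.7]
tcp_rot: [-2.944, 1.491, -2.902]
contact_force: [-0.8, 0.9, -7.4]
grip_width: 61.4
```

```bash
python3 - <<'E'
from h import *
goto([432,-184,160],np.radians(-1.3));print(monitor.get_obs()["contact_force"],monitor.get_obs()["moment"])
save("wrist","w32")
E
```

```text
t 76.77 pos [ 627.8 -152.8  164.7] x [-0.077 -0.019 -0.997] zyaw 2.4 q6 -0.37 grip 61.4
shift mm (tool at present) [  20.4  -22.7 -195.9] turn 3.8 dist 198.0
[-0.82432106  0.90446782 -7.36841244] [ 0.01734091 -0.22245615 -0.00240578]
```

View pics/w32.png

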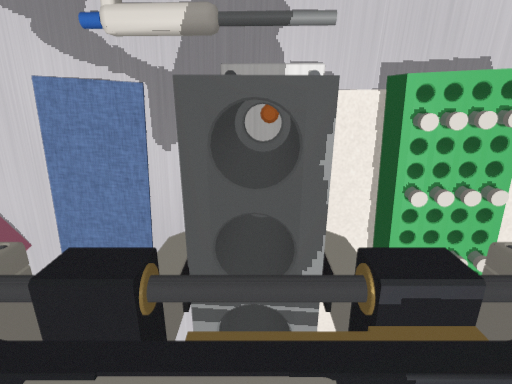

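Call:
send_rows(
  commands=[
    [[0,-0.001,-0.01,0.4,0.04],[0,-0.002,-0.018,0.4,0.04],[0,-0.002,-0.02,0.5,0.04],[0,-0.002,-0.02,0.5,0.04],[0,-0.002,-0.02,0.5,0.04],[0,-0.002,-0.02,0.5,0.04],[0,-0.002,-0.02,0.5,0.04],[0,-0.002,-0.02,0.5,0.04],[0,-0.002,-0.015,0,0.04],[0,0,0,0,0.04]],
  ],
)

```text
time: 77.65
tool_pos: [453.1, -168.4, 167.8]
tcp_rot: [-2.99, 1.477, -3.016]
contact_force: [0.0, -0.4, -6.3]
grip_width: 60.1
```

```bash
python3 - <<'E'
from h import *
goto([432,-184,160],np.radians(-1.3));print(monitor.get_obs()["contact_force"],monitor.get_obs()["moment"])
E
```

```text
t 77.65 pos [ 453.1 -168.4  167.8] x [-0.093 -0.012 -0.996] zyaw -1.5 q6 -0.43 grip 60.1
shift mm (tool at present) [  9.9 -16.  -19.9] turn -0.1 dist 27.0
[ 0.03686279 -0.38924422 -6.26717415] [ 0.00235073 -0.17770517 -0.03144696]
```

Call:
send_rows(
  commands=[
    [[0,-0.008,-0.01,0,0.04],[0,-0.007,-0.008,0,0.04],[0.01,0,0,0,0.04],[0.015,0,0,0,0.04],[0.018,0,0,0,0.04],[0.018,0,0,0,0.04],[0.012,0,0,0,0.04],[0,0,0,0,0.04]],
  ],
)

```text
time: 78.32
tool_pos: [426.9, -185.8, 92.7]
tcp_rot: [-2.988, 1.479, -3.015]
contact_force: [-0.4, 0.2, -6.7]
grip_width: 60.2
```

```bash
python3 - <<'E'
from h import *
tip([432,-184.5,6],44,np.radians(-1.3));print(monitor.get_obs()["contact_force"],monitor.get_obs()["moment"])
im,K,M=save("scene","s33");crop(im,100,130,300,290,4,"s33c")
save("wrist","w33")
E
```

```text
point now [ 423.  -186.3   48.9]
t 78.32 pos [ 426.9 -185.8   92.7] x [-0.09  -0.012 -0.996] zyaw -1.6 q6 -0.47 grip 60.2
shift mm (tool at present) [41.9  2.7 12.8] turn -0.2 dist 44.0
[-0.36154502  0.19701848 -6.72404857] [ 0.0624161  -0.17026648 -0.02433428]
```

View pics/s33c.png

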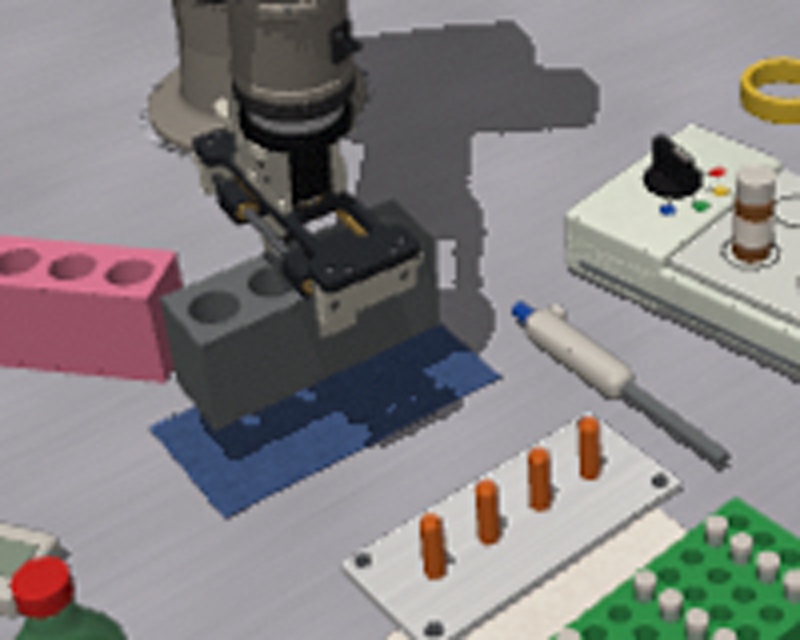

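View pics/w33.png

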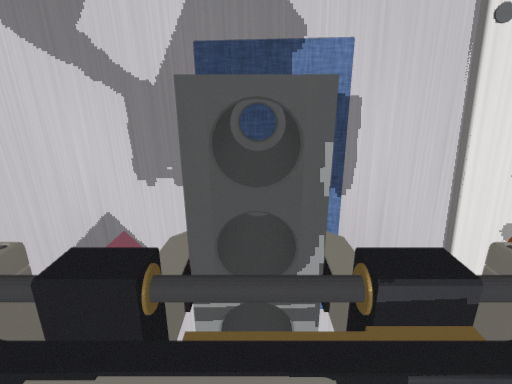

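Call:
send_rows(
  commands=[
    [[0.006,0.0027,0.008,0,0.04],[0.012,0,0.004,0,0.04],[0.01,0,0.001,0,0.04],[0.005,0,0,0,0.04],[0,0,0,0,0.04]],
  ],
)

```text
time: 78.83
tool_pos: [443.7, -185.8, 61.8]
tcp_rot: [-2.895, 1.49, -2.923]
contact_force: [-0.7, 0.6, -5.1]
grip_width: 60.3
```

```bash
python3 - <<'E'
from h import *
tip([432,-184.5,6],44,np.radians(-1.3));print(monitor.get_obs()["contact_force"],monitor.get_obs()["moment"])
E
```

```text
point now [ 440.2 -186.6   18. ]
t 78.83 pos [ 443.7 -185.8   61.8] x [-0.079 -0.018 -0.997] zyaw -1.6 q6 -0.45 grip 60.3
shift mm (tool at present) [12.6  2.1 -7.3] turn -0.3 dist 15.0
[-0.65432899  0.55668894 -5.06671356] [ 0.04176902 -0.15948828  0.04358673]
```

Call:
send_rows(
  commands=[
    [[0.003,0.002,-0.007,0,0.04],[0.004,0,0,0,0.04],[0.003,0,0,0,0.04],[0,0,0,0,0.04]],
  ],
)

```text
time: 79.17
tool_pos: [435.5, -183.5, 52.3]
tcp_rot: [-2.888, 1.49, -2.916]
contact_force: [-0.0, -0.0, -5.6]
grip_width: 60.0
```

```bash
python3 - <<'E'
from h import *
tip([432,-184.5,6],44,np.radians(-1.3));print(monitor.get_obs()["contact_force"],monitor.get_obs()["moment"])
E
```

```text
point now [ 432.  -184.3    8.5]
t 79.17 pos [ 435.5 -183.5   52.3] x [-0.078 -0.018 -0.997] zyaw -1.6 q6 -0.45 grip 60.0
shift mm (tool at present) [ 2.5 -0.1  0.2] turn -0.2 dist 2.0
[-0.02532376 -0.03455962 -5.61563541] [ 0.03783254 -0.18311643 -0.00444418]
```

Call:
send_rows(
  commands=[
    [[0.0015,0,0,0,0.04],[0.0015,0,0,0,0.04],[0.0015,0,0,0,0.04],[0,0,0,0,0.04]],
  ],
)

```text
time: 79.5
tool_pos: [435.7, -184.0, 50.1]
tcp_rot: [-2.865, 1.492, -2.893]
contact_force: [0.3, 0.4, -5.5]
grip_width: 59.9
```

```bash
python3 - <<'E'
from h import *
tip([432,-184.5,6],44,np.radians(-1.3));print(monitor.get_obs()["contact_force"],monitor.get_obs()["moment"])
E
```

```text
point now [ 432.4 -184.8    6.2]
t 79.5 pos [ 435.7 -184.    50.1] x [-0.076 -0.019 -0.997] zyaw -1.7 q6 -0.45 grip 59.9
shift mm (tool at present) [ 0.3  0.3 -0.3] turn -0.3 dist 1.0
[ 0.34011228  0.36054455 -5.51451683] [-0.00449552 -0.20821543 -0.02631746]
```

Call:
send_rows(
  commands=[
    [[0.001,0,0,0,0.04],[0.001,0,0,0,0.04],[0.001,0,0,0,0.04],[0,0,0,0,0.04]],
  ],
)

```text
time: 79.83
tool_pos: [436.1, -184.3, 49.8]
tcp_rot: [-2.838, 1.494, -2.867]
contact_force: [0.6, 0.3, -5.6]
grip_width: 59.9
```

```bash
python3 - <<'E'
from h import *
tip([432,-184.5,6],44,np.radians(-1.3));print(monitor.get_obs()["contact_force"],monitor.get_obs()["moment"])
E
```

```text
point now [ 432.8 -185.3    5.9]
t 79.83 pos [ 436.1 -184.3   49.8] x [-0.074 -0.021 -0.997] zyaw -1.7 q6 -0.45 grip 59.9
shift mm (tool at present) [-0.   0.7 -0.9] turn -0.3 dist 1.0
[ 0.57631096  0.29388472 -5.59648051] [ 0.06559238 -0.15703298  0.00380894]
```

Call:
send_rows(
  commands=[
    [[0.003,0,-0.0005,0,0.04],[0.002,0,0,0,0.04],[0,0,0,0,0.04]],
  ],
)

```text
time: 80.08
tool_pos: [436.1, -184.7, 49.6]
tcp_rot: [-2.798, 1.496, -2.826]
contact_force: [-1.0, -0.2, -5.8]
grip_width: 60.0
```

```bash
python3 - <<'E'
from h import *
tip([432,-184.5,6],44,np.radians(-1.3));print(monitor.get_obs()["contact_force"],monitor.get_obs()["moment"])
E
```

```text
point now [ 432.9 -185.7    5.8]
t 80.08 pos [ 436.1 -184.7   49.6] x [-0.071 -0.023 -0.997] zyaw -1.7 q6 -0.45 grip 60.0
shift mm (tool at present) [-0.2  1.2 -1. ] turn -0.3 dist 2.0
[-0.96807314 -0.17576668 -5.7814141 ] [ 0.04012483 -0.22862012  0.01577172]
```

```bash
python3 - <<'E'
from h import *
im,K,M=save("scene","s34");crop(im,130,170,240,270,7,"s34c")
print(monitor.get_obs()["contact_force"])
E
```

```text
[-0.06170187  0.0833794  -5.42113904]
```

View pics/s34c.png

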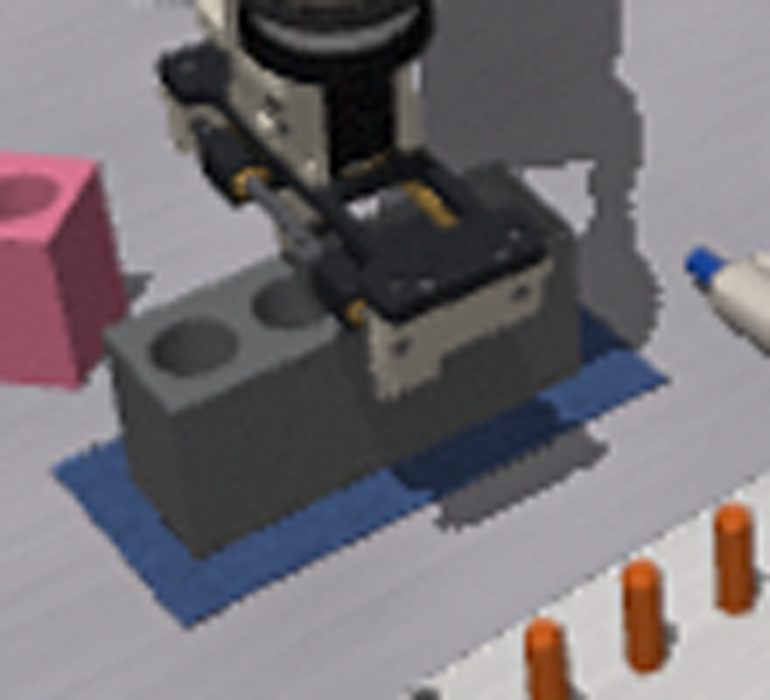

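Call:
send_rows(
  commands=[
    [[0.004,0.0005,-0.0005,0,0.04],[0.004,0,-0.0005,0,0.04],[0.003,0,0,0,0.04],[0,0,0,0,0.04]],
  ],
)

```text
time: 80.47
tool_pos: [436.3, -185.8, 47.5]
tcp_rot: [-2.69, 1.501, -2.718]
contact_force: [1.0, -0.3, -5.5]
grip_width: 60.3
```

```bash
python3 - <<'E'
from h import *
tip([432,-184.5,6],44,np.radians(-1.3));print(monitor.get_obs()["contact_force"],monitor.get_obs()["moment"])
E
```

```text
point now [ 433.5 -187.     3.6]
t 80.47 pos [ 436.3 -185.8   47.5] x [-0.064 -0.029 -0.998] zyaw -1.7 q6 -0.45 grip 60.3
shift mm (tool at present) [-2.3  2.4 -1.7] turn -0.2 dist 4.0
[ 1.01529423 -0.34394612 -5.5079523 ] [-0.02509392 -0.2178174   0.0217202 ]
```

Call:
send_rows(
  commands=[
    [[0.003,0.001,-0.001,0,0.04],[0.003,0,0,0,0.04],[0,0,0,0,0.04]],
  ],
)

```text
time: 80.72
tool_pos: [436.7, -186.3, 46.6]
tcp_rot: [-2.588, 1.504, -2.615]
contact_force: [-0.2, -0.8, -6.2]
grip_width: 59.6
```

```bash
python3 - <<'E'
from h import *
tip([432,-184.5,6],44,np.radians(-1.3));print(monitor.get_obs()["contact_force"],monitor.get_obs()["moment"])
im,K,M=save("side","d35");crop(im,260,140,370,230,7,"d35c")
E
```

```text
point now [ 434.2 -187.8    2.7]
t 80.72 pos [ 436.7 -186.3   46.6] x [-0.058 -0.033 -0.998] zyaw -1.6 q6 -0.44 grip 59.6
shift mm (tool at present) [-3.3  3.1 -2.5] turn -0.2 dist 5.0
[-0.16534998 -0.83365574 -6.22917406] [ 0.04398388 -0.17218923  0.02367018]
```

View pics/d35c.png

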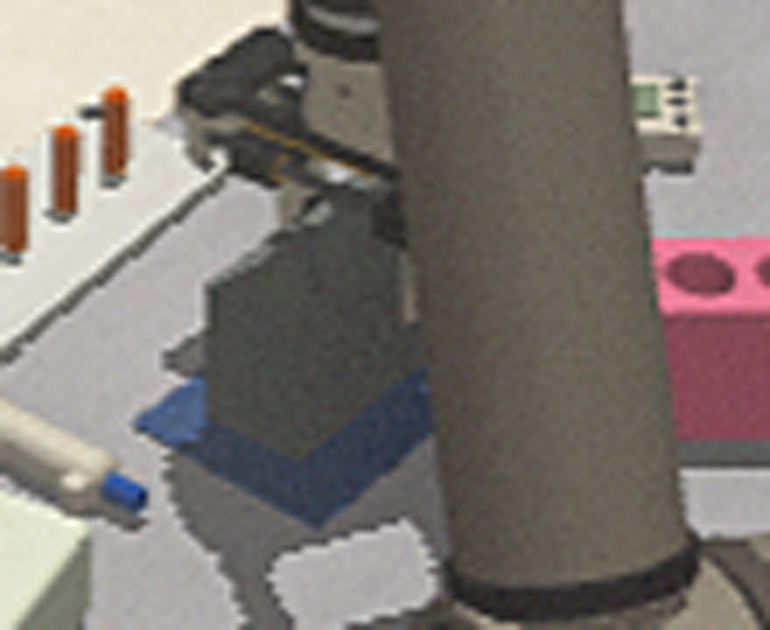

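```bash
python3 - <<'E'
from h import *
save("wrist","w36")
E
```

```text
(no output)
```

View pics/w36.png

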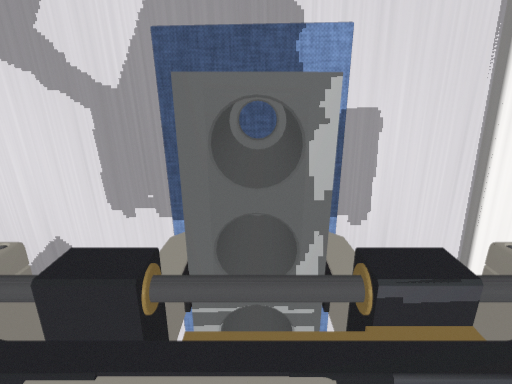

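Call:
send_rows(
  commands=[
    [[0,0,0,0,0.061],[0,0,0,0,0.062],[0,0,0,0,0.064],[0,0,0,0,0.07],[0,0,0,0,0.08],[0,0,0,0,0.0918],[0,0,0,0,0.0918]],
  ],
)

```text
time: 81.4
tool_pos: [436.1, -186.6, 43.0]
tcp_rot: [-2.634, 1.502, -2.661]
contact_force: [0.5, 0.5, -0.4]
grip_width: 85.3
```

```bash
python3 - <<'E'
from h import *
goto([432,-184.5,200],np.radians(-1.3));print(monitor.get_obs()["contact_force"],monitor.get_obs()["moment"])
save("wrist","w37")
im,K,M=save("scene","s37");crop(im,130,170,240,270,7,"s37c")
E
```

```text
t 81.4 pos [ 436.1 -186.6   43. ] x [-0.061 -0.032 -0.998] zyaw -1.6 q6 -0.44 grip 85.3
shift mm (tool at present) [-156.5   -3.3  -13.7] turn -0.2 dist 157.0
[ 0.52707487  0.5245246  -0.42337905] [-0.0038958  -0.08769575 -0.01192574]
```

View pics/w37.png

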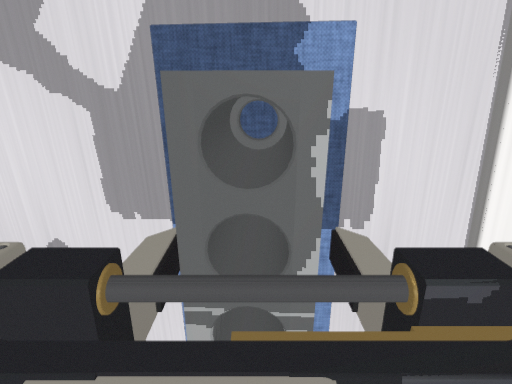

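View pics/s37c.png

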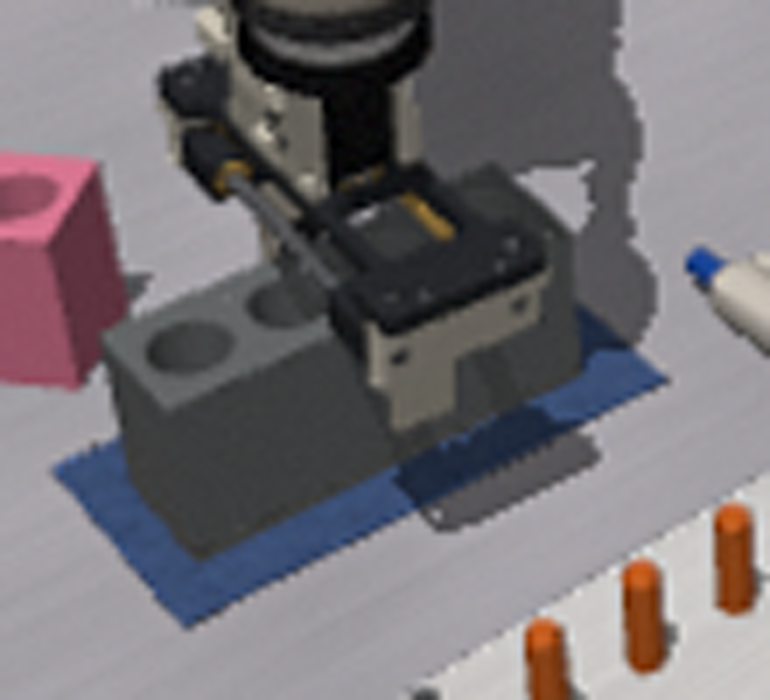

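Call:
send_rows(
  commands=[
    [[0,0,0,0,0.0918],[-0.008,0,-0.0005,0,0.0918],[-0.012,0,-0.0007,0,0.0918],[-0.018,0,-0.001,0,0.0918],[-0.02,0,-0.001,0,0.0918],[-0.025,0,-0.001,0,0.0918],[-0.03,0,0,0,0.0918],[-0.03,0,0,0,0.0918],[-0.02,0,0,0,0.0918],[0,0,0,0,0.0918]],
  ],
)

```text
time: 82.33
tool_pos: [441.2, -180.1, 217.3]
tcp_rot: [-2.649, 1.502, -2.676]
contact_force: [0.1, -0.5, 0.7]
grip_width: 91.6
```

Call:
send_rows(
  commands=[
    [[-0.02,0.005,0,0,0.09],[-0.02,0.01,0,0,0.09],[-0.02,0.01,0,0,0.09],[0,0.01,0,0,0.09],[0,0.01,0,0,0.09],[0,0,0,0,0.09],[0,0,0,0,0.09]],
  ],
)

```text
time: 82.92
tool_pos: [444.2, -130.2, 277.2]
tcp_rot: [-2.66, 1.502, -2.687]
contact_force: [-1.0, 0.4, 1.0]
grip_width: 89.6
```

```bash
python3 - <<'E'
from h import *
goto([432,-184.5,200],np.radians(-1.3));print(monitor.get_obs()["contact_force"])
im,K,M=save("scene","s38");cv2.imwrite("pics/s38c.png",cv2.resize(im,(768,576)))
im,K,M=save("side","d38");cv2.imwrite("pics/d38c.png",cv2.resize(im,(768,576)))
save("wrist","w38")
E
```

```text
t 82.92 pos [ 444.2 -130.2  277.2] x [-0.062 -0.03  -0.998] zyaw -1.6 q6 -0.38 grip 89.6
shift mm (tool at present) [ 79.4 -52.1  -5.9] turn -0.2 dist 95.0
[-0.95730077  0.38712223  1.04959002]
```

View pics/s38c.png

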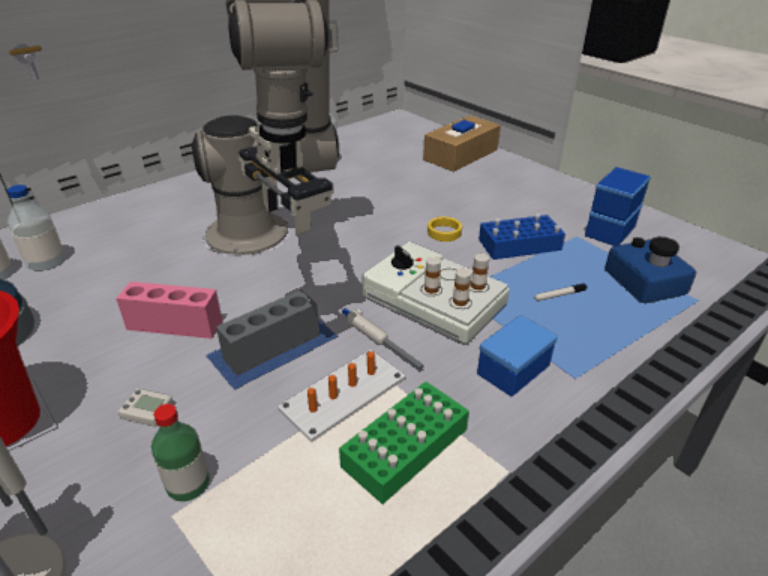

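View pics/d38c.png

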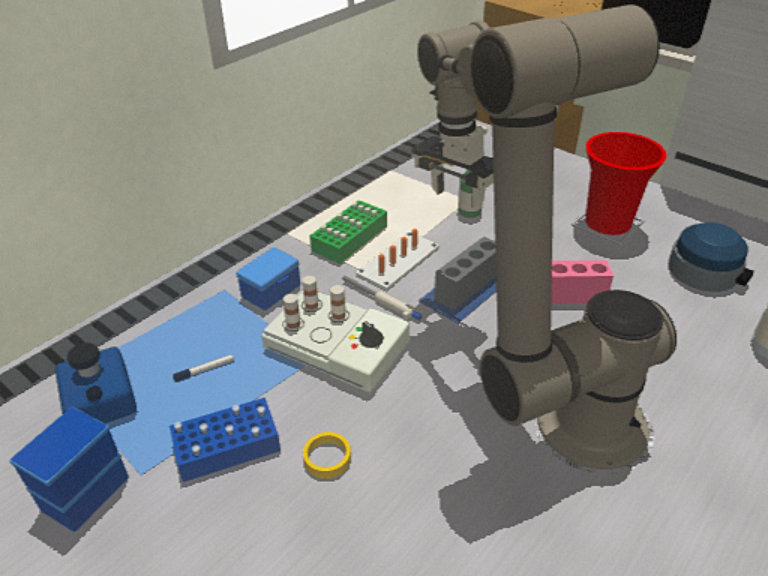

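View pics/w38.png

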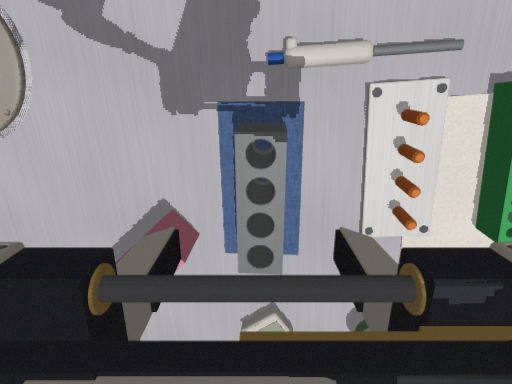

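```bash
python3 - <<'E'
from h import *
im,K,M=load("w38")
print("block",onz(K,M,[[235,138],[287,137],[238,272],[284,273]],87)[:,:2].round(0).tolist())
print("wells",onz(K,M,[[260.5,153.5],[260.5,191],[260,225],[260,257]],87)[:,:2].round(1).tolist())
print("pad",onz(K,M,[[219,102],[303,101],[225,254],[300,255]],3)[:,:2].round(0).tolist())
im,K,M=load("s38"); print("rings base", onz(K,M,np.array([[480.5,287],[461,303],[432,291]])/1.5,60).round(0).tolist())
crop(im,230,150,350,230,6.5,"s38v")
im,K,M=load("w27")
E
```

```text
block [[408.0, -100.0], [467.0, -100.0], [402.0, -281.0], [464.0, -282.0]]
wells [[436.8, -118.6], [435.7, -164.8], [433.9, -210.5], [432.7, -257.2]]
pad [[377.0, -64.0], [492.0, -66.0], [369.0, -305.0], [492.0, -305.0]]
rings base [[618.0, 227.0, 60.0], [630.0, 154.0, 60.0], [562.0, 137.0, 60.0]]
```

View pics/s38v.png

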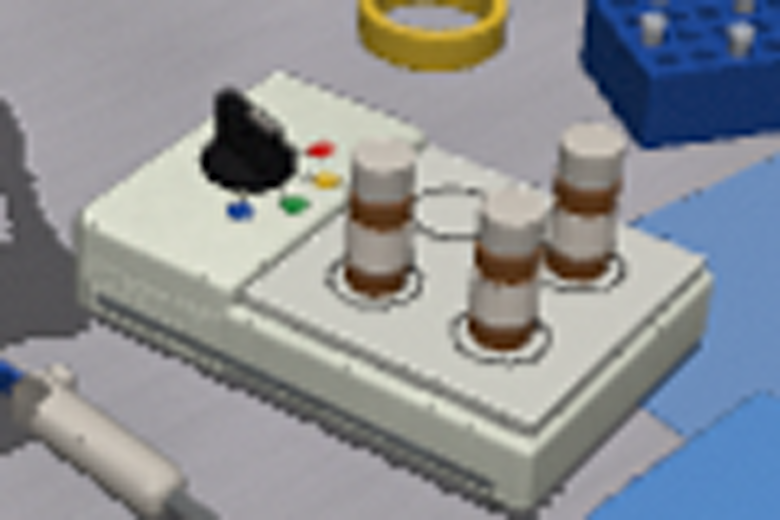

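```bash
python3 - <<'E'
from plant import monitor, close_job
print(monitor.get_obs()["time"]); print(close_job())
E
```

```text
83.0667
the job is handed in; nothing more can be done
None
```

The stirrer is loaded and the job is handed in, at 83 s of the 210 s allowed.

**What I did**
- The selector started at green. I turned it to red and left it there through the vial moves.
- I seated the grey block on the lifter, then stood the three vials that were there each in its own ring. The fourth well was empty.
- I then turned the selector to green and put the empty block back on the small blue pad.

**What the last pictures showed**
- All three vials stand upright inside their rings; the fourth ring is empty.
- The selector's white line points at green.
- The block lies flat, at about x 402–467 and y −282 to −100 mm. The pad spans about x 370–492 and y −305 to −65 mm, so the block is wholly on it.
- The lifter is empty, and the pipette, racks, pink block and the other bench items look unmoved.

**What did not go cleanly**
- The tool tilted during travel, by up to about 6°, so I had to correct it several times.
- On the pad, the block touched down tilted by about 4°. It slid roughly 6 mm in the grip while I pressed it down, then settled flat when released.
- The wrist force did not show that touchdown clearly, so I judged the contact from the pictures.

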